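Restock the film cabinet and hang its lift-off door

ROBOT

A 6-joint arm with a two-finger parallel gripper is mounted at the origin on the work surface. World frame = base frame: x ahead of the robot, y to its left, z up, the work surface at z = 0. Lengths are in m, angles in degrees, forces in N, time in s.
With the tool pointing down it reaches from about 0.3 to 0.825 m from the base axis. Payload 5.4 kg.
Tool frame: the origin (TCP) lies between the finger pads; the fingertips stand 17 mm ahead of it and the grasp point (between the pads) lies 2 mm behind it; z points along the fingers, x is the direction in which the jaws open and shut, and the axes are right-handed (so a half turn about z gives the same grasp; the last joint's range is limited). The gripper opens to 92 mm and grips with 3 to 60 N. Pads are 20 mm wide; open, the fingers measure 128 mm over their backs; the gripper's body (75 mm by 189 mm) begins 69 mm behind the grasp point.
Start: joints at [-12.038, 9.076, 91.501, -0, 79.423, -12.038], TCP at [0.575, -0, 0.209] pointing down, gripper open.
Joint ranges: [-166.64, 166.64], [-54.1, 131.32], [10.49, 154.53], [-73.88, 253.88], [9.74, 151.15], [-171.62, 171.62]. Speed limits (degrees/s): [147.25, 147.25, 180, 180, 180, 180].

INTERFACE

Orientations are given as a 3x3 rotation matrix whose columns are the frame's x, y, z axes.
In Python, from plant import arm, imaging gives the robot as it stands.
- The arm moves only by the tool send_rows, never from a script. Its argument "targets" is a list of rows, each an object of numbers: "gripper": the opening, from 0 (shut) to 1 (fully open); "tx", "ty", "tz": the shift along the tool's x, y, z in units of 25 mm (1.0 is 25 mm); "spin": the turn about the tool's z in rad. A call has 1 to 10 rows; each row is the pose to reach, as a shift and turn from the pose commanded when the call began, along the tool's axes at that moment; what a row does not reach only later rows make up. A row lasts 1/12 s, in which the tool goes at most 41.7 mm and 7.16 degrees, less where a joint would pass 70% of its speed; a pose out of reach is approached as far as the arm can. A call with a gripper value outside its range is refused whole. The fingers move at their own pace and stop on an object; the grip force is fixed at half the most. Time passes only in rows, so rows that repeat a pose let the fingers close. It gives the time, the measured TCP pose, the force and the opening at its end, in the units of the state.
- arm.sense(): the state, without advancing time (a new reading comes with each control period).
- imaging.camera(name): name is "scene" or "side" or "wrist"; returns the picture (420x560x3 uint8, red, green, blue); there is no depth.
- imaging.calibration(name): a dict with "camera_matrix" (3x3 intrinsics, pixels), "R" (3x3) and "t" (3): a world point X has camera coordinates R X + t. Camera axes: x right, y down, z forward; pixel columns grow to the right and rows downward; lengths in m; the calibration is good to about 2 mm. A picture is of the moment at which its call begins: read the wrist's pose just before it. calibration takes no time and is no camera call; for the wrist camera it gives the pose at the moment of the call.
- arm.sign_off(): hands the job in, once; it reports no verdict.
The state is a dict: "t": time; "joints": joint angles; "joint_vel": joint speeds; "effort": joint torques, N m; "tool_pos": TCP position; "orientation": TCP orientation; "wrist_force": force on the tool from outside, world axes, zero at the start; "ft_torque": the same for the moment, N m; "gripper_width": opening from 0.0 (shut) to 1.0 (fully open).
Only numpy, scipy, OpenCV 4.12 (cv2) and the standard library are available. Lean on these libraries where they do the work, as an engineer would, in place of code of your own. Each camera call takes 0.05 s, during which the arm holds its last target.

TASK

Put the film cabinet back in service: stand every film box that lies out on the table upright, lid up, in the cabinet's pulled-out lower tray and push the tray fully home. Lift the cabinet door out of the file sorter, lower it onto the cabinet's two upright hinge pins until both knuckles are fully down, swing it shut (after the tray is in), and set the vent lever on top of the cabinet to half open, on the long middle mark at 45 degrees. Leave the other things on the table where they are.

Things in the scene. Friction and masses are not known exactly. Their poses are not given: they have to be found in the camera images.
- cabinet: charcoal steel film cabinet fixed to the table, 180 mm deep (x) x 290 wide (y) x 200 high; open front towards the robot, along its own -x; origin at the centre of its underside, front plane at x = -90 mm. A fixed upper tray of boxes fills it above z = 88 mm from just behind the front plane; the lower tray slides out below
- tray (a joint): how far the lower tray is pulled out along the cabinet's -x, m: 0 = fully home, 0.165 = all the way out; it stays where it is left and takes about 2 to 4 N to slide
- tray_in (a point): centre of the lower tray's inner floor, moving with the tray, axes as the cabinet's, 19 mm above the table. Inside 130 mm (x) x 256 mm (y); side and back walls rise 24 mm above the floor, the front 28 mm. All the way out it is 83 mm in front of the cabinet's front plane; boxes up to 65 mm high pass under the upper tray
- tray_front (a point): middle of the foremost face of the tray's steel pull strip (100 mm wide, 12 mm high), 31 mm above the table. With the tray home this face is 4 mm behind the cabinet's front plane, with the upper tray and top standing above it: push with the fingers leaning about 40 degrees forward to keep the hand clear
- pin_low (a point): lower hinge pin at the cabinet's left front corner (+y side): centre of the pin's foot, on the shoulder where the knuckle comes to rest, 46 mm above the table. The pin stands up 22 mm, 7 mm in diameter, its top 8 mm tapering to 2 mm. Its axis is 9 mm in front of the front plane and 8 mm outside the side wall
- pin_high (a point): upper hinge pin, the same as the lower and straight above it, its foot 150 mm above the table
- strike (a point): point at the cabinet's right front edge (-y side) where door_edge lies when the hung door is shut; the door's axes are then parallel to the cabinet's and its underside 16 mm above the table. The door opens from there clockwise seen from above (free edge towards the robot, then to the left), freely, with no catch
- door: lift-off door: charcoal steel panel 12 mm thick (x) x 282 wide (y) x 178 high (z), 0.45 to 0.7 kg, upright in the file sorter; origin at the centre of its underside, centre of mass near the panel's middle. Outer face along its -x with a bow handle (32 mm off the face, at y = -120, z = 55 to 125 mm); two hinge knuckles on the +y edge
- knuckle_low (a point): lower knuckle of the door: centre of its lower end, in the door's frame (0, 154, 30) mm. Tube 22 mm long, 18 mm outside, bore 9.5 mm right through
- knuckle_high (a point): upper knuckle of the door: centre of its lower end, in the door's frame (0, 154, 134) mm; otherwise as the lower. Both knuckles reach their pins at the same time
- door_edge (a point): middle of the door's free edge, in the door's frame (0, -141, 90) mm
- sorter: dark steel file sorter fixed to the table, base 105 x 140 mm and 10 mm thick, with upright dividers to 70 mm above the table along its y; the door stands in its 16 mm wide slot at the sorter's origin (slot along its y), on the base. Mounted boards up to 95 mm high stand in the slots beside, at its -x
- vent (a joint): vent lever on the cabinet's top, rad: 0 = shut, lever along the cabinet's +y; 1.571 = wide open, along the cabinet's -x; grows counter-clockwise seen from above; 0.785 = half open, on the longest (middle) of five white marks. Stays where it is left; about 2 N at the knob turns it
- vent_knob (a point): middle of the lever's upright black knob, a cylinder 14 mm in diameter and 28 mm high (its top 238 mm above the table, its foot at 210 mm), 62 mm from the lever's pivot
- vent_pivot (a point): the lever's pivot on the cabinet's top, 200 mm above the table
- box1: a film box of buff card with a slightly darker lid, 58 mm long (its x) x 44 mm wide (its y) x 40 mm high, 0.1 to 0.2 kg, standing lid up on the table; origin at the centre of its underside. A start may have only some of the four (box1 to box4, all alike); an absent one has no pose
- box2: a film box of buff card with a slightly darker lid, 58 mm long (its x) x 44 mm wide (its y) x 40 mm high, 0.1 to 0.2 kg, standing lid up on the table; origin at the centre of its underside. A start may have only some of the four (box1 to box4, all alike); an absent one has no pose
- box3: a film box of buff card with a slightly darker lid, 58 mm long (its x) x 44 mm wide (its y) x 40 mm high, 0.1 to 0.2 kg, standing lid up on the table; origin at the centre of its underside. A start may have only some of the four (box1 to box4, all alike); an absent one has no pose
- box4: a film box of buff card with a slightly darker lid, 58 mm long (its x) x 44 mm wide (its y) x 40 mm high, 0.1 to 0.2 kg, standing lid up on the table; origin at the centre of its underside. A start may have only some of the four (box1 to box4, all alike); an absent one has no pose
- loupe: black loupe, 44 mm in diameter, 42 mm high, to be left alone; origin under its centre
- tape: roll of linen tape lying flat, 72 mm in diameter, 24 mm high, to be left alone
- blower: rubber dust blower standing up, 58 mm in diameter, 95 mm high, to be left alone
- filmcan: black film can, 34 mm in diameter, 52 mm high, to be left alone
Mind the look-alikes: they are no part of the job. What is shaped like the box1 but blue or red is not meant. Leave any red look-alike of the box4 alone.

How it is judged:
By the outcome, as a careful person would: the job done as asked, in the order asked, and still so for the second after the job is handed in, with the robot touching nothing.
Of box1, box2, box3, box4 only 2 to 4 are there at a start; the rules pass over those that are not, and their reading is None.
At some moment in a run one of box1, box2, box3, box4 may be knocked a few centimetres aside while the robot is not near it.
It also fails if it takes over 210 s, if anything falls off the work surface, if the arm or the gripper's body presses on something with over 40 N, if the wrist force passes 120 N, or if a joint passes its speed limit or range.

## Working session

There is one attempt and no reset: what is moved stays moved. The work goes in short steps, Python scripts to look and compute and a tool call to move; the robot and the scene stay as the last step left them, time stands still between calls to the robot, and variables do not carry over. Pictures are saved under pics/ and viewed, and the job is handed in when it is done.

Besides the shell and the picture viewer there is one more tool, called in YAML: its name, and indented under it one key for each argument. send_rows: Moves the arm, as the interface text tells. Its arguments: {"type":"object","properties":{"targets":{"type":"array"}},"required":["targets"]}

```bash
ls; mkdir -p pics
cat > h.py <<'E'
import numpy as np, cv2
from plant import arm, imaging
def snap(n,f):
    im=imaging.camera(n); cv2.imwrite('pics/'+f+'.png',im[:,:,::-1]); return im
def st():
    s=arm.sense(); print('t',round(s['t'],2),'pos',np.round(s['tool_pos'],4),'F',np.round(s['wrist_force'],1),'g',round(s['gripper_width'],3)); print(np.round(s['orientation'],4).tolist()); return s
def ray(c,u,v):
    K=np.array(c['camera_matrix']);R=np.array(c['R']);t=np.array(c['t'])
    d=R.T@np.linalg.solve(K,[u,v,1]); return -R.T@t,d
def onz(c,u,v,z):
    o,d=ray(c,u,v); return o+d*(z-o[2])/d[2]
def proj(c,X):
    K=np.array(c['camera_matrix']);p=K@(np.array(c['R'])@np.array(X)+np.array(c['t'])); return p[:2]/p[2]
def tri(c1,p1,c2,p2):
    o1,d1=ray(c1,*p1);o2,d2=ray(c2,*p2)
    A=np.stack([d1,-d2],1);s=np.linalg.lstsq(A,o2-o1,rcond=None)[0]
    a=o1+s[0]*d1;b=o2+s[1]*d2; return (a+b)/2,np.linalg.norm(a-b)
E
python3 - <<'E'
from h import *
s=st(); print(s)
for n in('scene','side','wrist'):
    c=imaging.calibration(n); print(n,np.round(c['camera_matrix'],1).tolist(),np.round(c['R'],3).tolist(),np.round(c['t'],3)); print(-np.array(c['R']).T@np.array(c['t']))
    snap(n,n+'0')
E
```

```text
pics
t 0.0 pos [5.744e-01 1.000e-04 2.077e-01] F [-0.  -0.1  0.3] g 1.001
[[1.0, -0.0, -0.0018], [-0.0, -1.0, 0.0004], [-0.0018, -0.0004, -1.0]]
{'t': 0.0, 'joints': array([-1.20383653e+01,  9.11213219e+00,  9.15699554e+01,  6.46943555e-04,
        7.94233164e+01, -1.20364943e+01]), 'joint_vel': array([ 0.05154161, -0.04636806, -0.07612471,  0.03543482,  0.00381693,
       -0.00182145]), 'effort': array([ 4.79022274e-04, -3.85570908e+01, -3.22103977e+01,  7.00944406e-02,
        3.78346047e-02, -1.56143192e-04]), 'tool_pos': array([5.74377612e-01, 1.10068432e-04, 2.07743401e-01]), 'orientation': array([[ 9.99998385e-01, -3.50922441e-05, -1.79687217e-03],
       [-3.43833522e-05, -9.99999922e-01,  3.94543741e-04],
       [-1.79688588e-03, -3.94481321e-04, -9.99998308e-01]]), 'wrist_force': array([-0.02134555, -0.1050163 ,  0.28173463]), 'ft_torque': array([-0.02623357,  0.00449714, -0.01321546]), 'gripper_width': 1.001339426234375}
scene [[489.9, 0.0, 286.5], [0.0, 489.9, 208.6], [0.0, 0.0, 1.0]] [[-0.091, 0.996, 0.022], [0.561, 0.069, -0.825], [-0.823, -0.062, -0.565]] [ 0.032 -0.167  1.933]
[1.68653252 0.100709   0.95416945]
side [[480.2, 0.0, 277.5], [0.0, 480.2, 209.0], [0.0, 0.0, 1.0]] [[0.964, -0.265, 0.017], [-0.177, -0.689, -0.703], [0.198, 0.674, -0.711]] [-0.511  0.203  1.148]
[ 0.30075395 -0.76934708  0.96809568]
wrist [[352.7, 0.0, 278.5], [0.0, 352.7, 208.4], [0.0, 0.0, 1.0]] [[1.0, -0.001, -0.003], [-0.0, -0.962, 0.273], [-0.003, -0.273, -0.962]] [-0.573 -0.03   0.392]
[0.57382577 0.07755515 0.38406887]
```

```bash
python3 - <<'E'
import cv2
a=cv2.imread('pics/side0.png')
def crop(a,x0,y0,x1,y1,s,f): cv2.imwrite('pics/'+f+'.png',cv2.resize(a[y0:y1,x0:x1],None,fx=s,fy=s,interpolation=cv2.INTER_CUBIC))
crop(a,150,120,410,300,3,'sz1')
crop(a,150,270,440,420,2.7,'sz2')
b=cv2.imread('pics/scene0.png')
crop(b,110,160,380,330,2.9,'cz1')
crop(b,330,160,440,310,3.8,'cz2')
E
python3 - <<'E'
from h import *
c=imaging.calibration('scene'); s=imaging.calibration('side'); 
def cz(u,v): return (110+u/2.9,160+v/2.9)
def sz1(u,v): return (150+u/3,120+v/3)
def sz2(u,v): return (150+u/2.7,270+v/2.7)
print('cab top scene')
for p in [(315,252),(657,290),(367,135),(670,168)]: print(np.round(onz(c,*cz(*p),.2),4))
print('cab top side: FR, BR, BL')
for p in [(513,330),(748,298),(630,66)]: print(np.round(onz(s,*sz1(*p),.2),4))
print('pivot/knobtop scene', np.round(onz(c,*cz(499,206),.205),4), np.round(onz(c,*cz(525,139),.238),4))
print('tray corners side z.047: ')
for p in [(270,245),(318,475)]: print(np.round(onz(s,*sz1(*p),.047),4))
print('boxes top scene')
for q in [[(201,186),(240,192),(255,165),(218,160)],[(196,260),(234,264),(245,236),(206,232)]]:
    P=np.array([onz(c,*cz(*p),.04)[:2] for p in q]);print(np.round(P,4).tolist(),P.mean(0))
print('boxes side')
for q in [[(321,211),(328,247),(403,239),(396,203)],[(464,150),(476,180),(547,167),(533,136)]]:
    P=np.array([onz(s,*sz2(*p),.04)[:2] for p in q]);print(np.round(P,4).tolist(),P.mean(0))
print('bar side z .02')
for p in [(48,55),(82,37),(143,113),(107,134),(93,72)]: print(np.round(onz(s,*sz2(*p),.02),4))
print('bar scene z .02')
for p in [(392,112),(470,98),(478,112),(397,126),(435,104)]: print(np.round(onz(c,*cz(*p),.02),4))
E
```

```text
cab top scene
[ 0.7734 -0.1317  0.2   ]
[0.7891 0.1547 0.2   ]
[ 0.5959 -0.1189  0.2   ]
[0.615  0.1655 0.2   ]
cab top side: FR, BR, BL
[ 0.589  -0.1261  0.2   ]
[ 0.7678 -0.1394  0.2   ]
[0.7898 0.1429 0.2   ]
pivot/knobtop scene [0.6979 0.0159 0.205 ] [0.6398 0.033  0.238 ]
tray corners side z.047: 
[0.4657 0.1565 0.047 ]
[ 0.4474 -0.1051  0.047 ]
boxes top scene
[[0.4829, -0.3257], [0.4886, -0.2815], [0.4377, -0.2775], [0.4333, -0.3202]] [ 0.46060715 -0.30124939]
[[0.6062, -0.2969], [0.608, -0.2575], [0.5624, -0.2577], [0.5606, -0.2991]] [ 0.58430405 -0.2777822 ]
boxes side
[[0.4322, -0.2832], [0.4298, -0.3137], [0.4873, -0.3222], [0.491, -0.2917]] [ 0.46007926 -0.30271501]
[[0.5583, -0.2606], [0.5587, -0.2888], [0.618, -0.2924], [0.6175, -0.2627]] [ 0.58814657 -0.27612598]
bar side z .02
[ 0.2416 -0.0669  0.02  ]
[ 0.2728 -0.0552  0.02  ]
[ 0.3125 -0.1465  0.02  ]
[ 0.2803 -0.159   0.02  ]
[ 0.2773 -0.0946  0.02  ]
bar scene z .02
[ 0.2837 -0.1503  0.02  ]
[ 0.2414 -0.0614  0.02  ]
[ 0.271  -0.0483  0.02  ]
[ 0.3127 -0.1397  0.02  ]
[ 0.2599 -0.1017  0.02  ]
```

send_rows:
  targets:
    - {"gripper": 1, "tx": -0.5, "tz": -1.6}
    - {"gripper": 1, "tx": -1.2, "ty": 1, "tz": -2}
    - {"gripper": 1, "tx": -2, "ty": 2.5, "tz": -2, "spin": -0.12}
    - {"gripper": 1, "tx": -2.5, "ty": 4, "tz": -2, "spin": -0.24}
    - {"gripper": 1, "tx": -3, "ty": 5.5, "tz": -2, "spin": -0.36}
    - {"gripper": 1, "tx": -3.5, "ty": 7, "tz": -2, "spin": -0.48}
    - {"gripper": 1, "tx": -4, "ty": 8.5, "tz": -2, "spin": -0.6}
    - {"gripper": 1, "tx": -4.5, "ty": 10, "tz": -2, "spin": -0.72}
    - {"gripper": 1, "tx": -4.6, "ty": 11.5, "tz": -2, "spin": -0.84}
    - {"gripper": 1, "tx": -4.6, "ty": 12.1, "tz": -2, "spin": -0.96}

```text
invalid input at $.targets[0]: expected keys gripper, tx, ty, tz, spin
```

send_rows:
  targets:
    - {"gripper": 1, "tx": -0.5, "ty": 0, "tz": -1.6, "spin": 0}
    - {"gripper": 1, "tx": -1.2, "ty": 1, "tz": -2, "spin": 0}
    - {"gripper": 1, "tx": -2, "ty": 2.5, "tz": -2, "spin": -0.12}
    - {"gripper": 1, "tx": -2.5, "ty": 4, "tz": -2, "spin": -0.24}
    - {"gripper": 1, "tx": -3, "ty": 5.5, "tz": -2, "spin": -0.36}
    - {"gripper": 1, "tx": -3.5, "ty": 7, "tz": -2, "spin": -0.48}
    - {"gripper": 1, "tx": -4, "ty": 8.5, "tz": -2, "spin": -0.6}
    - {"gripper": 1, "tx": -4.5, "ty": 10, "tz": -2, "spin": -0.72}
    - {"gripper": 1, "tx": -4.6, "ty": 11.5, "tz": -2, "spin": -0.84}
    - {"gripper": 1, "tx": -4.6, "ty": 12.1, "tz": -2, "spin": -0.96}

```text
t: 0.98
tool_pos: [0.4585, -0.3053, 0.2585]
orientation: [[0.608, 0.794, -0.001], [0.794, -0.608, -0.001], [-0.001, -0.0, -1.0]]
wrist_force: [0.4, -0.8, 0.5]
gripper_width: 1.002
```

send_rows:
  targets:
    - {"gripper": 1, "tx": 0, "ty": 0, "tz": 0, "spin": -0.12}
    - {"gripper": 1, "tx": 0, "ty": 0, "tz": 0, "spin": -0.24}
    - {"gripper": 1, "tx": 0, "ty": 0, "tz": 0, "spin": -0.36}
    - {"gripper": 1, "tx": 0, "ty": 0, "tz": 0, "spin": -0.48}
    - {"gripper": 1, "tx": 0, "ty": 0, "tz": 0, "spin": -0.506}
    - {"gripper": 1, "tx": 0, "ty": 0, "tz": 0, "spin": -0.506}

```text
t: 1.48
tool_pos: [0.4598, -0.3024, 0.2583]
orientation: [[0.15, 0.989, -0.001], [0.989, -0.15, 0.001], [0.0, -0.001, -1.0]]
wrist_force: [-0.1, 0.7, 1.0]
gripper_width: 0.998
```

Run:
```python
from h import *
st(); snap('wrist','w1')
```

```text
t 1.48 pos [ 0.4598 -0.3024  0.2583] F [-0.1  0.7  1. ] g 0.998
[[0.1502, 0.9887, -0.0006], [0.9887, -0.1502, 0.0006], [0.0005, -0.0007, -1.0]]
```

Run:
```python
from h import *
w=imaging.calibration('wrist')
im=cv2.imread('pics/w1.png')
cv2.imwrite('pics/w1c.png',cv2.resize(im[130:320,230:400],None,fx=4,fy=3.1) if 0 else cv2.resize(im[130:320,230:400],None,fx=3.1,fy=3.1,interpolation=cv2.INTER_CUBIC))
for q in [[(257,153),(260,203),(297,201),(294,152)],[(291,252),(301,300),(333,294),(323,246)]]:
    P=np.array([onz(w,*p,.04)[:2] for p in q]);e=P[1]-P[0];e2=P[2]-P[3];print(np.round(P,4).tolist(),P.mean(0),np.degrees(np.arctan2(e[1],e[0])),np.degrees(np.arctan2(e2[1],e2[0])))
```

```text
[[0.4258, -0.3213], [0.4831, -0.3276], [0.4873, -0.285], [0.431, -0.2805]] [ 0.45681735 -0.30359053] -6.277053401348558 -4.575461492608071
[[0.5491, -0.3009], [0.6151, -0.2978], [0.6129, -0.2572], [0.5472, -0.2619]] [ 0.58109473 -0.27943224] 2.700991265063559 4.1044078053214905
```

Run:
```python
from h import *
w=imaging.calibration('wrist')
for q in [[(83,72),(90,228),(206,222),(199,71)],[(191,396),(220,527),(321,508),(293,372)],[(143,152)],[(258,456)]]:
    P=np.array([onz(w,230+u/3.1,130+v/3.1,.04)[:2] for u,v in q]);
    print(np.round(P,4).tolist(),P.mean(0))
    if len(P)>1:
        e=P[1]-P[0];e2=P[2]-P[3];print(np.degrees(np.arctan2(e[1],e[0])),np.degrees(np.arctan2(e2[1],e2[0])))
```

```text
[[0.426, -0.3216], [0.4836, -0.3288], [0.4879, -0.2857], [0.432, -0.2804]] [ 0.45740132 -0.3041315 ]
-7.157474292842026 -5.421836769852901
[[0.5566, -0.3012], [0.6151, -0.2978], [0.6129, -0.2565], [0.5526, -0.2607]] [ 0.58430454 -0.27905512]
3.338024258055047 4.008892125589364
[[0.4581, -0.3048]] [ 0.45814633 -0.30481959]
[[0.5861, -0.2786]] [ 0.58613492 -0.27863345]
```

send_rows:
  targets:
    - {"gripper": 0.68, "tx": -0.07, "ty": -0.07, "tz": 1.5, "spin": -0.04}
    - {"gripper": 0.68, "tx": -0.07, "ty": -0.07, "tz": 3, "spin": -0.04}
    - {"gripper": 0.68, "tx": -0.07, "ty": -0.07, "tz": 4.5, "spin": -0.04}
    - {"gripper": 0.68, "tx": -0.07, "ty": -0.07, "tz": 6, "spin": -0.04}
    - {"gripper": 0.68, "tx": -0.07, "ty": -0.07, "tz": 7.2, "spin": -0.04}
    - {"gripper": 0.68, "tx": -0.07, "ty": -0.07, "tz": 7.2, "spin": -0.04}

```text
t: 2.03
tool_pos: [0.4539, -0.2998, 0.0717]
orientation: [[0.112, 0.994, -0.009], [0.994, -0.112, 0.01], [0.009, -0.01, -1.0]]
wrist_force: [-0.2, 0.8, -0.5]
gripper_width: 0.678
```

Run:
```python
from h import *
st(); snap('wrist','w2')
```

```text
t 2.03 pos [ 0.4539 -0.2998  0.0717] F [-0.2  0.8 -0.5] g 0.678
[[0.1122, 0.9936, -0.0092], [0.9936, -0.1121, 0.0096], [0.0085, -0.0103, -0.9999]]
```

Run:
```python
from h import *
st(); w=imaging.calibration('wrist')
print(onz(w,270,244,.04)); print([np.round(onz(w,*p,.04),4).tolist() for p in [(235,203),(306,202),(304,287),(236,287)]])
```

```text
t 2.08 pos [ 0.4558 -0.3016  0.0755] F [-0.3 -0.7  0.9] g 0.68
[[0.1119, 0.9937, -0.0055], [0.9937, -0.1118, 0.0058], [0.0051, -0.0061, -1.0]]
[ 0.46037133 -0.30742527  0.04      ]
[[0.4309, -0.3258, 0.04], [0.4353, -0.2819, 0.04], [0.4933, -0.2886, 0.04], [0.4881, -0.3335, 0.04]]
```

send_rows:
  targets:
    - {"gripper": 0.68, "tx": -0.13, "ty": 0.15, "tz": 1.2, "spin": 0}
    - {"gripper": 0.68, "tx": -0.13, "ty": 0.15, "tz": 2.1, "spin": 0}
    - {"gripper": 0.68, "tx": -0.13, "ty": 0.15, "tz": 2.1, "spin": 0}
    - {"gripper": 0, "tx": -0.13, "ty": 0.15, "tz": 2.1, "spin": 0}
    - {"gripper": 0, "tx": -0.13, "ty": 0.15, "tz": 2.1, "spin": 0}
    - {"gripper": 0, "tx": -0.13, "ty": 0.15, "tz": 2.1, "spin": 0}
    - {"gripper": 0, "tx": -0.13, "ty": 0.15, "tz": 2.1, "spin": 0}
    - {"gripper": 0, "tx": -0.13, "ty": 0.15, "tz": 2.1, "spin": 0}

```text
t: 2.75
tool_pos: [0.4629, -0.3089, 0.0289]
orientation: [[0.111, 0.994, 0.003], [0.994, -0.111, -0.003], [-0.003, 0.003, -1.0]]
wrist_force: [-0.2, 1.7, 7.3]
gripper_width: 0.471
```

send_rows:
  targets:
    - {"gripper": 0, "tx": 0, "ty": 0, "tz": -1.5, "spin": 0}
    - {"gripper": 0, "tx": 0, "ty": 0, "tz": -3, "spin": 0}
    - {"gripper": 0, "tx": 0.5, "ty": 0, "tz": -4.5, "spin": 0}
    - {"gripper": 0, "tx": 2, "ty": -0.4, "tz": -5.2, "spin": 0}
    - {"gripper": 0, "tx": 3.5, "ty": -0.8, "tz": -5.8, "spin": 0}
    - {"gripper": 0, "tx": 5, "ty": -1.2, "tz": -6, "spin": 0}
    - {"gripper": 0, "tx": 6.5, "ty": -1.4, "tz": -6, "spin": 0}
    - {"gripper": 0, "tx": 8, "ty": -1.4, "tz": -6, "spin": 0}
    - {"gripper": 0, "tx": 9.5, "ty": -1.4, "tz": -6, "spin": 0.06}
    - {"gripper": 0, "tx": 11, "ty": -1.4, "tz": -6, "spin": 0.06}

```text
t: 3.58
tool_pos: [0.4571, -0.0288, 0.1773]
orientation: [[0.173, 0.985, 0.002], [0.985, -0.173, -0.001], [-0.0, 0.002, -1.0]]
wrist_force: [0.7, -0.0, -0.2]
gripper_width: 0.468
```

send_rows:
  targets:
    - {"gripper": 0, "tx": 0, "ty": 0, "tz": 0, "spin": 0}
    - {"gripper": 0, "tx": 0, "ty": 0, "tz": 0, "spin": 0}
    - {"gripper": 0, "tx": 0, "ty": 0, "tz": 0, "spin": 0}

```text
t: 3.83
tool_pos: [0.4573, -0.0309, 0.1768]
orientation: [[0.17, 0.985, 0.001], [0.985, -0.17, -0.001], [-0.001, 0.001, -1.0]]
wrist_force: [-0.0, -0.7, -1.5]
gripper_width: 0.475
```

Run:
```python
from h import *
st(); snap('wrist','w3')
```

```text
t 3.83 pos [ 0.4573 -0.0309  0.1768] F [-0.  -0.7 -1.5] g 0.475
[[0.1698, 0.9855, 0.0009], [0.9855, -0.1698, -0.001], [-0.0008, 0.001, -1.0]]
```

Run:
```python
from h import *
w=imaging.calibration('wrist')
A=onz(w,203,196,.047);B=onz(w,497,168,.047);print(A,B,np.linalg.norm(A-B),np.degrees(np.arctan2(*(B-A)[1::-1])))
C=onz(w,292,182,.037);D=onz(w,399,173,.037);print('strip',C,D,np.linalg.norm(C-D),(C+D)/2)
# inner edges of floor/walls
print(onz(w,476,300,.047),onz(w,488,300,.047),onz(w,213,330,.047))
print('pin low base', onz(w,510,298,.068), onz(w,508,307,.046))
```

```text
[ 0.44267173 -0.09738271  0.047     ] [0.46225555 0.16112291 0.047     ] 0.25924637615689816 85.66767312157748
strip [ 0.44585799 -0.01704991  0.037     ] [0.45432156 0.0796515  0.037     ] 0.09707107712562718 [0.45008977 0.0313008  0.037     ]
[0.58982045 0.14030402 0.047     ] [0.59182211 0.15179505 0.047     ] [ 0.57876827 -0.11920014  0.047     ]
pin low base [0.5786406  0.15976164 0.068     ] [0.60369261 0.17158444 0.046     ]
```

send_rows:
  targets:
    - {"gripper": 0, "tx": 0.5, "ty": 1.3, "tz": 0.5, "spin": -0.095}
    - {"gripper": 0, "tx": 0.5, "ty": 2.55, "tz": 1.5, "spin": -0.095}
    - {"gripper": 0, "tx": 0.5, "ty": 2.55, "tz": 2.8, "spin": -0.095}
    - {"gripper": 0, "tx": 0.5, "ty": 2.55, "tz": 4, "spin": -0.095}
    - {"gripper": 0, "tx": 0.5, "ty": 2.55, "tz": 4.7, "spin": -0.095}
    - {"gripper": 0, "tx": 0.5, "ty": 2.55, "tz": 5.05, "spin": -0.095}
    - {"gripper": 0, "tx": 0.5, "ty": 2.55, "tz": 5.05, "spin": -0.095}
    - {"gripper": 0, "tx": 0.5, "ty": 2.55, "tz": 5.05, "spin": -0.095}

```text
t: 4.55
tool_pos: [0.5226, -0.0304, 0.0505]
orientation: [[0.078, 0.997, 0.001], [0.997, -0.078, -0.0], [-0.0, 0.001, -1.0]]
wrist_force: [0.7, -0.8, -0.8]
gripper_width: 0.471
```

Still about 1–2 mm above the floor; lower slightly, release, rise.

send_rows:
  targets:
    - {"gripper": 0, "tx": 0, "ty": 0, "tz": 0.07, "spin": 0}
    - {"gripper": 0, "tx": 0, "ty": 0, "tz": 0.07, "spin": 0}
    - {"gripper": 0.7, "tx": 0, "ty": 0, "tz": 0.07, "spin": 0}
    - {"gripper": 0.7, "tx": 0, "ty": 0, "tz": 0.07, "spin": 0}
    - {"gripper": 0.7, "tx": 0, "ty": 0, "tz": 0.07, "spin": 0}
    - {"gripper": 0.7, "tx": 0, "ty": 0, "tz": -1.4, "spin": 0}
    - {"gripper": 0.7, "tx": 0, "ty": 0, "tz": -2.8, "spin": 0}
    - {"gripper": 0.7, "tx": 0, "ty": -1, "tz": -4.2, "spin": 0}
    - {"gripper": 0.7, "tx": -1, "ty": -1.5, "tz": -5.5, "spin": 0}
    - {"gripper": 0.7, "tx": -2, "ty": -1.5, "tz": -6, "spin": 0}

```text
t: 5.38
tool_pos: [0.4813, -0.0758, 0.2048]
orientation: [[0.073, 0.997, 0.006], [0.997, -0.073, -0.002], [-0.002, 0.006, -1.0]]
wrist_force: [0.1, 0.1, 0.2]
gripper_width: 0.697
```

Run:
```python
from h import *
st(); snap('wrist','w4'); st();
w=imaging.calibration('wrist');np.save('w4.npy',w,allow_pickle=True)
```

```text
t 5.38 pos [ 0.4813 -0.0758  0.2048] F [0.1 0.1 0.2] g 0.697
[[0.073, 0.9973, 0.0057], [0.9973, -0.073, -0.0024], [-0.002, 0.0059, -1.0]]
t 5.43 pos [ 0.4828 -0.0813  0.2066] F [ 1.2 -2.8  1.3] g 0.697
[[0.0768, 0.997, 0.0091], [0.997, -0.0767, -0.0074], [-0.0067, 0.0096, -0.9999]]
```

send_rows:
  targets:
    - {"gripper": 0.7, "tx": -1.5, "ty": 0.4, "tz": 0, "spin": 0}
    - {"gripper": 0.7, "tx": -3, "ty": 0.8, "tz": 0, "spin": -0.04}
    - {"gripper": 0.7, "tx": -4.5, "ty": 1.3, "tz": 0, "spin": -0.08}
    - {"gripper": 0.7, "tx": -6, "ty": 1.8, "tz": 0, "spin": -0.12}
    - {"gripper": 0.7, "tx": -7.2, "ty": 2.3, "tz": 0, "spin": -0.14}
    - {"gripper": 0.7, "tx": -7.7, "ty": 2.8, "tz": 0, "spin": -0.14}
    - {"gripper": 0.7, "tx": -7.7, "ty": 2.8, "tz": 0, "spin": -0.14}
    - {"gripper": 0.7, "tx": -7.7, "ty": 2.8, "tz": 0, "spin": -0.14}
    - {"gripper": 0.7, "tx": -7.7, "ty": 2.8, "tz": 0, "spin": -0.14}

```text
t: 6.18
tool_pos: [0.5357, -0.2721, 0.1996]
orientation: [[-0.064, 0.998, -0.001], [0.998, 0.064, 0.001], [0.001, -0.001, -1.0]]
wrist_force: [-0.2, -0.6, -0.2]
gripper_width: 0.7
```

Run:
```python
from h import *
st(); snap('wrist','w5')
```

```text
t 6.18 pos [ 0.5357 -0.2721  0.1996] F [-0.2 -0.6 -0.2] g 0.7
[[-0.0644, 0.9979, -0.0007], [0.9979, 0.0644, 0.0009], [0.001, -0.0007, -1.0]]
```

Run:
```python
from h import *
s=st();w=imaging.calibration('wrist'); R=s['orientation'];p=s['tool_pos']
P=np.array([onz(w,*q,.04) for q in [(247,212),(290,213),(289,266),(248,266)]]);print(np.round(P,4).tolist());m=P.mean(0);print(m,(R.T@(m-p))/.025)
e=P[2]-P[1];print(np.degrees(np.arctan2(e[1],e[0]))); print('blower',onz(w,261,335,.05))
```

```text
t 6.23 pos [ 0.5357 -0.2718  0.1998] F [ 0.7  0.1 -0.1] g 0.7
[[-0.0648, 0.9979, -0.0005], [0.9979, 0.0648, 0.0007], [0.0007, -0.0005, -1.0]]
[[0.5582, -0.3014, 0.04], [0.5565, -0.2587, 0.04], [0.6138, -0.2556, 0.04], [0.6165, -0.298, 0.04]]
[ 0.58626165 -0.27841145  0.04      ] [-0.3984922   2.00541075  6.39135694]
3.128824568179248
blower [ 0.6912284  -0.28028392  0.05      ]
```

send_rows:
  targets:
    - {"gripper": 0.7, "tx": -0.4, "ty": 1.5, "tz": 0.5, "spin": 0}
    - {"gripper": 0.7, "tx": -0.4, "ty": 2.05, "tz": 2, "spin": 0}
    - {"gripper": 0.7, "tx": -0.4, "ty": 2.05, "tz": 3.5, "spin": 0}
    - {"gripper": 0.7, "tx": -0.4, "ty": 2.05, "tz": 5, "spin": 0}
    - {"gripper": 0.7, "tx": -0.4, "ty": 2.05, "tz": 6.2, "spin": 0}
    - {"gripper": 0.7, "tx": -0.4, "ty": 2.05, "tz": 6.95, "spin": 0}
    - {"gripper": 0.7, "tx": -0.4, "ty": 2.05, "tz": 6.95, "spin": 0}
    - {"gripper": 0.3, "tx": -0.4, "ty": 2.05, "tz": 6.95, "spin": 0}
    - {"gripper": 0, "tx": -0.4, "ty": 2.05, "tz": 6.95, "spin": 0}
    - {"gripper": 0, "tx": -0.4, "ty": 2.05, "tz": 6.95, "spin": 0}

```text
t: 7.07
tool_pos: [0.5894, -0.2807, 0.0292]
orientation: [[-0.064, 0.998, 0.004], [0.998, 0.064, -0.003], [-0.003, 0.004, -1.0]]
wrist_force: [-0.0, 1.7, 0.8]
gripper_width: 0.502
```

send_rows:
  targets:
    - {"gripper": 0, "tx": 0, "ty": 0, "tz": 0, "spin": 0}
    - {"gripper": 0, "tx": 0, "ty": 0, "tz": 0, "spin": 0}

```text
t: 7.23
tool_pos: [0.5893, -0.2807, 0.029]
orientation: [[-0.064, 0.998, 0.003], [0.998, 0.064, -0.002], [-0.002, 0.003, -1.0]]
wrist_force: [-0.9, 2.0, 6.6]
gripper_width: 0.471
```

send_rows:
  targets:
    - {"gripper": 0, "tx": 0, "ty": 0, "tz": -1.5, "spin": 0}
    - {"gripper": 0, "tx": 0, "ty": -0.5, "tz": -3, "spin": 0}
    - {"gripper": 0, "tx": 0.5, "ty": -1.5, "tz": -4.3, "spin": 0}
    - {"gripper": 0, "tx": 2, "ty": -2.3, "tz": -4.8, "spin": 0}
    - {"gripper": 0, "tx": 3.5, "ty": -2.6, "tz": -5, "spin": 0.04}
    - {"gripper": 0, "tx": 5, "ty": -2.6, "tz": -5, "spin": 0.08}
    - {"gripper": 0, "tx": 6.5, "ty": -2.6, "tz": -5, "spin": 0.12}
    - {"gripper": 0, "tx": 8, "ty": -2.6, "tz": -5, "spin": 0.14}
    - {"gripper": 0, "tx": 9.5, "ty": -2.5, "tz": -5, "spin": 0.14}
    - {"gripper": 0, "tx": 11, "ty": -2.3, "tz": -5, "spin": 0.14}

```text
t: 8.07
tool_pos: [0.5123, -0.0077, 0.1519]
orientation: [[0.077, 0.997, 0.001], [0.997, -0.077, -0.0], [-0.0, 0.001, -1.0]]
wrist_force: [0.0, 0.1, -1.7]
gripper_width: 0.473
```

send_rows:
  targets:
    - {"gripper": 0, "tx": 1.5, "ty": 0.35, "tz": 0, "spin": 0}
    - {"gripper": 0, "tx": 2.8, "ty": 0.7, "tz": 0, "spin": 0}
    - {"gripper": 0, "tx": 2.8, "ty": 0.7, "tz": 0, "spin": 0}
    - {"gripper": 0, "tx": 2.8, "ty": 0.7, "tz": 0, "spin": 0}

```text
t: 8.4
tool_pos: [0.5359, 0.0606, 0.1517]
orientation: [[0.073, 0.997, 0.001], [0.997, -0.073, -0.001], [-0.0, 0.001, -1.0]]
wrist_force: [-0.0, -0.9, -2.4]
gripper_width: 0.47
```

send_rows:
  targets:
    - {"gripper": 0, "tx": 0.57, "ty": -0.4, "tz": 1, "spin": 0}
    - {"gripper": 0, "tx": 0.57, "ty": -0.4, "tz": 2.3, "spin": 0}
    - {"gripper": 0, "tx": 0.57, "ty": -0.4, "tz": 3.5, "spin": 0}
    - {"gripper": 0, "tx": 0.57, "ty": -0.4, "tz": 4.15, "spin": 0}
    - {"gripper": 0, "tx": 0.57, "ty": -0.4, "tz": 4.15, "spin": 0}
    - {"gripper": 0, "tx": 0.57, "ty": -0.4, "tz": 4.15, "spin": 0}
    - {"gripper": 0.65, "tx": 0.57, "ty": -0.4, "tz": 4.15, "spin": 0}
    - {"gripper": 0.65, "tx": 0.57, "ty": -0.4, "tz": 4.15, "spin": 0}
    - {"gripper": 0.65, "tx": 0.57, "ty": -0.4, "tz": 4.15, "spin": 0}
    - {"gripper": 0.65, "tx": 0.57, "ty": -0.4, "tz": 3.5, "spin": 0}

```text
t: 9.23
tool_pos: [0.5246, 0.0741, 0.0616]
orientation: [[0.077, 0.997, -0.005], [0.997, -0.077, 0.0], [-0.0, -0.005, -1.0]]
wrist_force: [-0.4, -0.3, -0.1]
gripper_width: 0.647
```

send_rows:
  targets:
    - {"gripper": 0.65, "tx": 0, "ty": 0, "tz": -1.5, "spin": 0}
    - {"gripper": 0.65, "tx": 0, "ty": -0.5, "tz": -3, "spin": 0}
    - {"gripper": 0.65, "tx": 0, "ty": -1.8, "tz": -4.5, "spin": 0}
    - {"gripper": 0.65, "tx": 0, "ty": -3.3, "tz": -5.5, "spin": 0}
    - {"gripper": 0.65, "tx": -1, "ty": -4.8, "tz": -6.5, "spin": 0}
    - {"gripper": 0.65, "tx": -2, "ty": -5.5, "tz": -7, "spin": 0}
    - {"gripper": 0.65, "tx": -2, "ty": -5.5, "tz": -7, "spin": 0}
    - {"gripper": 0.65, "tx": -2, "ty": -5.5, "tz": -7, "spin": 0}
    - {"gripper": 0.65, "tx": -2, "ty": -5.5, "tz": -7, "spin": 0}

```text
t: 9.98
tool_pos: [0.3863, 0.0347, 0.2393]
orientation: [[0.077, 0.997, 0.002], [0.997, -0.077, -0.0], [-0.0, 0.002, -1.0]]
wrist_force: [0.0, 0.4, 0.5]
gripper_width: 0.65
```

Run:
```python
from h import *
st(); snap('wrist','w6');snap('side','s6')
```

```text
t 9.98 pos [0.3863 0.0347 0.2393] F [0.  0.4 0.5] g 0.65
[[0.0775, 0.997, 0.0023], [0.997, -0.0775, -0.0002], [-0.0, 0.0023, -1.0]]
```

```bash
python3 - <<'E'
from h import *
im=cv2.imread('pics/w6.png');cv2.imwrite('pics/w6c.png',cv2.resize(im[30:140,80:210],None,fx=5,fy=5,interpolation=cv2.INTER_CUBIC))
im=cv2.imread('pics/s6.png');cv2.imwrite('pics/s6c.png',cv2.resize(im[270:330,155:215],None,fx=9,fy=9,interpolation=cv2.INTER_CUBIC))
E
python3 - <<'E'
from h import *
w=imaging.calibration('wrist');s=imaging.calibration('side')
W=[(80+u/5,30+v/5) for u,v in [(90,318),(475,87),(558,235),(182,450)]]
S=[(155+u/9,270+v/9) for u,v in [(308,430),(118,172),(212,110),(415,355)]]
for a,b in zip(W,S): print(np.round(tri(w,a,s,b),4) if 0 else tri(w,a,s,b))
for z in (.015,.02):
  P=np.array([onz(w,*a,z) for a in W]); print(np.round(P,4).tolist(),P.mean(0),np.linalg.norm(P[1]-P[0]),np.linalg.norm(P[2]-P[1]))
  e=P[1]-P[0];print(np.degrees(np.arctan2(e[1],e[0])))
k=(80+297/5,30+272/5);print('knob',onz(w,*k,.03),tri(w,k,s,(155+265/9,270+235/9)))
E
```

```text
(array([ 0.27870126, -0.15101887,  0.01551433]), np.float64(0.0025109787587152712))
(array([ 0.24071946, -0.06095627,  0.01721845]), np.float64(0.0038593717369315465))
(array([ 0.26891136, -0.04776173,  0.01744627]), np.float64(0.0003716500544638497))
(array([ 0.30781764, -0.13652572,  0.0161867 ]), np.float64(0.0032647003500433877))
[[0.2774, -0.1512, 0.015], [0.2384, -0.0614, 0.015], [0.2685, -0.0483, 0.015], [0.3062, -0.137, 0.015]] [ 0.27261249 -0.09948886  0.015     ] 0.09796195089802992 0.032815675056811766
113.47232595254069
[[0.2778, -0.1488, 0.02], [0.2393, -0.0601, 0.02], [0.269, -0.0472, 0.02], [0.3062, -0.1348, 0.02]] [ 0.27305894 -0.09772632  0.02      ] 0.0967353825624465 0.03240479442850155
113.47232595254069
knob [ 0.27294908 -0.09956154  0.03      ] (array([ 0.27532902, -0.09972884,  0.02978468]), np.float64(0.004789788798468099))
```

send_rows:
  targets:
    - {"gripper": 0.65, "tx": -0.6, "ty": -0.1, "tz": 0.2, "spin": 0.12}
    - {"gripper": 0.65, "tx": -1.3, "ty": -0.2, "tz": 0.4, "spin": 0.24}
    - {"gripper": 0.65, "tx": -2, "ty": -0.3, "tz": 0.6, "spin": 0.36}
    - {"gripper": 0.65, "tx": -2.7, "ty": -0.4, "tz": 0.8, "spin": 0.48}
    - {"gripper": 0.65, "tx": -3.4, "ty": -0.5, "tz": 1, "spin": 0.6}
    - {"gripper": 0.65, "tx": -4.1, "ty": -0.6, "tz": 1.2, "spin": 0.72}
    - {"gripper": 0.65, "tx": -4.8, "ty": -0.7, "tz": 1.4, "spin": 0.84}
    - {"gripper": 0.65, "tx": -5.4, "ty": -0.8, "tz": 1.6, "spin": 0.96}
    - {"gripper": 0.65, "tx": -5.9, "ty": -0.9, "tz": 1.8, "spin": 1.08}
    - {"gripper": 0.65, "tx": -6.3, "ty": -0.95, "tz": 2, "spin": 1.2}

```text
t: 10.92
tool_pos: [0.35, -0.1207, 0.1873]
orientation: [[0.959, 0.285, -0.002], [0.285, -0.959, 0.002], [-0.002, -0.002, -1.0]]
wrist_force: [0.3, 0.2, -0.9]
gripper_width: 0.647
```

send_rows:
  targets:
    - {"gripper": 0.65, "tx": 0, "ty": 0, "tz": 0, "spin": 0.12}
    - {"gripper": 0.65, "tx": 0, "ty": 0, "tz": 0, "spin": 0.24}
    - {"gripper": 0.65, "tx": 0, "ty": 0, "tz": 0, "spin": 0.36}
    - {"gripper": 0.65, "tx": 0, "ty": 0, "tz": 0, "spin": 0.48}
    - {"gripper": 0.65, "tx": 0, "ty": 0, "tz": 0, "spin": 0.6}
    - {"gripper": 0.65, "tx": 0, "ty": 0, "tz": 0, "spin": 0.72}
    - {"gripper": 0.65, "tx": 0, "ty": 0, "tz": 0, "spin": 0.84}
    - {"gripper": 0.65, "tx": 0, "ty": 0, "tz": 0, "spin": 0.96}
    - {"gripper": 0.65, "tx": 0, "ty": 0, "tz": 0, "spin": 1.08}
    - {"gripper": 0.65, "tx": 0, "ty": 0, "tz": 0, "spin": 1.2}

```text
t: 11.75
tool_pos: [0.3504, -0.1197, 0.1875]
orientation: [[0.614, -0.79, -0.002], [-0.79, -0.614, 0.002], [-0.003, 0.001, -1.0]]
wrist_force: [0.3, -0.5, -0.3]
gripper_width: 0.652
```

send_rows:
  targets:
    - {"gripper": 0.65, "tx": 0, "ty": 0, "tz": 0, "spin": 0.12}
    - {"gripper": 0.65, "tx": 0, "ty": 0, "tz": 0, "spin": 0.24}
    - {"gripper": 0.65, "tx": 0, "ty": 0, "tz": 0, "spin": 0.36}
    - {"gripper": 0.65, "tx": 0, "ty": 0, "tz": 0, "spin": 0.48}
    - {"gripper": 0.65, "tx": 0, "ty": 0, "tz": 0, "spin": 0.6}
    - {"gripper": 0.65, "tx": 0, "ty": 0, "tz": 0, "spin": 0.72}
    - {"gripper": 0.65, "tx": 0, "ty": 0, "tz": 0, "spin": 0.84}
    - {"gripper": 0.65, "tx": 0, "ty": 0, "tz": 0, "spin": 0.96}
    - {"gripper": 0.65, "tx": 0, "ty": 0, "tz": 0, "spin": 1.08}
    - {"gripper": 0.65, "tx": 0, "ty": 0, "tz": 0, "spin": 1.2}

```text
t: 12.58
tool_pos: [0.3504, -0.1197, 0.1875]
orientation: [[-0.514, -0.858, -0.002], [-0.858, 0.514, 0.002], [-0.001, 0.003, -1.0]]
wrist_force: [-0.4, 0.7, 0.5]
gripper_width: 0.649
```

send_rows:
  targets:
    - {"gripper": 0.65, "tx": 0, "ty": 0, "tz": 0, "spin": 0.12}
    - {"gripper": 0.65, "tx": 0, "ty": 0, "tz": 0, "spin": 0.24}
    - {"gripper": 0.65, "tx": 0, "ty": 0, "tz": 0, "spin": 0.36}
    - {"gripper": 0.65, "tx": 0, "ty": 0, "tz": 0, "spin": 0.48}
    - {"gripper": 0.65, "tx": 0, "ty": 0, "tz": 0, "spin": 0.6}
    - {"gripper": 0.65, "tx": 0, "ty": 0, "tz": 0, "spin": 0.626}
    - {"gripper": 0.65, "tx": 0, "ty": 0, "tz": 0, "spin": 0.626}

```text
t: 13.17
tool_pos: [0.3503, -0.1197, 0.1876]
orientation: [[-0.917, -0.399, -0.002], [-0.399, 0.917, 0.002], [0.001, 0.003, -1.0]]
wrist_force: [-0.3, 0.3, -0.4]
gripper_width: 0.647
```

Run:
```python
from h import *
s=st(); print(np.round(s['joints'],1));snap('wrist','w7')
```

```text
t 13.17 pos [ 0.3503 -0.1197  0.1876] F [-0.3  0.3 -0.4] g 0.647
[[-0.9169, -0.3992, -0.002], [-0.3992, 0.9169, 0.0018], [0.0011, 0.0025, -1.0]]
[-37.8 -23.2 123.2   0.   80.2 118.7]
```

send_rows:
  targets:
    - {"gripper": 0.65, "tx": 1.2, "ty": 0.5, "tz": 0.5, "spin": 0}
    - {"gripper": 0.65, "tx": 2.5, "ty": 1, "tz": 1.5, "spin": 0}
    - {"gripper": 0.65, "tx": 2.5, "ty": 1, "tz": 2.8, "spin": 0}
    - {"gripper": 0.65, "tx": 2.5, "ty": 1, "tz": 4, "spin": 0}
    - {"gripper": 0.65, "tx": 2.5, "ty": 1, "tz": 4, "spin": 0}
    - {"gripper": 0.65, "tx": 2.5, "ty": 1, "tz": 4, "spin": 0}

```text
t: 13.72
tool_pos: [0.282, -0.1213, 0.0879]
orientation: [[-0.917, -0.4, -0.003], [-0.4, 0.917, 0.003], [0.001, 0.004, -1.0]]
wrist_force: [0.4, -1.1, -0.3]
gripper_width: 0.652
```

Run:
```python
from h import *
s=st(); print(np.round(s['joints'],1));snap('wrist','w8')
```

```text
t 13.72 pos [ 0.282  -0.1213  0.0879] F [ 0.4 -1.1 -0.3] g 0.652
[[-0.9167, -0.3996, -0.003], [-0.3996, 0.9167, 0.0032], [0.0015, 0.0041, -1.0]]
[-46.3 -29.4 138.9   0.   70.8 110.2]
```

Run:
```python
from h import *
s=st();w=imaging.calibration('wrist');R=s['orientation'];p=s['tool_pos']
for q,z in [((253,178),.0165),((300,178),.0165),((297,306),.0165),((255,306),.0165),((276,250),.03)]:
    X=onz(w,*q,z);print(np.round(X,4),np.round(R.T@(X-p)*1000,1))
```

```text
t 13.77 pos [ 0.2832 -0.1224  0.0894] F [0.5 0.  0.4] g 0.649
[[-0.9166, -0.3998, -0.0005], [-0.3998, 0.9166, 0.0006], [0.0002, 0.0008, -1.0]]
[ 0.3104 -0.1413  0.0165] [-17.3 -28.3  72.9]
[ 0.2795 -0.1548  0.0165] [ 16.4 -28.2  72.9]
[ 0.2387 -0.0595  0.0165] [15.6 75.4 73. ]
[ 0.2695 -0.0461  0.0165] [-17.9  75.3  73. ]
[ 0.2754 -0.1021  0.03  ] [-0.9 21.7 59.4]
```

send_rows:
  targets:
    - {"gripper": 0.65, "tx": -0.03, "ty": 0, "tz": 1.2, "spin": 0}
    - {"gripper": 0.65, "tx": -0.03, "ty": 0, "tz": 2.2, "spin": 0}
    - {"gripper": 0.65, "tx": -0.03, "ty": 0, "tz": 2.75, "spin": 0}
    - {"gripper": 0.65, "tx": -0.03, "ty": 0, "tz": 2.75, "spin": 0}
    - {"gripper": 0.3, "tx": -0.03, "ty": 0, "tz": 2.75, "spin": 0}
    - {"gripper": 0, "tx": -0.03, "ty": 0, "tz": 2.75, "spin": 0}
    - {"gripper": 0, "tx": -0.03, "ty": 0, "tz": 2.75, "spin": 0}
    - {"gripper": 0, "tx": -0.03, "ty": 0, "tz": 2.75, "spin": 0}
    - {"gripper": 0, "tx": -0.03, "ty": 0, "tz": 2.75, "spin": 0}

```text
t: 14.52
tool_pos: [0.2843, -0.1227, 0.0209]
orientation: [[-0.917, -0.399, 0.001], [-0.399, 0.917, -0.002], [-0.001, -0.002, -1.0]]
wrist_force: [-0.1, 1.0, -0.4]
gripper_width: 0.307
```

Run:
```python
from h import *
s=st()
```

```text
t 14.52 pos [ 0.2843 -0.1227  0.0209] F [-0.1  1.  -0.4] g 0.307
[[-0.917, -0.3989, 0.0014], [-0.3989, 0.917, -0.0015], [-0.0007, -0.002, -1.0]]
```

send_rows:
  targets:
    - {"gripper": 0, "tx": 0, "ty": 0, "tz": 0, "spin": 0}
    - {"gripper": 0, "tx": 0, "ty": 0, "tz": 0, "spin": 0}

```text
t: 14.68
tool_pos: [0.2837, -0.1222, 0.0202]
orientation: [[-0.917, -0.399, 0.0], [-0.399, 0.917, -0.0], [-0.0, -0.001, -1.0]]
wrist_force: [0.7, 0.6, -0.2]
gripper_width: 0.165
```

send_rows:
  targets:
    - {"gripper": 0, "tx": 0, "ty": 0, "tz": -0.8, "spin": 0}
    - {"gripper": 0, "tx": 0, "ty": 0, "tz": -2, "spin": 0}
    - {"gripper": 0, "tx": 0, "ty": 0, "tz": -3.2, "spin": 0}
    - {"gripper": 0, "tx": 0, "ty": 0, "tz": -3.2, "spin": 0}
    - {"gripper": 0, "tx": 0, "ty": 0, "tz": -3.2, "spin": 0}

```text
t: 15.1
tool_pos: [0.2847, -0.1232, 0.1015]
orientation: [[-0.917, -0.399, 0.003], [-0.399, 0.917, -0.003], [-0.002, -0.004, -1.0]]
wrist_force: [0.9, 1.0, -0.8]
gripper_width: 0.004
```

Run:
```python
from h import *
s=st();snap('wrist','w9');snap('side','s9')
im=cv2.imread('pics/s9.png');cv2.imwrite('pics/s9c.png',cv2.resize(im[170:350,100:330],None,fx=3.2,fy=3.2,interpolation=cv2.INTER_CUBIC))
```

```text
t 15.1 pos [ 0.2847 -0.1232  0.1015] F [ 0.9  1.  -0.8] g 0.004
[[-0.917, -0.3988, 0.0032], [-0.3988, 0.917, -0.0033], [-0.0016, -0.0043, -1.0]]
```

Run:
```python
import cv2
im=cv2.imread('pics/w6.png');cv2.imwrite('pics/a1.png',cv2.resize(im[340:420,130:430],None,fx=2.6,fy=2.6,interpolation=cv2.INTER_CUBIC))
im=cv2.imread('pics/s6.png');cv2.imwrite('pics/a2.png',cv2.resize(im[130:290,230:350],None,fx=5,fy=3.7,interpolation=cv2.INTER_CUBIC))
im=cv2.imread('pics/w0.png') if 0 else cv2.imread('pics/wrist0.png');cv2.imwrite('pics/a3.png',cv2.resize(im[0:300,280:360],None,fx=4,fy=2,interpolation=cv2.INTER_CUBIC))
```

send_rows:
  targets:
    - {"gripper": 0, "tx": -0.7, "ty": 0.4, "tz": 0, "spin": -0.12}
    - {"gripper": 0, "tx": -1.4, "ty": 0.8, "tz": 0, "spin": -0.24}
    - {"gripper": 0, "tx": -2.1, "ty": 1.2, "tz": 0, "spin": -0.36}
    - {"gripper": 0, "tx": -2.8, "ty": 1.6, "tz": 0, "spin": -0.48}
    - {"gripper": 0, "tx": -3.5, "ty": 2, "tz": 0, "spin": -0.6}
    - {"gripper": 0, "tx": -4.2, "ty": 2.4, "tz": 0, "spin": -0.72}
    - {"gripper": 0, "tx": -4.9, "ty": 2.8, "tz": 0, "spin": -0.84}
    - {"gripper": 0, "tx": -5.6, "ty": 3.2, "tz": 0, "spin": -0.96}
    - {"gripper": 0, "tx": -6.3, "ty": 3.5, "tz": 0, "spin": -1.08}
    - {"gripper": 0, "tx": -6.9, "ty": 3.8, "tz": 0, "spin": -1.2}

```text
t: 16.03
tool_pos: [0.4031, 0.0352, 0.0979]
orientation: [[0.046, -0.999, -0.004], [-0.999, -0.046, 0.001], [-0.001, 0.004, -1.0]]
wrist_force: [-0.4, -0.3, 0.3]
gripper_width: 0.004
```

send_rows:
  targets:
    - {"gripper": 0, "tx": 0, "ty": 0, "tz": 0, "spin": -0.12}
    - {"gripper": 0, "tx": 0, "ty": 0, "tz": 0, "spin": -0.24}
    - {"gripper": 0, "tx": 0, "ty": 0, "tz": 0, "spin": -0.36}
    - {"gripper": 0, "tx": 0, "ty": 0, "tz": 0, "spin": -0.48}
    - {"gripper": 0, "tx": 0, "ty": 0, "tz": 0, "spin": -0.6}
    - {"gripper": 0, "tx": 0, "ty": 0, "tz": 0, "spin": -0.72}
    - {"gripper": 0, "tx": 0, "ty": 0, "tz": 0, "spin": -0.84}
    - {"gripper": 0, "tx": 0, "ty": 0, "tz": 0, "spin": -0.96}
    - {"gripper": 0, "tx": 0, "ty": 0, "tz": 0, "spin": -1.08}
    - {"gripper": 0, "tx": 0, "ty": 0, "tz": 0, "spin": -1.2}

```text
t: 16.87
tool_pos: [0.4023, 0.0342, 0.0979]
orientation: [[0.947, -0.32, -0.004], [-0.32, -0.947, 0.001], [-0.004, 0.0, -1.0]]
wrist_force: [0.9, 1.2, 0.3]
gripper_width: 0.003
```

send_rows:
  targets:
    - {"gripper": 0, "tx": 0, "ty": 0, "tz": 0, "spin": -0.12}
    - {"gripper": 0, "tx": 0, "ty": 0, "tz": 0, "spin": -0.24}
    - {"gripper": 0, "tx": 0, "ty": 0, "tz": 0, "spin": -0.36}
    - {"gripper": 0, "tx": 0, "ty": 0, "tz": 0, "spin": -0.48}
    - {"gripper": 0, "tx": 0, "ty": 0, "tz": 0, "spin": -0.6}
    - {"gripper": 0, "tx": 0, "ty": 0, "tz": 0, "spin": -0.72}
    - {"gripper": 0, "tx": 0, "ty": 0, "tz": 0, "spin": -0.84}
    - {"gripper": 0, "tx": 0, "ty": 0, "tz": 0, "spin": -0.96}
    - {"gripper": 0, "tx": 0, "ty": 0, "tz": 0, "spin": -1.08}
    - {"gripper": 0, "tx": 0, "ty": 0, "tz": 0, "spin": -1.2}

```text
t: 17.7
tool_pos: [0.4023, 0.0341, 0.0979]
orientation: [[0.641, 0.767, -0.004], [0.767, -0.641, 0.001], [-0.002, -0.004, -1.0]]
wrist_force: [0.2, 0.8, 0.2]
gripper_width: 0.006
```

send_rows:
  targets:
    - {"gripper": 0, "tx": 0, "ty": 0, "tz": 0, "spin": -0.12}
    - {"gripper": 0, "tx": 0, "ty": 0, "tz": 0, "spin": -0.24}
    - {"gripper": 0, "tx": 0, "ty": 0, "tz": 0, "spin": -0.36}
    - {"gripper": 0, "tx": 0, "ty": 0, "tz": 0, "spin": -0.48}
    - {"gripper": 0, "tx": 0, "ty": 0, "tz": 0, "spin": -0.6}
    - {"gripper": 0, "tx": 0, "ty": 0, "tz": 0, "spin": -0.626}
    - {"gripper": 0, "tx": 0, "ty": 0, "tz": 0, "spin": -0.626}

```text
t: 18.28
tool_pos: [0.4024, 0.0341, 0.0981]
orientation: [[0.076, 0.997, -0.004], [0.997, -0.076, 0.001], [0.001, -0.004, -1.0]]
wrist_force: [-0.3, -0.1, -0.2]
gripper_width: 0.002
```

Run:
```python
from h import *
s=st(); print(np.round(s['joints'],1));snap('wrist','w10')
```

```text
t 18.28 pos [0.4024 0.0341 0.0981] F [-0.3 -0.1 -0.2] g 0.002
[[0.0757, 0.9971, -0.0038], [0.9971, -0.0757, 0.0008], [0.0006, -0.0038, -1.0]]
[-12.4 -10.4 124.    0.   66.7 -98.1]
```

send_rows:
  targets:
    - {"gripper": 0, "tx": 0, "ty": 0, "tz": 1.2, "spin": 0}
    - {"gripper": 0, "tx": 0, "ty": 0, "tz": 2.5, "spin": 0}
    - {"gripper": 0, "tx": 0, "ty": 0.5, "tz": 2.5, "spin": 0}
    - {"gripper": 0, "tx": 0, "ty": 1, "tz": 2.5, "spin": 0}
    - {"gripper": 0, "tx": 0, "ty": 1.3, "tz": 2.5, "spin": 0}
    - {"gripper": 0, "tx": 0, "ty": 1.6, "tz": 2.5, "spin": 0}
    - {"gripper": 0, "tx": 0, "ty": 1.9, "tz": 2.5, "spin": 0}
    - {"gripper": 0, "tx": 0, "ty": 2.2, "tz": 2.5, "spin": 0}

```text
t: 19.0
tool_pos: [0.4582, 0.0298, 0.0371]
orientation: [[0.076, 0.997, -0.002], [0.997, -0.076, 0.0], [0.0, -0.002, -1.0]]
wrist_force: [-2.5, 0.1, -1.4]
gripper_width: 0.002
```

send_rows:
  targets:
    - {"gripper": 0, "tx": 0, "ty": 0.35, "tz": 0, "spin": 0}
    - {"gripper": 0, "tx": 0, "ty": 0.7, "tz": 0, "spin": 0}
    - {"gripper": 0, "tx": 0, "ty": 1.05, "tz": 0, "spin": 0}
    - {"gripper": 0, "tx": 0, "ty": 1.4, "tz": 0, "spin": 0}
    - {"gripper": 0, "tx": 0, "ty": 1.75, "tz": 0, "spin": 0}
    - {"gripper": 0, "tx": 0, "ty": 2.1, "tz": 0, "spin": 0}
    - {"gripper": 0, "tx": 0, "ty": 2.45, "tz": 0, "spin": 0}
    - {"gripper": 0, "tx": 0, "ty": 2.8, "tz": 0, "spin": 0}
    - {"gripper": 0, "tx": 0, "ty": 3.1, "tz": 0, "spin": 0}
    - {"gripper": 0, "tx": 0, "ty": 3.3, "tz": 0, "spin": 0}

```text
t: 19.83
tool_pos: [0.5423, 0.0231, 0.0377]
orientation: [[0.076, 0.997, 0.001], [0.997, -0.076, -0.0], [-0.0, 0.001, -1.0]]
wrist_force: [-2.4, 1.7, -1.4]
gripper_width: 0.006
```

Run:
```python
from h import *
s=st(); snap('wrist','w11');snap('side','s11')
im=cv2.imread('pics/s11.png');cv2.imwrite('pics/s11c.png',cv2.resize(im[100:300,180:420],None,fx=3,fy=3,interpolation=cv2.INTER_CUBIC))
```

```text
t 19.83 pos [0.5423 0.0231 0.0377] F [-2.4  1.7 -1.4] g 0.006
[[0.0762, 0.9971, 0.001], [0.9971, -0.0762, -0.0003], [-0.0002, 0.001, -1.0]]
```

send_rows:
  targets:
    - {"gripper": 0, "tx": 0, "ty": 0.25, "tz": 0, "spin": 0}
    - {"gripper": 0, "tx": 0, "ty": 0.4, "tz": 0, "spin": 0}
    - {"gripper": 0, "tx": 0, "ty": 0.4, "tz": 0, "spin": 0}

```text
t: 20.18
tool_pos: [0.5521, 0.0222, 0.0379]
orientation: [[0.076, 0.997, 0.002], [0.997, -0.076, -0.0], [-0.0, 0.002, -1.0]]
wrist_force: [-0.8, 0.5, 0.2]
gripper_width: 0.007
```

send_rows:
  targets:
    - {"gripper": 0, "tx": 0, "ty": -1, "tz": 0, "spin": 0}
    - {"gripper": 0, "tx": 0, "ty": -2.5, "tz": -0.5, "spin": 0}
    - {"gripper": 0, "tx": 0, "ty": -4, "tz": -2, "spin": 0}
    - {"gripper": 0, "tx": 0, "ty": -4.5, "tz": -3.5, "spin": 0}
    - {"gripper": 0.3, "tx": 0, "ty": -5, "tz": -5, "spin": 0}
    - {"gripper": 0.5, "tx": 0, "ty": -5, "tz": -6.5, "spin": 0}
    - {"gripper": 0.5, "tx": 0, "ty": -5, "tz": -8, "spin": 0}
    - {"gripper": 0.5, "tx": 0, "ty": -5, "tz": -9, "spin": 0}
    - {"gripper": 0.5, "tx": 0, "ty": -5, "tz": -9, "spin": 0}
    - {"gripper": 0.5, "tx": 0, "ty": -5, "tz": -9, "spin": 0}

```text
t: 21.02
tool_pos: [0.4276, 0.0318, 0.2643]
orientation: [[0.076, 0.997, 0.005], [0.997, -0.076, -0.001], [-0.001, 0.005, -1.0]]
wrist_force: [-0.4, 0.6, -0.6]
gripper_width: 0.419
```

Run:
```python
from h import *
s=st(); snap('wrist','w12');snap('side','s12');snap('scene','c12')
im=cv2.imread('pics/s12.png');cv2.imwrite('pics/s12c.png',cv2.resize(im[80:240,170:400],None,fx=3.4,fy=3.4,interpolation=cv2.INTER_CUBIC))
im=cv2.imread('pics/c12.png');cv2.imwrite('pics/c12c.png',cv2.resize(im[160:310,210:440],None,fx=3.4,fy=3.4,interpolation=cv2.INTER_CUBIC))
```

```text
t 21.02 pos [0.4276 0.0318 0.2643] F [-0.4  0.6 -0.6] g 0.419
[[0.0763, 0.9971, 0.0051], [0.9971, -0.0763, -0.0011], [-0.0008, 0.0052, -1.0]]
```

Run:
```python
from h import *
c=imaging.calibration('scene');s=imaging.calibration('side')
C=lambda u,v:(210+u/3.4,160+v/3.4); S=lambda u,v:(170+u/3.4,80+v/3.4)
print('kn high', onz(c,*C(669,287),.166), onz(s,*S(415,130),.166), tri(c,C(669,287),s,S(415,130)))
print('kn low', onz(c,*C(648,387),.062), onz(s,*S(410,232),.062))
print('door top far', onz(c,*C(659,68),.188),onz(s,*S(66,142),.188))
print('door top near', onz(c,*C(672,258),.188),onz(s,*S(400,110),.188))
print('pinhigh', onz(c,*C(455,221),.172), 'low',onz(c,*C(443,322),.068),onz(s,*S(393,360),.068))
```

```text
kn high [0.66499037 0.33841875 0.166     ] [0.66292565 0.33605522 0.166     ] (array([0.66355165, 0.33857297, 0.16455791]), np.float64(0.0006783912870957352))
kn low [0.66253647 0.33860784 0.062     ] [0.66054975 0.3295977  0.062     ]
door top far [0.37373562 0.35809703 0.188     ] [0.37202051 0.35819647 0.188     ]
door top near [0.65733328 0.33801898 0.188     ] [0.64905838 0.3365869  0.188     ]
pinhigh [0.60742961 0.17540497 0.172     ] low [0.6077121  0.17459229 0.068     ] [0.59719971 0.16509088 0.068     ]
```

send_rows:
  targets:
    - {"gripper": 0.5, "tx": 1.5, "ty": 0, "tz": 0, "spin": 0}
    - {"gripper": 0.5, "tx": 3, "ty": 0.2, "tz": 0, "spin": 0}
    - {"gripper": 0.5, "tx": 4.5, "ty": 0.5, "tz": 0, "spin": 0}
    - {"gripper": 0.5, "tx": 6, "ty": 0.9, "tz": 0, "spin": 0}
    - {"gripper": 0.5, "tx": 7.5, "ty": 1.3, "tz": 0, "spin": 0}
    - {"gripper": 0.5, "tx": 9, "ty": 1.6, "tz": 0, "spin": 0}
    - {"gripper": 0.5, "tx": 10.5, "ty": 1.9, "tz": 0, "spin": 0}
    - {"gripper": 0.5, "tx": 12, "ty": 2.2, "tz": 0, "spin": 0}
    - {"gripper": 0.5, "tx": 12.9, "ty": 2.35, "tz": 0, "spin": 0}
    - {"gripper": 0.5, "tx": 12.9, "ty": 2.35, "tz": 0, "spin": 0}

```text
t: 22.0
tool_pos: [0.5085, 0.3526, 0.2591]
orientation: [[0.072, 0.997, -0.004], [0.997, -0.072, -0.0], [-0.001, -0.004, -1.0]]
wrist_force: [-0.2, 0.6, -0.1]
gripper_width: 0.505
```

send_rows:
  targets:
    - {"gripper": 0.5, "tx": 0, "ty": 0, "tz": 0, "spin": 0}
    - {"gripper": 0.5, "tx": 0, "ty": 0, "tz": 0, "spin": 0}
    - {"gripper": 0.5, "tx": 0, "ty": 0, "tz": 0, "spin": 0}

```text
t: 22.25
tool_pos: [0.5092, 0.348, 0.2618]
orientation: [[0.077, 0.997, -0.001], [0.997, -0.077, -0.001], [-0.001, -0.001, -1.0]]
wrist_force: [1.1, -0.6, -0.3]
gripper_width: 0.497
```

Run:
```python
from h import *
s=st(); snap('wrist','w13')
```

```text
t 22.25 pos [0.5092 0.348  0.2618] F [ 1.1 -0.6 -0.3] g 0.497
[[0.0774, 0.997, -0.0012], [0.997, -0.0774, -0.0008], [-0.0009, -0.0011, -1.0]]
```

Run:
```python
from h import *
s=st(); w=imaging.calibration('wrist');R=s['orientation'];p=s['tool_pos']
im=cv2.imread('pics/w13.png')
for v in (10,60,110,160,210,260,300,325):
    print(v,im[v,262:298].mean(1).astype(int))
for q in [(278,10),(281,325),(270,8)]:
    X=onz(w,*q,.188);print(np.round(X,4),np.round(R.T@(X-p)*1000,1))
```

```text
t 22.3 pos [0.5094 0.348  0.2622] F [-0.4  0.6 -0.2] g 0.5
[[0.0776, 0.997, -0.0006], [0.997, -0.0776, -0.0005], [-0.0005, -0.0006, -1.0]]
10 [104 105 108 110 114 113 119 154 181 188 189 189 188 192 189 188 190 191
 192 191 190 190 185 157 150 186 200 203 205 205 206 206 204 204 204 206]
60 [213 211 212 208 202 199 187 150 162 181 189 186 185 185 184 186 186 190
 187 186 187 189 182 166 152 199 228 234 236 236 236 235 236 236 236 237]
110 [206 205 206 202 199 198 197 185 152 165 177 183 181 184 183 181 183 181
 182 185 182 184 179 173 142 105 125 176 192 197 200 197 201 200 203 200]
160 [ 99  95  76  69  64  67  69  69  64  76  85  91  90  93  88  91  92  93
  95 117 164 176 180 173 147 105  99 118 123 117  78  41  26  39  59 155]
210 [66 64 67 66 66 65 65 78 84 92 82 84 87 87 89 86 91 92 92 90 91 90 91 88
 85 74 64 62 63 67 63 38 21 22 46 97]
260 [109 114 110 107 107 108 107 103 103  99  90  82  84  89  90  85  87  86
  87  87  89  86  88  89  86  79  93 105 108 106 105 106 107 109 110 109]
300 [110 114 112 112 111 113 114 111 112 108 105  85  85  86  85  85  80  82
  87  83  86  83  85  83  84  81  85 100 108 108 110 113 107 111 107 111]
325 [182 154 138 131 114 110 108 108 113 111 109 102  87  79  83  84  84  81
  83  82  84  85  80  83  77  90 134 188 202 207 205 203 205 201 200 199]
[0.3712 0.3586 0.188 ] [-1.000e-01 -1.385e+02  7.420e+01]
[0.6005 0.3428 0.188 ] [ 2.  91.3 74.1]
[0.3696 0.3536 0.188 ] [  -5.2 -139.7   74.2]
```

send_rows:
  targets:
    - {"gripper": 0.5, "tx": 0.04, "ty": 0.1, "tz": 1, "spin": -0.01}
    - {"gripper": 0.5, "tx": 0.04, "ty": 0.1, "tz": 2, "spin": -0.01}
    - {"gripper": 0.5, "tx": 0.04, "ty": 0.1, "tz": 3, "spin": -0.01}
    - {"gripper": 0.4, "tx": 0.04, "ty": 0.1, "tz": 3.5, "spin": -0.01}
    - {"gripper": 0.2, "tx": 0.04, "ty": 0.1, "tz": 3.5, "spin": -0.01}
    - {"gripper": 0, "tx": 0.04, "ty": 0.1, "tz": 3.5, "spin": -0.01}
    - {"gripper": 0, "tx": 0.04, "ty": 0.1, "tz": 3.5, "spin": -0.01}
    - {"gripper": 0, "tx": 0.04, "ty": 0.1, "tz": 3.5, "spin": -0.01}
    - {"gripper": 0, "tx": 0.04, "ty": 0.1, "tz": 3.5, "spin": -0.01}
    - {"gripper": 0, "tx": 0.04, "ty": 0.1, "tz": 3.5, "spin": -0.01}

```text
t: 23.13
tool_pos: [0.5132, 0.3504, 0.1771]
orientation: [[0.066, 0.998, 0.003], [0.998, -0.066, 0.001], [0.002, 0.003, -1.0]]
wrist_force: [0.4, 0.3, 5.7]
gripper_width: 0.121
```

send_rows:
  targets:
    - {"gripper": 0, "tx": 0, "ty": 0, "tz": 0, "spin": 0}
    - {"gripper": 0, "tx": 0, "ty": 0, "tz": 0, "spin": 0}
    - {"gripper": 0, "tx": 0, "ty": 0, "tz": 0, "spin": 0}
    - {"gripper": 0, "tx": 0, "ty": 0, "tz": 0, "spin": 0}

```text
t: 23.47
tool_pos: [0.5132, 0.3505, 0.1771]
orientation: [[0.066, 0.998, 0.003], [0.998, -0.066, 0.001], [0.002, 0.003, -1.0]]
wrist_force: [0.5, -0.6, 6.0]
gripper_width: 0.123
```

send_rows:
  targets:
    - {"gripper": 0, "tx": 0, "ty": 0, "tz": -0.5, "spin": 0}
    - {"gripper": 0, "tx": 0, "ty": 0, "tz": -1, "spin": 0}
    - {"gripper": 0, "tx": 0, "ty": 0, "tz": -1.6, "spin": 0}
    - {"gripper": 0, "tx": 0, "ty": 0, "tz": -2.3, "spin": 0}
    - {"gripper": 0, "tx": 0, "ty": 0, "tz": -3, "spin": 0}
    - {"gripper": 0, "tx": 0, "ty": 0, "tz": -3.7, "spin": 0}
    - {"gripper": 0, "tx": 0, "ty": 0, "tz": -4.4, "spin": 0}
    - {"gripper": 0, "tx": 0, "ty": 0, "tz": -4.6, "spin": 0}
    - {"gripper": 0, "tx": 0, "ty": 0, "tz": -4.6, "spin": 0}

```text
t: 24.22
tool_pos: [0.5126, 0.3504, 0.2918]
orientation: [[0.066, 0.998, 0.003], [0.998, -0.066, 0.001], [0.002, 0.003, -1.0]]
wrist_force: [1.1, -0.3, -7.3]
gripper_width: 0.123
```

Run:
```python
from h import *
s=st(); print(s['ft_torque']);snap('side','s14');snap('scene','c14')
im=cv2.imread('pics/s14.png');cv2.imwrite('pics/s14c.png',cv2.resize(im[40:240,170:400],None,fx=3,fy=3,interpolation=cv2.INTER_CUBIC))
im=cv2.imread('pics/c14.png');cv2.imwrite('pics/c14c.png',cv2.resize(im[100:310,310:450],None,fx=3,fy=3,interpolation=cv2.INTER_CUBIC))
```

```text
t 24.22 pos [0.5126 0.3504 0.2918] F [ 1.1 -0.3 -7.3] g 0.123
[[0.0661, 0.9978, 0.0027], [0.9978, -0.0661, 0.0013], [0.0015, 0.0026, -1.0]]
[ 0.1360838  -0.21671416  0.02946338]
```

send_rows:
  targets:
    - {"gripper": 0, "tx": 0, "ty": -0.8, "tz": -0.2, "spin": 0}
    - {"gripper": 0, "tx": 0, "ty": -1.8, "tz": -0.2, "spin": 0}
    - {"gripper": 0, "tx": 0, "ty": -2.8, "tz": -0.2, "spin": 0}
    - {"gripper": 0, "tx": 0, "ty": -3.8, "tz": -0.2, "spin": 0}
    - {"gripper": 0, "tx": -0.5, "ty": -4.6, "tz": -0.2, "spin": 0}
    - {"gripper": 0, "tx": -1.3, "ty": -5, "tz": -0.2, "spin": 0}
    - {"gripper": 0, "tx": -2.3, "ty": -5, "tz": -0.2, "spin": 0}
    - {"gripper": 0, "tx": -3.3, "ty": -5, "tz": -0.2, "spin": 0}
    - {"gripper": 0, "tx": -4.3, "ty": -5, "tz": -0.2, "spin": 0}
    - {"gripper": 0, "tx": -5.3, "ty": -5, "tz": -0.2, "spin": 0}

```text
t: 25.15
tool_pos: [0.3771, 0.2249, 0.2931]
orientation: [[0.066, 0.998, -0.003], [0.998, -0.066, -0.001], [-0.001, -0.003, -1.0]]
wrist_force: [0.1, 0.2, -6.2]
gripper_width: 0.124
```

send_rows:
  targets:
    - {"gripper": 0, "tx": -1, "ty": 0, "tz": 0, "spin": 0}
    - {"gripper": 0, "tx": -2, "ty": 0.1, "tz": 0, "spin": 0}
    - {"gripper": 0, "tx": -3, "ty": 0.2, "tz": 0, "spin": 0}
    - {"gripper": 0, "tx": -4, "ty": 0.3, "tz": 0, "spin": 0.009}
    - {"gripper": 0, "tx": -5, "ty": 0.4, "tz": 0, "spin": 0.009}
    - {"gripper": 0, "tx": -6, "ty": 0.5, "tz": 0.3, "spin": 0.009}
    - {"gripper": 0, "tx": -6.8, "ty": 0.5, "tz": 1, "spin": 0.009}
    - {"gripper": 0, "tx": -7.4, "ty": 0.5, "tz": 1.8, "spin": 0.009}
    - {"gripper": 0, "tx": -7.6, "ty": 0.5, "tz": 2.6, "spin": 0.009}
    - {"gripper": 0, "tx": -7.6, "ty": 0.5, "tz": 3.2, "spin": 0.009}

```text
t: 25.98
tool_pos: [0.3767, 0.0347, 0.2118]
orientation: [[0.078, 0.997, -0.004], [0.997, -0.078, 0.0], [0.0, -0.004, -1.0]]
wrist_force: [-0.5, -0.2, -5.9]
gripper_width: 0.126
```

Run:
```python
from h import *
s=st(); print(s['ft_torque'],np.round(s['joints'],1));snap('side','s15');snap('scene','c15')
im=cv2.imread('pics/s15.png');cv2.imwrite('pics/s15c.png',cv2.resize(im[90:310,150:400],None,fx=3,fy=2.7,interpolation=cv2.INTER_CUBIC))
im=cv2.imread('pics/c15.png');cv2.imwrite('pics/c15c.png',cv2.resize(im[60:310,210:390],None,fx=3,fy=2.4,interpolation=cv2.INTER_CUBIC))
```

```text
t 25.98 pos [0.3767 0.0347 0.2118] F [-0.5 -0.2 -5.9] g 0.126
[[0.0777, 0.997, -0.0042], [0.997, -0.0777, 0.0004], [0.0, -0.0042, -1.0]]
[ 0.23106402 -0.07652383  0.00681235] [-13.2 -22.6 120.   -0.   82.8 -98.7]
```

```bash
python3 - <<'E'
import cv2,numpy as np
a=cv2.imread('pics/s12.png')[160:290,260:360];b=cv2.imread('pics/s15.png')[160:290,260:360]
cv2.imwrite('pics/cmp.png',cv2.resize(np.hstack([a,b]),None,fx=4,fy=4,interpolation=cv2.INTER_CUBIC))
E
python3 - <<'E'
import cv2,numpy as np
a=cv2.imread('pics/w12.png')[260:420,160:420]
cv2.imwrite('pics/w12c.png',cv2.resize(cv2.convertScaleAbs(a,alpha=1.5),None,fx=3,fy=3,interpolation=cv2.INTER_CUBIC))
E
```

send_rows:
  targets:
    - {"gripper": 0, "tx": 0, "ty": 0, "tz": 0.6, "spin": 0}
    - {"gripper": 0, "tx": 0, "ty": 0, "tz": 1.2, "spin": 0}
    - {"gripper": 0, "tx": 0, "ty": 0, "tz": 1.6, "spin": 0}
    - {"gripper": 0, "tx": 0, "ty": 0, "tz": 1.6, "spin": 0}
    - {"gripper": 0, "tx": 0, "ty": 0, "tz": 1.6, "spin": 0}

```text
t: 26.5
tool_pos: [0.3781, 0.0359, 0.1749]
orientation: [[0.075, 0.997, -0.001], [0.997, -0.075, 0.0], [0.0, -0.001, -1.0]]
wrist_force: [0.7, -0.8, -5.2]
gripper_width: 0.123
```

send_rows:
  targets:
    - {"gripper": 0, "tx": 0, "ty": 0, "tz": 0.15, "spin": 0}
    - {"gripper": 0, "tx": 0, "ty": 0, "tz": 0.25, "spin": 0}
    - {"gripper": 0, "tx": 0, "ty": 0, "tz": 0.25, "spin": 0}
    - {"gripper": 0, "tx": 0, "ty": 0, "tz": 0.25, "spin": 0}

```text
t: 26.83
tool_pos: [0.3785, 0.0357, 0.169]
orientation: [[0.075, 0.997, 0.0], [0.997, -0.075, -0.0], [-0.0, 0.0, -1.0]]
wrist_force: [0.5, 1.3, -6.4]
gripper_width: 0.125
```

send_rows:
  targets:
    - {"gripper": 0, "tx": 0, "ty": 0, "tz": 0.06, "spin": 0}
    - {"gripper": 0, "tx": 0, "ty": 0, "tz": 0.06, "spin": 0}
    - {"gripper": 0, "tx": 0, "ty": 0, "tz": 0.06, "spin": 0}

```text
t: 27.08
tool_pos: [0.3786, 0.0356, 0.1674]
orientation: [[0.075, 0.997, 0.0], [0.997, -0.075, -0.0], [-0.0, 0.0, -1.0]]
wrist_force: [0.1, 0.2, -6.0]
gripper_width: 0.123
```

send_rows:
  targets:
    - {"gripper": 0, "tx": 0, "ty": 0, "tz": 0.06, "spin": 0}
    - {"gripper": 0, "tx": 0, "ty": 0, "tz": 0.06, "spin": 0}
    - {"gripper": 0, "tx": 0, "ty": 0, "tz": 0.06, "spin": 0}

```text
t: 27.33
tool_pos: [0.3789, 0.0355, 0.1671]
orientation: [[0.075, 0.997, 0.001], [0.997, -0.075, -0.001], [-0.001, 0.001, -1.0]]
wrist_force: [-4.7, -0.6, 6.2]
gripper_width: 0.126
```

send_rows:
  targets:
    - {"gripper": 0, "tx": 0, "ty": 0.1, "tz": -0.04, "spin": 0}
    - {"gripper": 0, "tx": 0, "ty": 0.25, "tz": -0.04, "spin": 0}
    - {"gripper": 0, "tx": 0, "ty": 0.4, "tz": -0.04, "spin": 0}
    - {"gripper": 0, "tx": 0, "ty": 0.55, "tz": -0.04, "spin": 0}
    - {"gripper": 0, "tx": 0, "ty": 0.7, "tz": -0.04, "spin": 0}
    - {"gripper": 0, "tx": 0, "ty": 0.85, "tz": -0.04, "spin": 0}
    - {"gripper": 0, "tx": 0, "ty": 1, "tz": -0.04, "spin": 0}
    - {"gripper": 0, "tx": 0, "ty": 1.15, "tz": -0.04, "spin": 0}
    - {"gripper": 0, "tx": 0, "ty": 1.2, "tz": -0.04, "spin": 0}
    - {"gripper": 0, "tx": 0, "ty": 1.2, "tz": -0.04, "spin": 0}

```text
t: 28.17
tool_pos: [0.4079, 0.0335, 0.1671]
orientation: [[0.075, 0.997, -0.002], [0.997, -0.075, 0.0], [-0.0, -0.002, -1.0]]
wrist_force: [-6.9, 0.6, 4.6]
gripper_width: 0.123
```

Run:
```python
from h import *
s=st(); print(s['ft_torque']);snap('side','s16');snap('scene','c16')
im=cv2.imread('pics/s16.png');cv2.imwrite('pics/s16c.png',cv2.resize(im[120:290,150:400],None,fx=3.1,fy=3.1,interpolation=cv2.INTER_CUBIC))
```

```text
t 28.17 pos [0.4079 0.0335 0.1671] F [-6.9  0.6  4.6] g 0.123
[[0.075, 0.9972, -0.0025], [0.9972, -0.075, 0.0001], [-0.0, -0.0025, -1.0]]
[0.11602485 1.26706926 0.05745056]
```

send_rows:
  targets:
    - {"gripper": 0, "tx": 0, "ty": 0.12, "tz": -0.02, "spin": 0}
    - {"gripper": 0, "tx": 0, "ty": 0.24, "tz": -0.02, "spin": 0}
    - {"gripper": 0, "tx": 0, "ty": 0.36, "tz": -0.02, "spin": 0}
    - {"gripper": 0, "tx": 0, "ty": 0.48, "tz": -0.02, "spin": 0}
    - {"gripper": 0, "tx": 0, "ty": 0.6, "tz": -0.02, "spin": 0}
    - {"gripper": 0, "tx": 0, "ty": 0.72, "tz": -0.02, "spin": 0}
    - {"gripper": 0, "tx": 0, "ty": 0.84, "tz": -0.02, "spin": 0}
    - {"gripper": 0, "tx": 0, "ty": 0.96, "tz": -0.02, "spin": 0}
    - {"gripper": 0, "tx": 0, "ty": 1.1, "tz": -0.02, "spin": 0}

```text
t: 29.02
tool_pos: [0.4347, 0.0316, 0.1671]
orientation: [[0.075, 0.997, -0.004], [0.997, -0.075, 0.0], [0.0, -0.004, -1.0]]
wrist_force: [-7.1, 0.2, 4.6]
gripper_width: 0.123
```

Run:
```python
from h import *
s=st(); print(s['ft_torque']);snap('side','s17')
im=cv2.imread('pics/s17.png');cv2.imwrite('pics/s17c.png',cv2.resize(im[120:290,150:400],None,fx=3.1,fy=3.1,interpolation=cv2.INTER_CUBIC))
```

```text
t 29.02 pos [0.4347 0.0316 0.1671] F [-7.1  0.2  4.6] g 0.123
[[0.0749, 0.9972, -0.0039], [0.9972, -0.0749, 0.0004], [0.0001, -0.0039, -1.0]]
[0.216157   1.42864232 0.07339096]
```

send_rows:
  targets:
    - {"gripper": 0, "tx": 0, "ty": 0.1, "tz": -0.01, "spin": 0}
    - {"gripper": 0, "tx": 0, "ty": 0.2, "tz": -0.01, "spin": 0}
    - {"gripper": 0, "tx": 0, "ty": 0.3, "tz": -0.01, "spin": 0}

```text
t: 29.32
tool_pos: [0.4423, 0.031, 0.1672]
orientation: [[0.075, 0.997, -0.003], [0.997, -0.075, 0.0], [0.0, -0.003, -1.0]]
wrist_force: [-6.6, -0.7, 2.2]
gripper_width: 0.125
```

send_rows:
  targets:
    - {"gripper": 0, "tx": 0, "ty": 0.06, "tz": 0, "spin": 0}
    - {"gripper": 0, "tx": 0, "ty": 0.1, "tz": 0, "spin": 0}

```text
t: 29.48
tool_pos: [0.4449, 0.0308, 0.1672]
orientation: [[0.075, 0.997, -0.003], [0.997, -0.075, 0.0], [0.0, -0.003, -1.0]]
wrist_force: [-7.6, 0.4, 3.0]
gripper_width: 0.126
```

send_rows:
  targets:
    - {"gripper": 0, "tx": 0, "ty": 0.06, "tz": 0, "spin": 0}
    - {"gripper": 0, "tx": 0, "ty": 0.08, "tz": 0, "spin": 0}

```text
t: 29.65
tool_pos: [0.4469, 0.0306, 0.1671]
orientation: [[0.075, 0.997, -0.003], [0.997, -0.075, 0.0], [0.0, -0.003, -1.0]]
wrist_force: [-7.1, 0.1, 2.1]
gripper_width: 0.122
```

send_rows:
  targets:
    - {"gripper": 0, "tx": 0, "ty": 0.05, "tz": 0, "spin": 0}
    - {"gripper": 0, "tx": 0, "ty": 0.08, "tz": 0, "spin": 0}

```text
t: 29.82
tool_pos: [0.4474, 0.0307, 0.1673]
orientation: [[0.075, 0.997, -0.007], [0.997, -0.075, 0.001], [0.0, -0.007, -1.0]]
wrist_force: [-14.5, 1.1, 9.7]
gripper_width: 0.121
```

send_rows:
  targets:
    - {"gripper": 0, "tx": 0, "ty": 0.05, "tz": 0, "spin": 0}
    - {"gripper": 0, "tx": 0, "ty": 0.05, "tz": 0, "spin": 0}

```text
t: 29.98
tool_pos: [0.4477, 0.0307, 0.1675]
orientation: [[0.075, 0.997, -0.009], [0.997, -0.075, 0.001], [0.0, -0.009, -1.0]]
wrist_force: [-16.9, 2.1, 12.2]
gripper_width: 0.129
```

send_rows:
  targets:
    - {"gripper": 0, "tx": 0, "ty": 0.05, "tz": 0, "spin": 0}
    - {"gripper": 0, "tx": 0, "ty": 0.05, "tz": 0, "spin": 0}

```text
t: 30.15
tool_pos: [0.448, 0.0307, 0.1677]
orientation: [[0.074, 0.997, -0.012], [0.997, -0.074, 0.001], [0.0, -0.012, -1.0]]
wrist_force: [-21.2, 1.3, 15.9]
gripper_width: 0.12
```

Run:
```python
from h import *
s=st(); print(s['ft_torque']);snap('side','s18');snap('wrist','w18')
im=cv2.imread('pics/s18.png');cv2.imwrite('pics/s18c.png',cv2.resize(im[170:290,240:380],None,fx=5,fy=5,interpolation=cv2.INTER_CUBIC))
```

```text
t 30.15 pos [0.448  0.0307 0.1677] F [-21.2   1.3  15.9] g 0.12
[[0.0744, 0.9972, -0.0117], [0.9972, -0.0744, 0.0011], [0.0002, -0.0118, -0.9999]]
[0.40590796 3.92195731 0.0179091 ]
```

send_rows:
  targets:
    - {"gripper": 0, "tx": 0, "ty": -0.4, "tz": -0.1, "spin": 0}
    - {"gripper": 0, "tx": 0, "ty": -1.2, "tz": -0.4, "spin": 0}
    - {"gripper": 0, "tx": 0, "ty": -2, "tz": -1, "spin": 0}
    - {"gripper": 0, "tx": 0, "ty": -2.5, "tz": -2, "spin": 0}
    - {"gripper": 0, "tx": 0.5, "ty": -2.7, "tz": -3, "spin": 0}
    - {"gripper": 0, "tx": 1.5, "ty": -2.8, "tz": -3.7, "spin": 0}
    - {"gripper": 0, "tx": 2.5, "ty": -2.8, "tz": -4, "spin": 0}
    - {"gripper": 0, "tx": 3.5, "ty": -2.8, "tz": -4, "spin": 0}
    - {"gripper": 0, "tx": 4.5, "ty": -2.8, "tz": -4, "spin": 0}
    - {"gripper": 0, "tx": 4.5, "ty": -2.8, "tz": -4, "spin": 0}

```text
t: 31.08
tool_pos: [0.3908, 0.1514, 0.2666]
orientation: [[0.071, 0.997, -0.0], [0.997, -0.071, 0.004], [0.004, -0.0, -1.0]]
wrist_force: [0.1, 2.7, -6.4]
gripper_width: 0.12
```

Run:
```python
from h import *
s=st(); print(s['ft_torque']);snap('side','s19');snap('wrist','w19')
im=cv2.imread('pics/s19.png');cv2.imwrite('pics/s19c.png',cv2.resize(im[150:290,240:360],None,fx=5.5,fy=4.2,interpolation=cv2.INTER_CUBIC))
```

```text
t 31.08 pos [0.3908 0.1514 0.2666] F [ 0.1  2.7 -6.4] g 0.12
[[0.0713, 0.9975, -0.0001], [0.9974, -0.0713, 0.0038], [0.0038, -0.0004, -1.0]]
[ 0.75733979  0.03136177 -0.04773186]
```

Run:
```python
from h import *
s=imaging.calibration('side')
S=lambda u,v:(240+u/5.5,150+v/4.2)
f=lambda u,v,z:np.round(onz(s,*S(u,v),z),4)
print('FR bottom',f(420,560,0),'FR top',f(452,333,.2),'FL top',f(296,3,.2),'left bottom',f(288,232,0.0))
print('strip ends lower edge(outer,z25)',f(331,288,.025),f(384,403,.025),'upper edge z37',f(340,281,.037),f(390,398,.037))
X=np.array([.9972,-.0750]);
for P in [f(420,560,0),f(452,333,.2),f(331,288,.025),f(384,403,.025),f(340,281,.037),f(390,398,.037)]: print(P[:2]@X)
```

```text
FR bottom [ 0.595  -0.1235  0.    ] FR top [ 0.5921 -0.1247  0.2   ] FL top [0.6109 0.1504 0.2   ] left bottom [0.6158 0.1524 0.    ]
strip ends lower edge(outer,z25) [0.6135 0.0742 0.025 ] [ 0.6087 -0.0247  0.025 ] upper edge z37 [0.6156 0.0683 0.037 ] [ 0.6087 -0.0311  0.037 ]
0.6025964999999999
0.59979462
0.6062172
0.6088481400000001
0.60875382
0.60932814
```

```bash
python3 - <<'E'
from h import *
snap('scene','c19')
im=cv2.imread('pics/c19.png');cv2.imwrite('pics/c19c.png',cv2.resize(im[200:290,300:380],None,fx=8,fy=6.6,interpolation=cv2.INTER_CUBIC))
im=cv2.imread('pics/s19.png');cv2.imwrite('pics/s19d.png',cv2.resize(im[140:200,260:320],None,fx=10,fy=10,interpolation=cv2.INTER_CUBIC))
E
python3 - <<'E'
from h import *
s=imaging.calibration('side');c=imaging.calibration('scene')
for p,z in [((288.5,161.3),.150),((288.1,155.0),.172),((287,189.5),.046),((287.1,184.7),.068)]: print(np.round(onz(s,*p,z),4))
# full LSQ on axis xy using side u,v and scene u
from scipy.optimize import least_squares
def r(q):
    o=[]
    for p,z in [((288.5,161.3),.150),((288.1,155.0),.172),((287,189.5),.046),((287.1,184.7),.068)]:
        o+=list(proj(s,[q[0],q[1],z])-p)
    o+= [proj(c,[q[0],q[1],.16])[0]-343.5, proj(c,[q[0],q[1],.055])[0]-340.2]
    return o
k=least_squares(r,[.6,.17]);print(k.x,np.round(k.fun,1))
print(proj(c,[*k.x,.172]),proj(c,[*k.x,.15]),proj(c,[*k.x,.068]),proj(c,[*k.x,.046]))
E
```

```text
[0.6044 0.1707 0.15  ]
[0.6024 0.1704 0.172 ]
[0.6041 0.1725 0.046 ]
[0.6026 0.1687 0.068 ]
[0.60382898 0.17311508] [-0.5 -0.5  0.2 -0.7 -0.2 -0.1 -0.  -1.1 -0.9 -0.8]
[342.96895954 224.15759551] [342.26917972 230.64283531] [339.77146544 253.79051037] [339.12949867 259.73996517]
```

send_rows:
  targets:
    - {"gripper": 0, "tx": 0, "ty": 0, "tz": 0, "spin": 0}
    - {"gripper": 0, "tx": 0, "ty": 0, "tz": 0, "spin": 0}

```text
t: 31.4
tool_pos: [0.3909, 0.1468, 0.2671]
orientation: [[0.077, 0.997, -0.0], [0.997, -0.077, -0.0], [-0.0, -0.0, -1.0]]
wrist_force: [-0.5, -0.3, -6.3]
gripper_width: 0.122
```

send_rows:
  targets:
    - {"gripper": 0, "tx": 0.7, "ty": 0.6, "tz": 0, "spin": 0}
    - {"gripper": 0, "tx": 1.4, "ty": 1.2, "tz": 0.2, "spin": 0}
    - {"gripper": 0, "tx": 1.65, "ty": 1.8, "tz": 0.6, "spin": 0}
    - {"gripper": 0, "tx": 1.65, "ty": 2.24, "tz": 1.1, "spin": 0}
    - {"gripper": 0, "tx": 1.65, "ty": 2.24, "tz": 1.5, "spin": 0}
    - {"gripper": 0, "tx": 1.65, "ty": 2.24, "tz": 1.6, "spin": 0}
    - {"gripper": 0, "tx": 1.65, "ty": 2.24, "tz": 1.6, "spin": 0}
    - {"gripper": 0, "tx": 1.65, "ty": 2.24, "tz": 1.6, "spin": 0}

```text
t: 32.07
tool_pos: [0.4492, 0.1842, 0.2276]
orientation: [[0.076, 0.997, -0.001], [0.997, -0.076, 0.0], [0.0, -0.001, -1.0]]
wrist_force: [-0.1, 0.4, -6.1]
gripper_width: 0.12
```

Run:
```python
from h import *
st();snap('scene','c20');snap('side','s20')
im=cv2.imread('pics/c20.png');cv2.imwrite('pics/c20c.png',cv2.resize(im[190:290,300:390],None,fx=7,fy=6,interpolation=cv2.INTER_CUBIC))
im=cv2.imread('pics/s20.png');cv2.imwrite('pics/s20c.png',cv2.resize(im[120:210,240:330],None,fx=7,fy=6.5,interpolation=cv2.INTER_CUBIC))
```

```text
t 32.07 pos [0.4492 0.1842 0.2276] F [-0.1  0.4 -6.1] g 0.12
[[0.0758, 0.9971, -0.0007], [0.9971, -0.0758, 0.0001], [0.0, -0.0007, -1.0]]
```

Run:
```python
from h import *
s=imaging.calibration('side');c=imaging.calibration('scene')
for z,d in [(.2166,0)]:
  print('side hi',np.round(onz(s,288,140.8,z),4),'scene hi',np.round(onz(c,345,210.2,z),4),'side lo',np.round(onz(s,287.3,170.5,.1126),4), 'tri',tri(s,(288,140.8),c,(345,210.2)))
print('pin tips: side',np.round(onz(s,288.3,155.4,.172),4),'scene',np.round(onz(c,343.1,225.3,.172),4))
```

```text
side hi [0.6014 0.1731 0.2166] scene hi [0.6016 0.1746 0.2166] side lo [0.6041 0.177  0.1126] tri (array([0.60153948, 0.17435916, 0.21611539]), np.float64(0.0009455774947449099))
pin tips: side [0.6025 0.1687 0.172 ] scene [0.609  0.1734 0.172 ]
```

send_rows:
  targets:
    - {"gripper": 0, "tx": -0.03, "ty": 0.06, "tz": 0.3, "spin": 0}
    - {"gripper": 0, "tx": -0.03, "ty": 0.06, "tz": 0.6, "spin": 0}
    - {"gripper": 0, "tx": -0.03, "ty": 0.06, "tz": 0.8, "spin": 0}
    - {"gripper": 0, "tx": -0.03, "ty": 0.06, "tz": 0.8, "spin": 0}
    - {"gripper": 0, "tx": -0.03, "ty": 0.06, "tz": 0.8, "spin": 0}

```text
t: 32.58
tool_pos: [0.4507, 0.1835, 0.2067]
orientation: [[0.075, 0.997, -0.002], [0.997, -0.075, -0.0], [-0.0, -0.002, -1.0]]
wrist_force: [0.4, -0.2, -5.3]
gripper_width: 0.125
```

Run:
```python
from h import *
st();snap('scene','c21');snap('side','s21')
im=cv2.imread('pics/c21.png');a=cv2.resize(im[190:280,310:370],None,fx=6,fy=6,interpolation=cv2.INTER_CUBIC)
im=cv2.imread('pics/s21.png');b=cv2.resize(im[130:220,255:325],None,fx=6,fy=6,interpolation=cv2.INTER_CUBIC)
cv2.imwrite('pics/p21.png',np.hstack([a,b]))
```

```text
t 32.58 pos [0.4507 0.1835 0.2067] F [ 0.4 -0.2 -5.3] g 0.125
[[0.0752, 0.9972, -0.0017], [0.9972, -0.0752, -0.0002], [-0.0004, -0.0016, -1.0]]
```

send_rows:
  targets:
    - {"gripper": 0, "tx": 0, "ty": 0.03, "tz": 0.08, "spin": 0}
    - {"gripper": 0, "tx": 0, "ty": 0.03, "tz": 0.16, "spin": 0}
    - {"gripper": 0, "tx": 0, "ty": 0.03, "tz": 0.24, "spin": 0}
    - {"gripper": 0, "tx": 0, "ty": 0.03, "tz": 0.3, "spin": 0}
    - {"gripper": 0, "tx": 0, "ty": 0.03, "tz": 0.3, "spin": 0}

```text
t: 33.1
tool_pos: [0.4517, 0.1835, 0.1994]
orientation: [[0.075, 0.997, -0.001], [0.997, -0.075, -0.0], [-0.0, -0.001, -1.0]]
wrist_force: [-0.4, -0.5, -6.2]
gripper_width: 0.126
```

send_rows:
  targets:
    - {"gripper": 0, "tx": 0, "ty": 0, "tz": 0.08, "spin": 0}
    - {"gripper": 0, "tx": 0, "ty": 0, "tz": 0.16, "spin": 0}
    - {"gripper": 0, "tx": 0, "ty": 0, "tz": 0.24, "spin": 0}
    - {"gripper": 0, "tx": 0, "ty": 0, "tz": 0.24, "spin": 0}

```text
t: 33.43
tool_pos: [0.4517, 0.1835, 0.1934]
orientation: [[0.075, 0.997, -0.001], [0.997, -0.075, -0.0], [-0.0, -0.001, -1.0]]
wrist_force: [0.4, -0.0, -7.4]
gripper_width: 0.123
```

send_rows:
  targets:
    - {"gripper": 0, "tx": 0, "ty": 0, "tz": 0.08, "spin": 0}
    - {"gripper": 0, "tx": 0, "ty": 0, "tz": 0.16, "spin": 0}
    - {"gripper": 0, "tx": 0, "ty": 0, "tz": 0.2, "spin": 0}
    - {"gripper": 0, "tx": 0, "ty": 0, "tz": 0.2, "spin": 0}

```text
t: 33.77
tool_pos: [0.4518, 0.1835, 0.1886]
orientation: [[0.075, 0.997, -0.001], [0.997, -0.075, -0.0], [-0.0, -0.001, -1.0]]
wrist_force: [-0.2, -0.1, -6.3]
gripper_width: 0.122
```

Run:
```python
from h import *
st();snap('scene','c22');snap('side','s22')
im=cv2.imread('pics/c22.png');a=cv2.resize(im[190:280,310:370],None,fx=6,fy=6,interpolation=cv2.INTER_CUBIC)
im=cv2.imread('pics/s22.png');b=cv2.resize(im[130:220,255:325],None,fx=6,fy=6,interpolation=cv2.INTER_CUBIC)
cv2.imwrite('pics/p22.png',np.hstack([a,b]))
```

```text
t 33.77 pos [0.4518 0.1835 0.1886] F [-0.2 -0.1 -6.3] g 0.122
[[0.0752, 0.9972, -0.0005], [0.9972, -0.0752, -0.0], [-0.0001, -0.0005, -1.0]]
```

send_rows:
  targets:
    - {"gripper": 0, "tx": 0, "ty": 0, "tz": 0.06, "spin": 0}
    - {"gripper": 0, "tx": 0, "ty": 0, "tz": 0.12, "spin": 0}
    - {"gripper": 0, "tx": 0, "ty": 0, "tz": 0.18, "spin": 0}
    - {"gripper": 0, "tx": 0, "ty": 0, "tz": 0.18, "spin": 0}

```text
t: 34.2
tool_pos: [0.4518, 0.1835, 0.184]
orientation: [[0.075, 0.997, -0.001], [0.997, -0.075, -0.0], [-0.0, -0.001, -1.0]]
wrist_force: [0.9, -0.7, -6.3]
gripper_width: 0.123
```

send_rows:
  targets:
    - {"gripper": 0, "tx": 0, "ty": 0, "tz": 0.04, "spin": 0}
    - {"gripper": 0, "tx": 0, "ty": 0, "tz": 0.08, "spin": 0}
    - {"gripper": 0, "tx": 0, "ty": 0, "tz": 0.08, "spin": 0}

```text
t: 34.45
tool_pos: [0.4519, 0.1836, 0.1823]
orientation: [[0.075, 0.997, -0.0], [0.997, -0.075, -0.0], [-0.0, -0.0, -1.0]]
wrist_force: [0.9, 0.6, -6.1]
gripper_width: 0.121
```

send_rows:
  targets:
    - {"gripper": 0, "tx": 0, "ty": 0, "tz": 0.04, "spin": 0}
    - {"gripper": 0, "tx": 0, "ty": 0, "tz": 0.06, "spin": 0}
    - {"gripper": 0, "tx": 0, "ty": 0, "tz": 0.06, "spin": 0}

```text
t: 34.7
tool_pos: [0.4517, 0.1837, 0.1811]
orientation: [[0.075, 0.997, -0.001], [0.997, -0.075, 0.0], [0.0, -0.001, -1.0]]
wrist_force: [-2.7, 1.3, -2.9]
gripper_width: 0.123
```

Run:
```python
from h import *
st();snap('scene','c23');snap('side','s23')
im=cv2.imread('pics/c23.png');a=cv2.resize(im[190:280,310:370],None,fx=6,fy=6,interpolation=cv2.INTER_CUBIC)
im=cv2.imread('pics/s23.png');b=cv2.resize(im[130:220,255:325],None,fx=6,fy=6,interpolation=cv2.INTER_CUBIC)
cv2.imwrite('pics/p23.png',np.hstack([a,b]))
```

```text
t 34.7 pos [0.4517 0.1837 0.1811] F [-2.7  1.3 -2.9] g 0.123
[[0.075, 0.9972, -0.0007], [0.9972, -0.075, 0.0001], [0.0, -0.0007, -1.0]]
```

send_rows:
  targets:
    - {"gripper": 0.15, "tx": 0, "ty": 0, "tz": 0, "spin": 0}
    - {"gripper": 0.25, "tx": 0, "ty": 0, "tz": 0, "spin": 0}
    - {"gripper": 0.4, "tx": 0, "ty": 0, "tz": 0, "spin": 0}
    - {"gripper": 0.4, "tx": 0, "ty": 0, "tz": 0, "spin": 0}
    - {"gripper": 0.4, "tx": 0, "ty": 0, "tz": -0.2, "spin": 0}
    - {"gripper": 0.4, "tx": 0, "ty": 0, "tz": -0.4, "spin": 0}
    - {"gripper": 0.4, "tx": 0, "ty": 0, "tz": -0.4, "spin": 0}

```text
t: 35.38
tool_pos: [0.453, 0.1837, 0.1926]
orientation: [[0.075, 0.997, 0.003], [0.997, -0.075, 0.0], [0.001, 0.003, -1.0]]
wrist_force: [0.7, -0.1, 0.2]
gripper_width: 0.397
```

Run:
```python
from h import *
st();snap('scene','c24');snap('side','s24')
im=cv2.imread('pics/c24.png');a=cv2.resize(im[190:280,310:370],None,fx=6,fy=6,interpolation=cv2.INTER_CUBIC)
im=cv2.imread('pics/s24.png');b=cv2.resize(im[130:220,255:325],None,fx=6,fy=6,interpolation=cv2.INTER_CUBIC)
cv2.imwrite('pics/p24.png',np.hstack([a,b]))
```

```text
t 35.38 pos [0.453  0.1837 0.1926] F [ 0.7 -0.1  0.2] g 0.397
[[0.0751, 0.9972, 0.0028], [0.9972, -0.0752, 0.0004], [0.0006, 0.0028, -1.0]]
```

send_rows:
  targets:
    - {"gripper": 0.4, "tx": -0.31, "ty": 0.01, "tz": 0.1, "spin": -0.05}
    - {"gripper": 0.4, "tx": -0.61, "ty": 0.03, "tz": 0.1, "spin": -0.1}
    - {"gripper": 0.4, "tx": -0.92, "ty": 0.07, "tz": 0.1, "spin": -0.15}
    - {"gripper": 0.4, "tx": -1.22, "ty": 0.12, "tz": 0.1, "spin": -0.2}
    - {"gripper": 0.4, "tx": -1.52, "ty": 0.19, "tz": 0.1, "spin": -0.25}
    - {"gripper": 0.4, "tx": -1.82, "ty": 0.28, "tz": 0.1, "spin": -0.3}
    - {"gripper": 0.4, "tx": -2.11, "ty": 0.37, "tz": 0.1, "spin": -0.35}
    - {"gripper": 0.4, "tx": -2.4, "ty": 0.49, "tz": 0.1, "spin": -0.4}
    - {"gripper": 0.4, "tx": -2.68, "ty": 0.61, "tz": 0.1, "spin": -0.45}
    - {"gripper": 0.4, "tx": -2.95, "ty": 0.75, "tz": 0.1, "spin": -0.5}

```text
t: 36.32
tool_pos: [0.4652, 0.1082, 0.1883]
orientation: [[-0.414, 0.91, -0.0], [0.91, 0.414, -0.0], [0.0, -0.0, -1.0]]
wrist_force: [0.1, -0.3, -0.1]
gripper_width: 0.403
```

send_rows:
  targets:
    - {"gripper": 0.4, "tx": -0.31, "ty": 0.01, "tz": 0, "spin": -0.05}
    - {"gripper": 0.4, "tx": -0.61, "ty": 0.03, "tz": 0, "spin": -0.1}
    - {"gripper": 0.4, "tx": -0.92, "ty": 0.07, "tz": 0, "spin": -0.15}
    - {"gripper": 0.4, "tx": -1.22, "ty": 0.12, "tz": 0, "spin": -0.2}
    - {"gripper": 0.4, "tx": -1.52, "ty": 0.19, "tz": 0, "spin": -0.25}
    - {"gripper": 0.4, "tx": -1.82, "ty": 0.28, "tz": 0, "spin": -0.3}
    - {"gripper": 0.4, "tx": -2.11, "ty": 0.37, "tz": 0, "spin": -0.35}
    - {"gripper": 0.4, "tx": -2.4, "ty": 0.49, "tz": 0, "spin": -0.4}
    - {"gripper": 0.4, "tx": -2.4, "ty": 0.49, "tz": 0, "spin": -0.4}

```text
t: 37.07
tool_pos: [0.5017, 0.0582, 0.1883]
orientation: [[-0.735, 0.679, 0.0], [0.679, 0.735, -0.0], [-0.0, -0.0, -1.0]]
wrist_force: [-0.5, -1.3, 0.3]
gripper_width: 0.4
```

Run:
```python
from h import *
s=st();print(np.round(s['joints'],0));snap('side','s25');snap('wrist','w25')
```

```text
t 37.07 pos [0.5017 0.0582 0.1883] F [-0.5 -1.3  0.3] g 0.4
[[-0.7345, 0.6786, 0.0002], [0.6786, 0.7345, -0.0003], [-0.0003, -0.0001, -1.0]]
[  -7.   -0.  104.   -0.   77. -144.]
```

Run:
```python
from h import *
s=st(); w=imaging.calibration('wrist');
print(onz(w,515,165,.194),onz(w,560,168,.194))
im=cv2.imread('pics/w25.png');cv2.imwrite('pics/w25c.png',cv2.resize(im[100:420,220:560],None,fx=2.2,fy=1.8,interpolation=cv2.INTER_CUBIC))
im=cv2.imread('pics/s25.png');cv2.imwrite('pics/s25c.png',cv2.resize(im[110:230,160:330],None,fx=4.5,fy=4.5,interpolation=cv2.INTER_CUBIC))
```

```text
t 37.17 pos [0.5009 0.059  0.1883] F [0.5 0.2 0. ] g 0.4
[[-0.7331, 0.6801, -0.0006], [0.6801, 0.7331, 0.0002], [0.0006, -0.0002, -1.0]]
[0.3811464  0.10040506 0.194     ] [0.36587507 0.11661115 0.194     ]
```

Run:
```python
from h import *
s=imaging.calibration('side')
for z in (.16,.17,.18,.19,.2):
    print(z,proj(s,[.4808,.0777,z]),proj(s,[.5211,.0403,z]))
im=cv2.imread('pics/s25.png');cv2.imwrite('pics/s25d.png',cv2.resize(im[150:200,235:285],None,fx=12,fy=12,interpolation=cv2.INTER_CUBIC))
```

```text
0.16 [251.06381863 189.57899208] [270.78511766 196.97629434]
0.17 [250.97399853 186.5887235 ] [270.81517425 193.9869825 ]
0.18 [250.88308386 183.56201498] [270.84560261 190.96069681]
0.19 [250.79105451 180.49819634] [270.87640967 187.896747  ]
0.2 [250.69788983 177.39658088] [270.90760254 184.79442556]
```

Run:
```python
import cv2,numpy as np
im=cv2.imread('pics/s24.png');a=cv2.resize(im[110:190,190:290],None,fx=6,fy=6,interpolation=cv2.INTER_CUBIC);cv2.imwrite('pics/s24d.png',a)
im=cv2.imread('pics/c24.png');a=cv2.resize(im[130:240,290:390],None,fx=6,fy=5,interpolation=cv2.INTER_CUBIC);cv2.imwrite('pics/c24d.png',a)
```

send_rows:
  targets:
    - {"gripper": 0.2, "tx": 0, "ty": 0, "tz": -1.4, "spin": 0}
    - {"gripper": 0, "tx": 0, "ty": 0, "tz": -2.9, "spin": 0.05}
    - {"gripper": 0, "tx": 1, "ty": 0.4, "tz": -3.2, "spin": 0.15}
    - {"gripper": 0, "tx": 2.3, "ty": 0.8, "tz": -3.2, "spin": 0.27}
    - {"gripper": 0, "tx": 3.6, "ty": 1.2, "tz": -3.2, "spin": 0.39}
    - {"gripper": 0, "tx": 4.9, "ty": 1.6, "tz": -3.2, "spin": 0.51}
    - {"gripper": 0, "tx": 6.2, "ty": 2.1, "tz": -3.2, "spin": 0.63}
    - {"gripper": 0, "tx": 7.2, "ty": 2.5, "tz": -3.2, "spin": 0.75}
    - {"gripper": 0, "tx": 7.7, "ty": 2.7, "tz": -3.2, "spin": 0.84}
    - {"gripper": 0, "tx": 7.7, "ty": 2.7, "tz": -3.2, "spin": 0.84}

```text
t: 38.0
tool_pos: [0.4036, 0.2417, 0.2685]
orientation: [[0.015, 1.0, -0.0], [1.0, -0.015, 0.001], [0.001, -0.0, -1.0]]
wrist_force: [0.2, -0.3, -0.4]
gripper_width: 0.007
```

send_rows:
  targets:
    - {"gripper": 0, "tx": 0, "ty": 0, "tz": 0, "spin": 0}
    - {"gripper": 0, "tx": 0, "ty": 0, "tz": 0, "spin": 0}
    - {"gripper": 0, "tx": 0, "ty": 0, "tz": 0, "spin": 0}

```text
t: 38.25
tool_pos: [0.4059, 0.2384, 0.2684]
orientation: [[0.015, 1.0, -0.0], [1.0, -0.015, -0.0], [-0.0, -0.0, -1.0]]
wrist_force: [0.8, 0.2, -0.3]
gripper_width: 0.007
```

Run:
```python
from h import *
s=st();snap('wrist','w26');snap('scene','c26')
im=cv2.imread('pics/c26.png');a=cv2.resize(im[90:290,210:400],None,fx=3.5,fy=3,interpolation=cv2.INTER_CUBIC);cv2.imwrite('pics/c26d.png',a)
```

```text
t 38.25 pos [0.4059 0.2384 0.2684] F [ 0.8  0.2 -0.3] g 0.007
[[0.0154, 0.9999, -0.0], [0.9999, -0.0154, -0.0003], [-0.0003, -0.0, -1.0]]
```

send_rows:
  targets:
    - {"gripper": 0, "tx": 0, "ty": 0, "tz": 1.2, "spin": 0}
    - {"gripper": 0, "tx": 0, "ty": 0, "tz": 2.5, "spin": 0}
    - {"gripper": 0, "tx": 0, "ty": 0, "tz": 3.7, "spin": 0}
    - {"gripper": 0, "tx": 0, "ty": 0, "tz": 4.2, "spin": 0}
    - {"gripper": 0, "tx": 0, "ty": 0, "tz": 4.2, "spin": 0}
    - {"gripper": 0, "tx": 0, "ty": 0, "tz": 4.2, "spin": 0}

```text
t: 38.85
tool_pos: [0.4055, 0.2387, 0.1633]
orientation: [[0.016, 1.0, -0.001], [1.0, -0.016, -0.0], [-0.0, -0.001, -1.0]]
wrist_force: [-0.5, 0.1, 0.7]
gripper_width: 0.006
```

Run:
```python
from h import *
s=st();R=s['orientation'];p=s['tool_pos'];pin=np.array([.6055,.172])
for a in range(176,268,6):
    t=np.radians(a);u=np.array([np.cos(t),np.sin(t)]);n=np.array([np.sin(t),-np.cos(t)])
    T=pin+.2*u+.026*n; d=np.array([*(T-p[:2]),0]); print(a,np.round(T,3),np.round((R.T@d)[:2]/.025,2))
```

```text
t 38.85 pos [0.4055 0.2387 0.1633] F [-0.5  0.1  0.7] g 0.006
[[0.0159, 0.9999, -0.0011], [0.9999, -0.0159, -0.0004], [-0.0004, -0.0011, -1.0]]
176 [0.408 0.212] [-1.07  0.11]
182 [0.405 0.191] [-1.91 -0.  ]
188 [0.404 0.17 ] [-2.75 -0.02]
194 [0.405 0.149] [-3.59  0.04]
200 [0.409 0.128] [-4.42  0.2 ]
206 [0.414 0.108] [-5.23  0.44]
212 [0.422 0.088] [-6.01  0.76]
218 [0.432 0.069] [-6.75  1.16]
224 [0.444 0.052] [-7.45  1.64]
230 [0.457 0.036] [-8.09  2.19]
236 [0.472 0.021] [-8.67  2.8 ]
242 [0.489 0.008] [-9.19  3.47]
248 [ 0.506 -0.004] [-9.63  4.19]
254 [ 0.525 -0.013] [-9.99  4.95]
260 [ 0.545 -0.02 ] [-10.27   5.75]
266 [ 0.566 -0.026] [-10.47   6.57]
```

send_rows:
  targets:
    - {"gripper": 0, "tx": -0.5, "ty": 0.05, "tz": 0, "spin": 0}
    - {"gripper": 0, "tx": -1.07, "ty": 0.1, "tz": 0, "spin": 0}
    - {"gripper": 0, "tx": -1.5, "ty": 0.05, "tz": 0, "spin": 0}
    - {"gripper": 0, "tx": -1.9, "ty": 0, "tz": 0, "spin": 0}
    - {"gripper": 0, "tx": -2.3, "ty": 0, "tz": 0, "spin": 0}
    - {"gripper": 0, "tx": -2.7, "ty": 0, "tz": 0, "spin": 0}
    - {"gripper": 0, "tx": -3.1, "ty": 0, "tz": 0, "spin": 0}
    - {"gripper": 0, "tx": -3.5, "ty": 0.05, "tz": 0, "spin": 0}

```text
t: 39.52
tool_pos: [0.4054, 0.1508, 0.1636]
orientation: [[0.015, 1.0, 0.0], [1.0, -0.015, 0.0], [0.0, 0.0, -1.0]]
wrist_force: [0.5, 0.2, 0.2]
gripper_width: 0.003
```

Run:
```python
from h import *
s=st();snap('side','s27')
im=cv2.imread('pics/s27.png');cv2.imwrite('pics/s27c.png',cv2.resize(im[90:290,160:400],None,fx=3.2,fy=3,interpolation=cv2.INTER_CUBIC))
```

```text
t 39.52 pos [0.4054 0.1508 0.1636] F [0.5 0.2 0.2] g 0.003
[[0.0152, 0.9999, 0.0003], [0.9999, -0.0152, 0.0001], [0.0001, 0.0003, -1.0]]
```

send_rows:
  targets:
    - {"gripper": 0, "tx": -0.45, "ty": 0.07, "tz": 0, "spin": 0}
    - {"gripper": 0, "tx": -0.9, "ty": 0.15, "tz": 0, "spin": 0}
    - {"gripper": 0, "tx": -1.3, "ty": 0.27, "tz": 0, "spin": 0}
    - {"gripper": 0, "tx": -1.7, "ty": 0.4, "tz": 0, "spin": 0}
    - {"gripper": 0, "tx": -2.1, "ty": 0.55, "tz": 0, "spin": 0}
    - {"gripper": 0, "tx": -2.5, "ty": 0.72, "tz": 0, "spin": 0}
    - {"gripper": 0, "tx": -2.9, "ty": 0.93, "tz": 0, "spin": 0}
    - {"gripper": 0, "tx": -3.25, "ty": 1.12, "tz": 0, "spin": 0}
    - {"gripper": 0, "tx": -3.6, "ty": 1.35, "tz": 0, "spin": 0}
    - {"gripper": 0, "tx": -3.95, "ty": 1.6, "tz": 0, "spin": 0}

```text
t: 40.4
tool_pos: [0.4444, 0.0515, 0.1634]
orientation: [[0.015, 1.0, -0.0], [1.0, -0.015, 0.0], [0.0, -0.0, -1.0]]
wrist_force: [0.2, -0.5, -0.5]
gripper_width: 0.005
```

send_rows:
  targets:
    - {"gripper": 0, "tx": -0.35, "ty": 0.27, "tz": 0, "spin": 0}
    - {"gripper": 0, "tx": -0.65, "ty": 0.55, "tz": 0, "spin": 0}
    - {"gripper": 0, "tx": -0.95, "ty": 0.85, "tz": 0, "spin": 0}
    - {"gripper": 0, "tx": -1.2, "ty": 1.15, "tz": 0, "spin": 0}
    - {"gripper": 0, "tx": -1.5, "ty": 1.5, "tz": 0, "spin": 0}
    - {"gripper": 0, "tx": -1.75, "ty": 1.82, "tz": 0, "spin": 0}
    - {"gripper": 0, "tx": -2, "ty": 2.2, "tz": 0, "spin": 0}
    - {"gripper": 0, "tx": -2.18, "ty": 2.54, "tz": 0, "spin": 0}
    - {"gripper": 0, "tx": -2.36, "ty": 2.9, "tz": 0, "spin": 0}
    - {"gripper": 0, "tx": -2.54, "ty": 3.3, "tz": 0, "spin": 0}

```text
t: 41.23
tool_pos: [0.5262, -0.0128, 0.1633]
orientation: [[0.015, 1.0, -0.0], [1.0, -0.015, 0.0], [0.0, -0.0, -1.0]]
wrist_force: [-0.8, -0.4, 0.2]
gripper_width: 0.003
```

Run:
```python
from h import *
s=st();snap('side','s28');snap('wrist','w28')
im=cv2.imread('pics/s28.png');cv2.imwrite('pics/s28c.png',cv2.resize(im[90:290,160:400],None,fx=3.2,fy=3,interpolation=cv2.INTER_CUBIC))
```

```text
t 41.23 pos [ 0.5262 -0.0128  0.1633] F [-0.8 -0.4  0.2] g 0.003
[[0.0152, 0.9999, -0.0003], [0.9999, -0.0152, 0.0002], [0.0001, -0.0003, -1.0]]
```

send_rows:
  targets:
    - {"gripper": 0, "tx": -0.3, "ty": 0.35, "tz": 0, "spin": 0}
    - {"gripper": 0, "tx": -0.6, "ty": 0.7, "tz": 0, "spin": 0}
    - {"gripper": 0, "tx": -0.8, "ty": 1, "tz": 0, "spin": 0}
    - {"gripper": 0, "tx": -1, "ty": 1.3, "tz": 0, "spin": 0}
    - {"gripper": 0, "tx": -1, "ty": 1.5, "tz": 0, "spin": 0}
    - {"gripper": 0, "tx": -1, "ty": 1.65, "tz": 0, "spin": 0}

```text
t: 41.83
tool_pos: [0.567, -0.0385, 0.1634]
orientation: [[0.016, 1.0, -0.0], [1.0, -0.016, -0.0], [-0.0, -0.0, -1.0]]
wrist_force: [0.2, 0.6, -0.0]
gripper_width: 0.007
```

send_rows:
  targets:
    - {"gripper": 0, "tx": 0, "ty": 0.06, "tz": 0, "spin": 0}
    - {"gripper": 0, "tx": 0, "ty": 0.12, "tz": 0, "spin": 0}
    - {"gripper": 0, "tx": 0, "ty": 0.16, "tz": 0, "spin": 0}

```text
t: 42.08
tool_pos: [0.5702, -0.0378, 0.1634]
orientation: [[0.015, 1.0, -0.0], [1.0, -0.015, 0.0], [0.0, -0.0, -1.0]]
wrist_force: [0.2, -0.4, 0.8]
gripper_width: 0.004
```

send_rows:
  targets:
    - {"gripper": 0, "tx": 0, "ty": 0.06, "tz": 0, "spin": 0}
    - {"gripper": 0, "tx": 0, "ty": 0.1, "tz": 0, "spin": 0}
    - {"gripper": 0, "tx": 0, "ty": 0.1, "tz": 0, "spin": 0}

```text
t: 42.33
tool_pos: [0.5729, -0.038, 0.1635]
orientation: [[0.015, 1.0, 0.0], [1.0, -0.015, 0.0], [0.0, 0.0, -1.0]]
wrist_force: [0.3, 0.6, -0.8]
gripper_width: 0.006
```

send_rows:
  targets:
    - {"gripper": 0, "tx": 0, "ty": 0.06, "tz": 0, "spin": 0}
    - {"gripper": 0, "tx": 0, "ty": 0.1, "tz": 0, "spin": 0}
    - {"gripper": 0, "tx": 0, "ty": 0.1, "tz": 0, "spin": 0}

```text
t: 42.58
tool_pos: [0.5744, -0.0381, 0.1633]
orientation: [[0.015, 1.0, -0.002], [1.0, -0.015, 0.0], [0.0, -0.002, -1.0]]
wrist_force: [-4.3, 0.8, 2.9]
gripper_width: 0.003
```

Run:
```python
from h import *
s=st();snap('side','s29');snap('wrist','w29')
im=cv2.imread('pics/s29.png');cv2.imwrite('pics/s29c.png',cv2.resize(im[130:290,240:400],None,fx=4,fy=3.7,interpolation=cv2.INTER_CUBIC))
```

```text
t 42.58 pos [ 0.5744 -0.0381  0.1633] F [-4.3  0.8  2.9] g 0.003
[[0.0151, 0.9999, -0.0025], [0.9999, -0.0151, 0.0002], [0.0001, -0.0025, -1.0]]
```

send_rows:
  targets:
    - {"gripper": 0, "tx": 0, "ty": 0.03, "tz": 0, "spin": 0}
    - {"gripper": 0, "tx": 0, "ty": 0.03, "tz": 0, "spin": 0}
    - {"gripper": 0, "tx": 0, "ty": 0, "tz": 0, "spin": 0}
    - {"gripper": 0, "tx": 0, "ty": -0.1, "tz": 0, "spin": 0}
    - {"gripper": 0, "tx": 0, "ty": -0.4, "tz": 0, "spin": 0}
    - {"gripper": 0, "tx": 0, "ty": -1, "tz": -0.5, "spin": 0}
    - {"gripper": 0, "tx": 0, "ty": -2, "tz": -2, "spin": 0}
    - {"gripper": 0, "tx": 0, "ty": -3, "tz": -3.5, "spin": 0}
    - {"gripper": 0, "tx": 0, "ty": -3, "tz": -5, "spin": 0}
    - {"gripper": 0.3, "tx": 0, "ty": -3, "tz": -6, "spin": 0}

```text
t: 43.52
tool_pos: [0.4998, -0.037, 0.3176]
orientation: [[0.015, 1.0, 0.005], [1.0, -0.015, -0.002], [-0.001, 0.005, -1.0]]
wrist_force: [1.6, 0.6, 1.2]
gripper_width: 0.058
```

send_rows:
  targets:
    - {"gripper": 0.4, "tx": 0, "ty": 0, "tz": 0, "spin": 0}
    - {"gripper": 0.4, "tx": 0, "ty": 0, "tz": 0, "spin": 0}
    - {"gripper": 0.4, "tx": 0, "ty": 0, "tz": 0, "spin": 0}

```text
t: 43.77
tool_pos: [0.5, -0.0369, 0.3124]
orientation: [[0.015, 1.0, -0.001], [1.0, -0.015, 0.0], [0.0, -0.001, -1.0]]
wrist_force: [-1.1, 0.2, -0.7]
gripper_width: 0.272
```

Run:
```python
from h import *
s=st();snap('side','s30');snap('wrist','w30');snap('scene','c30')
im=cv2.imread('pics/s30.png');cv2.imwrite('pics/s30c.png',cv2.resize(im[130:290,240:400],None,fx=4,fy=3.7,interpolation=cv2.INTER_CUBIC))
im=cv2.imread('pics/c30.png');cv2.imwrite('pics/c30c.png',cv2.resize(im[190:290,215:365],None,fx=5,fy=5,interpolation=cv2.INTER_CUBIC))
```

```text
t 43.77 pos [ 0.5    -0.0369  0.3124] F [-1.1  0.2 -0.7] g 0.272
[[0.0153, 0.9999, -0.0007], [0.9999, -0.0153, 0.0004], [0.0004, -0.0007, -1.0]]
```

send_rows:
  targets:
    - {"gripper": 0, "tx": 0, "ty": 0, "tz": 0, "spin": 0}
    - {"gripper": 0, "tx": 0, "ty": 0, "tz": 0, "spin": 0}
    - {"gripper": 0, "tx": 0, "ty": 0, "tz": 0, "spin": 0}
    - {"gripper": 0, "tx": 0, "ty": 0, "tz": 0, "spin": 0}
    - {"gripper": 0, "tx": 0, "ty": 0, "tz": 0, "spin": 0}
    - {"gripper": 0, "tx": 0, "ty": 0, "tz": 0, "spin": 0}

```text
t: 44.42
tool_pos: [0.5003, -0.037, 0.3134]
orientation: [[0.015, 1.0, -0.0], [1.0, -0.015, 0.0], [0.0, -0.0, -1.0]]
wrist_force: [0.3, -0.4, 0.7]
gripper_width: 0.003
```

Run:
```python
from h import *
s=st();snap('side','s31')
im=cv2.imread('pics/s31.png');a=cv2.resize(im[190:290,270:340],None,fx=5.5,fy=5.5,interpolation=cv2.INTER_CUBIC)
im=cv2.imread('pics/s30.png');b=cv2.resize(im[190:290,270:340],None,fx=5.5,fy=5.5,interpolation=cv2.INTER_CUBIC)
cv2.imwrite('pics/p31.png',np.hstack([b,a]))
```

```text
t 44.42 pos [ 0.5003 -0.037   0.3134] F [ 0.3 -0.4  0.7] g 0.003
[[0.0152, 0.9999, -0.0], [0.9999, -0.0152, 0.0], [0.0, -0.0, -1.0]]
```

Run:
```python
from h import *
s=imaging.calibration('side');pin=np.array([.6055,.172])
for dg in (0,2,4,6,8):
    t=np.radians(-4.3-dg);X=np.array([np.cos(t),np.sin(t)]);Y=np.array([-np.sin(t),np.cos(t)])
    e=pin-.295*Y
    print(dg,[np.round((proj(s,[*(e+k*X),.194])-[270,190])*5.5).tolist() for k in(-.006,.006)],[np.round((proj(s,[*(e+k*X),.016])-[270,190])*5.5).tolist() for k in(-.006,.006)])
t=np.radians(-4.3);X=np.array([np.cos(t),np.sin(t)]);Y=np.array([-np.sin(t),np.cos(t)])
c=pin+.009*X-.153*Y-.145*Y
print('cab FR top',(proj(s,[*c,.2])-[270,190])*5.5,(proj(s,[*c,.0])-[270,190])*5.5)
```

```text
0 [[248.0, 228.0], [277.0, 224.0]] [[219.0, 497.0], [245.0, 493.0]]
2 [[222.0, 230.0], [252.0, 227.0]] [[196.0, 500.0], [222.0, 496.0]]
4 [[197.0, 233.0], [227.0, 230.0]] [[173.0, 502.0], [200.0, 499.0]]
6 [[171.0, 234.0], [201.0, 232.0]] [[150.0, 503.0], [177.0, 501.0]]
8 [[145.0, 235.0], [175.0, 234.0]] [[126.0, 504.0], [153.0, 503.0]]
cab FR top [287.92693038 218.08118422] [250.50109664 518.83956312]
```

send_rows:
  targets:
    - {"gripper": 0, "tx": -1.1, "ty": 0, "tz": 1.5, "spin": 0}
    - {"gripper": 0, "tx": -1.1, "ty": 0, "tz": 3, "spin": 0}
    - {"gripper": 0, "tx": -1.1, "ty": 0, "tz": 4.5, "spin": 0}
    - {"gripper": 0, "tx": -1.1, "ty": 0, "tz": 5.8, "spin": 0}
    - {"gripper": 0, "tx": -1.1, "ty": 0.8, "tz": 6, "spin": 0}
    - {"gripper": 0, "tx": -1.1, "ty": 1.4, "tz": 6, "spin": 0}
    - {"gripper": 0, "tx": -1.1, "ty": 1.8, "tz": 6, "spin": 0}
    - {"gripper": 0, "tx": -1.1, "ty": 2.1, "tz": 6, "spin": 0}
    - {"gripper": 0, "tx": -1.1, "ty": 2.35, "tz": 6, "spin": 0}
    - {"gripper": 0, "tx": -1.1, "ty": 2.5, "tz": 6, "spin": 0}

```text
t: 45.3
tool_pos: [0.563, -0.0655, 0.1637]
orientation: [[0.015, 1.0, 0.0], [1.0, -0.015, -0.0], [-0.0, 0.0, -1.0]]
wrist_force: [0.6, 0.0, -0.3]
gripper_width: 0.003
```

send_rows:
  targets:
    - {"gripper": 0, "tx": 0, "ty": 0.06, "tz": 0, "spin": 0}
    - {"gripper": 0, "tx": 0, "ty": 0.12, "tz": 0, "spin": 0}
    - {"gripper": 0, "tx": 0, "ty": 0.18, "tz": 0, "spin": 0}
    - {"gripper": 0, "tx": 0, "ty": 0.24, "tz": 0, "spin": 0}
    - {"gripper": 0, "tx": 0, "ty": 0.3, "tz": 0, "spin": 0}

```text
t: 45.72
tool_pos: [0.5698, -0.0656, 0.1635]
orientation: [[0.015, 1.0, -0.0], [1.0, -0.015, -0.0], [-0.0, -0.0, -1.0]]
wrist_force: [0.0, 0.5, -0.6]
gripper_width: 0.004
```

send_rows:
  targets:
    - {"gripper": 0, "tx": 0, "ty": 0.04, "tz": 0, "spin": 0}
    - {"gripper": 0, "tx": 0, "ty": 0.08, "tz": 0, "spin": 0}
    - {"gripper": 0, "tx": 0, "ty": 0.12, "tz": 0, "spin": 0}
    - {"gripper": 0, "tx": 0, "ty": 0.12, "tz": 0, "spin": 0}

```text
t: 46.05
tool_pos: [0.5726, -0.0656, 0.1634]
orientation: [[0.015, 1.0, -0.001], [1.0, -0.015, -0.0], [-0.0, -0.001, -1.0]]
wrist_force: [-1.5, 0.2, 0.4]
gripper_width: 0.006
```

send_rows:
  targets:
    - {"gripper": 0, "tx": 0, "ty": 0.04, "tz": 0, "spin": 0}
    - {"gripper": 0, "tx": 0, "ty": 0.08, "tz": 0, "spin": 0}
    - {"gripper": 0, "tx": 0, "ty": 0.08, "tz": 0, "spin": 0}
    - {"gripper": 0, "tx": 0, "ty": 0.08, "tz": 0, "spin": 0}

```text
t: 46.38
tool_pos: [0.5728, -0.0657, 0.1634]
orientation: [[0.015, 1.0, -0.005], [1.0, -0.015, 0.0], [0.0, -0.005, -1.0]]
wrist_force: [-8.8, -1.0, 5.9]
gripper_width: 0.005
```

Run:
```python
from h import *
s=st();snap('side','s32')
im=cv2.imread('pics/s32.png');a=cv2.resize(im[190:290,270:340],None,fx=5.5,fy=5.5,interpolation=cv2.INTER_CUBIC)
cv2.imwrite('pics/p32.png',a)
```

```text
t 46.38 pos [ 0.5728 -0.0657  0.1634] F [-8.8 -1.   5.9] g 0.005
[[0.0151, 0.9999, -0.0053], [0.9999, -0.0151, 0.0001], [0.0, -0.0053, -1.0]]
```

send_rows:
  targets:
    - {"gripper": 0, "tx": 0, "ty": -0.04, "tz": 0, "spin": 0}
    - {"gripper": 0, "tx": 0, "ty": -0.07, "tz": 0, "spin": 0}
    - {"gripper": 0, "tx": 0, "ty": -0.09, "tz": 0, "spin": 0}
    - {"gripper": 0, "tx": 0, "ty": -0.1, "tz": 0, "spin": 0}
    - {"gripper": 0, "tx": 0, "ty": -0.11, "tz": 0, "spin": 0}
    - {"gripper": 0, "tx": 0, "ty": -0.12, "tz": 0, "spin": 0}
    - {"gripper": 0, "tx": 0, "ty": -0.13, "tz": 0, "spin": 0}
    - {"gripper": 0, "tx": 0, "ty": -0.15, "tz": 0, "spin": 0}
    - {"gripper": 0, "tx": 0, "ty": -0.18, "tz": 0, "spin": 0}
    - {"gripper": 0, "tx": 0, "ty": -0.22, "tz": 0, "spin": 0}

```text
t: 47.27
tool_pos: [0.5694, -0.0655, 0.1635]
orientation: [[0.015, 1.0, 0.0], [1.0, -0.015, 0.0], [0.0, 0.0, -1.0]]
wrist_force: [0.3, -0.2, 0.3]
gripper_width: 0.006
```

send_rows:
  targets:
    - {"gripper": 0, "tx": 0, "ty": -0.2, "tz": 0, "spin": 0}
    - {"gripper": 0, "tx": 0, "ty": -0.8, "tz": 0, "spin": 0}
    - {"gripper": 0, "tx": 0, "ty": -1.6, "tz": -1, "spin": 0}
    - {"gripper": 0, "tx": 0, "ty": -2.5, "tz": -2.5, "spin": 0}
    - {"gripper": 0.2, "tx": 0, "ty": -2.5, "tz": -4, "spin": 0}
    - {"gripper": 0.4, "tx": 0, "ty": -2.5, "tz": -5.5, "spin": 0}
    - {"gripper": 0.4, "tx": 0, "ty": -2.5, "tz": -6, "spin": 0}
    - {"gripper": 0.4, "tx": 0, "ty": -2.5, "tz": -6, "spin": 0}

```text
t: 47.93
tool_pos: [0.5085, -0.0653, 0.318]
orientation: [[0.015, 1.0, 0.008], [1.0, -0.015, -0.003], [-0.003, 0.008, -1.0]]
wrist_force: [0.6, 0.0, -0.8]
gripper_width: 0.272
```

Run:
```python
from h import *
s=st();snap('side','s33');snap('wrist','w33')
im=cv2.imread('pics/s33.png');a=cv2.resize(im[190:290,270:340],None,fx=5.5,fy=5.5,interpolation=cv2.INTER_CUBIC)
cv2.imwrite('pics/p33.png',a)
```

```text
t 47.93 pos [ 0.5085 -0.0653  0.318 ] F [ 0.6  0.  -0.8] g 0.272
[[0.0153, 0.9999, 0.008], [0.9999, -0.0153, -0.003], [-0.0029, 0.0081, -1.0]]
```

send_rows:
  targets:
    - {"gripper": 0.4, "tx": 0, "ty": 0, "tz": 0, "spin": 0}
    - {"gripper": 0.4, "tx": 0, "ty": 0, "tz": 0, "spin": 0}
    - {"gripper": 0.4, "tx": 0, "ty": 0, "tz": 0, "spin": 0}
    - {"gripper": 0.4, "tx": 0, "ty": 0, "tz": 0, "spin": 0}

```text
t: 48.37
tool_pos: [0.5064, -0.0644, 0.312]
orientation: [[0.015, 1.0, -0.002], [1.0, -0.015, 0.001], [0.001, -0.002, -1.0]]
wrist_force: [0.0, -0.4, 0.1]
gripper_width: 0.401
```

Run:
```python
from h import *
s=st();snap('side','s34')
a=cv2.imread('pics/s34.png')[190:290,270:340];b=cv2.imread('pics/s33.png')[190:290,270:340]
cv2.imwrite('pics/p34.png',cv2.resize(np.hstack([b,a]),None,fx=5.5,fy=5.5,interpolation=cv2.INTER_CUBIC))
```

```text
t 48.37 pos [ 0.5064 -0.0644  0.312 ] F [ 0.  -0.4  0.1] g 0.401
[[0.0153, 0.9999, -0.0024], [0.9999, -0.0153, 0.0009], [0.0009, -0.0024, -1.0]]
```

send_rows:
  targets:
    - {"gripper": 0.4, "tx": 1, "ty": 0.8, "tz": -0.6, "spin": 0}
    - {"gripper": 0.4, "tx": 2, "ty": 1.2, "tz": -0.8, "spin": 0}
    - {"gripper": 0.4, "tx": 3, "ty": 1.2, "tz": -0.8, "spin": 0}
    - {"gripper": 0.4, "tx": 3, "ty": 1.2, "tz": -0.8, "spin": 0}
    - {"gripper": 0.4, "tx": 3, "ty": 1.2, "tz": -0.8, "spin": 0}

```text
t: 48.83
tool_pos: [0.538, 0.0107, 0.3332]
orientation: [[0.013, 1.0, -0.0], [1.0, -0.013, -0.0], [-0.0, -0.0, -1.0]]
wrist_force: [-0.4, -0.2, -0.2]
gripper_width: 0.401
```

Run:
```python
from h import *
s=st();snap('wrist','w35');snap('scene','c35')
im=cv2.imread('pics/c35.png');cv2.imwrite('pics/c35c.png',cv2.resize(im[190:270,240:340],None,fx=7,fy=7,interpolation=cv2.INTER_CUBIC))
```

```text
t 48.83 pos [0.538  0.0107 0.3332] F [-0.4 -0.2 -0.2] g 0.401
[[0.013, 0.9999, -0.0005], [0.9999, -0.013, -0.0002], [-0.0002, -0.0005, -1.0]]
```

Run:
```python
from h import *
w=imaging.calibration('wrist');c=imaging.calibration('scene')
C=lambda u,v:(240+u/7,190+v/7)
print('knob wrist',onz(w,303.5,307,.224),'scene',onz(c,*C(357,152),.224))
piv=onz(c,*C(292,284),.205);print('pivot',piv)
t=np.radians(-4.3);X=np.array([np.cos(t),np.sin(t)]);Y=np.array([-np.sin(t),np.cos(t)])
for q in [(327,172),(405,187),(474,216),(502,266),(512,318)]:
    m=onz(c,*C(*q),.2)[:2]-piv[:2];print(q,np.round(m+piv[:2],4),np.linalg.norm(m),np.degrees(np.arctan2(-m@X,m@Y)))
for k in [onz(w,303.5,307,.224),onz(c,*C(357,152),.224)]:
    m=k[:2]-piv[:2];print(np.linalg.norm(m),np.degrees(np.arctan2(-m@X,m@Y)))
```

```text
knob wrist [0.63418072 0.03074773 0.224     ] scene [0.63685273 0.03302485 0.224     ]
pivot [0.69603599 0.01481587 0.205     ]
(327, 172) [0.6171 0.0205] 0.07913458675954255 90.16749608365078
(405, 187) [0.6234 0.0509] 0.08111998518607547 67.90901500442214
(474, 216) [0.639 0.078] 0.08512010206033754 46.35816417664324
(502, 266) [0.6692 0.09  ] 0.07983802756952899 23.928946151230694
(512, 318) [0.7002 0.0951] 0.08041870813210523 1.3302541262223004
0.0638740837830846 79.85645167301351
0.06192111880047006 77.19837912110026
```

send_rows:
  targets:
    - {"gripper": 0.4, "tx": 0.5, "ty": 1.5, "tz": 0, "spin": 0}
    - {"gripper": 0.4, "tx": 0.88, "ty": 3, "tz": 0, "spin": 0}
    - {"gripper": 0.4, "tx": 0.88, "ty": 3.9, "tz": 0.5, "spin": 0}
    - {"gripper": 0.4, "tx": 0.88, "ty": 3.9, "tz": 1.5, "spin": 0}
    - {"gripper": 0.4, "tx": 0.88, "ty": 3.9, "tz": 2, "spin": 0}
    - {"gripper": 0.4, "tx": 0.88, "ty": 3.9, "tz": 2, "spin": 0}

```text
t: 49.43
tool_pos: [0.6337, 0.0296, 0.2787]
orientation: [[0.017, 1.0, -0.008], [1.0, -0.017, 0.001], [0.001, -0.008, -1.0]]
wrist_force: [-0.1, -0.2, -0.5]
gripper_width: 0.402
```

Run:
```python
from h import *
s=st();snap('wrist','w36')
```

```text
t 49.43 pos [0.6337 0.0296 0.2787] F [-0.1 -0.2 -0.5] g 0.402
[[0.0166, 0.9998, -0.0082], [0.9999, -0.0166, 0.0009], [0.0008, -0.0082, -1.0]]
```

Run:
```python
from h import *
s=st();w=imaging.calibration('wrist')
print(onz(w,284,236,.238),onz(w,260,292,.205),onz(w,342,225,.2))
```

```text
t 49.48 pos [0.6344 0.0297 0.2814] F [0.5 0.2 0.1] g 0.401
[[0.0164, 0.9999, -0.0045], [0.9999, -0.0164, 0.0005], [0.0004, -0.0045, -1.0]]
[0.63722555 0.03346312 0.238     ] [0.69627166 0.01405595 0.205     ] [0.64288221 0.07859867 0.2       ]
```

send_rows:
  targets:
    - {"gripper": 0.4, "tx": 0.06, "ty": 0.06, "tz": 0.8, "spin": 0}
    - {"gripper": 0.4, "tx": 0.06, "ty": 0.06, "tz": 1.6, "spin": 0}
    - {"gripper": 0.4, "tx": 0.06, "ty": 0.06, "tz": 2, "spin": 0}
    - {"gripper": 0.2, "tx": 0.06, "ty": 0.06, "tz": 2, "spin": 0}
    - {"gripper": 0, "tx": 0.06, "ty": 0.06, "tz": 2, "spin": 0}
    - {"gripper": 0, "tx": 0.06, "ty": 0.06, "tz": 2, "spin": 0}
    - {"gripper": 0, "tx": 0.06, "ty": 0.06, "tz": 2, "spin": 0}
    - {"gripper": 0, "tx": 0.06, "ty": 0.06, "tz": 2, "spin": 0}

```text
t: 50.15
tool_pos: [0.638, 0.0318, 0.235]
orientation: [[0.015, 1.0, 0.002], [1.0, -0.015, -0.0], [-0.0, 0.002, -1.0]]
wrist_force: [0.3, 0.1, -0.4]
gripper_width: 0.059
```

send_rows:
  targets:
    - {"gripper": 0, "tx": 0, "ty": 0, "tz": 0, "spin": 0}

```text
t: 50.23
tool_pos: [0.6378, 0.0318, 0.2344]
orientation: [[0.015, 1.0, 0.001], [1.0, -0.015, -0.0], [-0.0, 0.001, -1.0]]
wrist_force: [0.4, -0.6, 0.8]
gripper_width: 0.006
```

Run:
```python
from h import *
s=st();snap('wrist','w37');snap('scene','c37')
im=cv2.imread('pics/c37.png');a=cv2.resize(im[150:260,230:340],None,fx=5,fy=5,interpolation=cv2.INTER_CUBIC);cv2.imwrite('pics/c37c.png',a)
```

```text
t 50.23 pos [0.6378 0.0318 0.2344] F [ 0.4 -0.6  0.8] g 0.006
[[0.0152, 0.9999, 0.0014], [0.9999, -0.0152, -0.0002], [-0.0002, 0.0014, -1.0]]
```

send_rows:
  targets:
    - {"gripper": 0.4, "tx": 0, "ty": 0, "tz": -0.4, "spin": 0}
    - {"gripper": 0.4, "tx": 0, "ty": 0, "tz": -0.4, "spin": 0}
    - {"gripper": 0.4, "tx": 0, "ty": 0, "tz": -0.4, "spin": 0}
    - {"gripper": 0.4, "tx": 0, "ty": 0, "tz": 0, "spin": 0}
    - {"gripper": 0.4, "tx": 0, "ty": 0, "tz": 0.3, "spin": 0}
    - {"gripper": 0.4, "tx": 0, "ty": 0, "tz": 0.4, "spin": 0}

```text
t: 50.83
tool_pos: [0.6361, 0.0321, 0.2206]
orientation: [[0.015, 1.0, -0.004], [1.0, -0.015, 0.001], [0.0, -0.004, -1.0]]
wrist_force: [-0.5, -0.3, -0.1]
gripper_width: 0.394
```

send_rows:
  targets:
    - {"gripper": 0.4, "tx": 0, "ty": 0, "tz": 0.1, "spin": 0}
    - {"gripper": 0.4, "tx": 0, "ty": 0, "tz": 0.15, "spin": 0}

```text
t: 51.0
tool_pos: [0.6369, 0.0319, 0.2186]
orientation: [[0.015, 1.0, -0.002], [1.0, -0.015, 0.0], [0.0, -0.002, -1.0]]
wrist_force: [-0.1, 0.1, 0.0]
gripper_width: 0.401
```

send_rows:
  targets:
    - {"gripper": 0.2, "tx": 0, "ty": 0, "tz": 0.1, "spin": 0}
    - {"gripper": 0, "tx": 0, "ty": 0, "tz": 0.1, "spin": 0}
    - {"gripper": 0, "tx": 0, "ty": 0, "tz": 0.1, "spin": 0}
    - {"gripper": 0, "tx": 0, "ty": 0, "tz": 0.1, "spin": 0}
    - {"gripper": 0, "tx": 0, "ty": 0, "tz": 0.1, "spin": 0}
    - {"gripper": 0, "tx": 0, "ty": 0, "tz": 0.1, "spin": 0}

```text
t: 51.5
tool_pos: [0.6375, 0.032, 0.2174]
orientation: [[0.015, 1.0, 0.0], [1.0, -0.015, 0.0], [0.0, 0.0, -1.0]]
wrist_force: [-1.0, 0.3, 0.1]
gripper_width: 0.138
```

send_rows:
  targets:
    - {"gripper": 0, "tx": 0.2, "ty": 0.06, "tz": 0, "spin": 0.09}
    - {"gripper": 0, "tx": 0.42, "ty": 0.14, "tz": 0, "spin": 0.19}
    - {"gripper": 0, "tx": 0.63, "ty": 0.24, "tz": 0, "spin": 0.29}
    - {"gripper": 0, "tx": 0.83, "ty": 0.38, "tz": 0, "spin": 0.39}
    - {"gripper": 0, "tx": 1.02, "ty": 0.54, "tz": 0, "spin": 0.49}
    - {"gripper": 0, "tx": 1.19, "ty": 0.71, "tz": 0, "spin": 0.58}
    - {"gripper": 0, "tx": 1.19, "ty": 0.71, "tz": 0, "spin": 0.58}
    - {"gripper": 0, "tx": 1.19, "ty": 0.71, "tz": 0, "spin": 0.58}

```text
t: 52.17
tool_pos: [0.6566, 0.0609, 0.2175]
orientation: [[0.559, 0.829, 0.003], [0.829, -0.559, -0.001], [0.001, 0.002, -1.0]]
wrist_force: [3.7, -0.7, -0.7]
gripper_width: 0.143
```

Run:
```python
from h import *
s=st();snap('wrist','w38');snap('scene','c38')
im=cv2.imread('pics/c38.png');a=cv2.resize(im[170:270,240:340],None,fx=6,fy=6,interpolation=cv2.INTER_CUBIC);cv2.imwrite('pics/c38c.png',a)
```

```text
t 52.17 pos [0.6566 0.0609 0.2175] F [ 3.7 -0.7 -0.7] g 0.143
[[0.5586, 0.8294, 0.0025], [0.8294, -0.5586, -0.0007], [0.0009, 0.0024, -1.0]]
```

send_rows:
  targets:
    - {"gripper": 0.25, "tx": 0, "ty": 0, "tz": 0, "spin": 0}
    - {"gripper": 0.4, "tx": 0, "ty": 0, "tz": 0, "spin": 0}
    - {"gripper": 0.4, "tx": 0, "ty": 0, "tz": 0, "spin": 0}
    - {"gripper": 0.4, "tx": 0, "ty": 0, "tz": -1, "spin": -0.05}
    - {"gripper": 0.4, "tx": 0, "ty": 0, "tz": -2.2, "spin": -0.15}
    - {"gripper": 0.4, "tx": -0.5, "ty": -0.5, "tz": -3.5, "spin": -0.27}
    - {"gripper": 0.3, "tx": -1.5, "ty": -1.5, "tz": -4, "spin": -0.39}
    - {"gripper": 0.1, "tx": -2.5, "ty": -2.5, "tz": -4, "spin": -0.5}
    - {"gripper": 0, "tx": -3.5, "ty": -3.2, "tz": -4, "spin": -0.56}
    - {"gripper": 0, "tx": -4, "ty": -3.5, "tz": -4, "spin": -0.56}

```text
t: 53.1
tool_pos: [0.5242, 0.0276, 0.3179]
orientation: [[0.032, 0.999, -0.0], [0.999, -0.032, -0.0], [-0.0, -0.0, -1.0]]
wrist_force: [-0.8, -0.2, 0.7]
gripper_width: 0.13
```

send_rows:
  targets:
    - {"gripper": 0, "tx": 0, "ty": 0, "tz": 0, "spin": 0}
    - {"gripper": 0, "tx": 0, "ty": 0, "tz": 0, "spin": 0}

```text
t: 53.27
tool_pos: [0.5268, 0.0277, 0.3176]
orientation: [[0.036, 0.999, 0.001], [0.999, -0.036, 0.0], [0.0, 0.001, -1.0]]
wrist_force: [-0.2, 0.2, -0.3]
gripper_width: 0.006
```

Run:
```python
from h import *
s=st();snap('wrist','w39');snap('scene','c39');snap('side','s39')
im=cv2.imread('pics/c39.png');a=cv2.resize(im[190:270,240:340],None,fx=7,fy=7,interpolation=cv2.INTER_CUBIC);cv2.imwrite('pics/c39c.png',a)
im=cv2.imread('pics/s39.png');a=cv2.resize(im[130:290,270:400],None,fx=4.5,fy=3.7,interpolation=cv2.INTER_CUBIC);cv2.imwrite('pics/s39c.png',a)
```

```text
t 53.27 pos [0.5268 0.0277 0.3176] F [-0.2  0.2 -0.3] g 0.006
[[0.0357, 0.9994, 0.0007], [0.9994, -0.0357, 0.0004], [0.0004, 0.0007, -1.0]]
```

Run:
```python
from h import *
c=imaging.calibration('scene');s=imaging.calibration('side')
C=lambda u,v:(240+u/7,190+v/7);S=lambda u,v:(270+u/4.5,130+v/3.7)
t=np.radians(-4.3);X=np.array([np.cos(t),np.sin(t)]);Y=np.array([-np.sin(t),np.cos(t)])
def ang(k,p):
    m=k[:2]-p[:2];return np.linalg.norm(m),np.degrees(np.arctan2(-m@X,m@Y))
p=onz(c,*C(292,284),.205)
for q,z in [((431,186),.224),((431,153),.238),((431,220),.21)]: k=onz(c,*C(*q),z);print(k,ang(k,p))
ps=onz(s,*S(336,178),.205)
for q,z in [((239,122),.224),((241,103),.238)]: k=onz(s,*S(*q),z);print(ps,k,ang(k,ps),ang(k,np.array([.696,.0145])))
```

```text
[0.65540467 0.06193612 0.224     ] (np.float64(0.062219145732773304), np.float64(45.07086450428121))
[0.65430897 0.06131316 0.238     ] (np.float64(0.062475132561529305), np.float64(46.20504363692388))
[0.65735921 0.06261533 0.21      ] (np.float64(0.06148724430518736), np.float64(43.27794386162349))
[0.69684752 0.0142656  0.205     ] [0.65617555 0.05913972 0.224     ] (np.float64(0.060563154345571246), np.float64(46.48779834176616)) (np.float64(0.05982216532701837), np.float64(46.03711531480549))
[0.69684752 0.0142656  0.205     ] [0.65682969 0.06138774 0.238     ] (np.float64(0.06182170206338255), np.float64(44.639122593350244)) (np.float64(0.061096428272864274), np.float64(44.17559526272266))
```

send_rows:
  targets:
    - {"gripper": 0, "tx": -1.2, "ty": 0, "tz": 0.5, "spin": 0}
    - {"gripper": 0, "tx": -2.5, "ty": 0, "tz": 1.8, "spin": 0}
    - {"gripper": 0, "tx": -3.3, "ty": 0, "tz": 3.2, "spin": 0}
    - {"gripper": 0, "tx": -3.3, "ty": 0, "tz": 4.6, "spin": 0}
    - {"gripper": 0, "tx": -3.3, "ty": 0, "tz": 6, "spin": 0}
    - {"gripper": 0, "tx": -3.3, "ty": 0.3, "tz": 7, "spin": 0}
    - {"gripper": 0, "tx": -3.3, "ty": 0.7, "tz": 7.1, "spin": 0}
    - {"gripper": 0, "tx": -3.3, "ty": 0.9, "tz": 7.1, "spin": 0}
    - {"gripper": 0, "tx": -3.3, "ty": 1.1, "tz": 7.1, "spin": 0}
    - {"gripper": 0, "tx": -3.3, "ty": 1.2, "tz": 7.1, "spin": 0}

```text
t: 54.25
tool_pos: [0.5558, -0.056, 0.1407]
orientation: [[0.035, 0.999, 0.002], [0.999, -0.035, -0.001], [-0.0, 0.002, -1.0]]
wrist_force: [0.4, 0.7, 0.8]
gripper_width: 0.006
```

send_rows:
  targets:
    - {"gripper": 0, "tx": 0, "ty": 0.06, "tz": 0, "spin": 0}
    - {"gripper": 0, "tx": 0, "ty": 0.12, "tz": 0, "spin": 0}
    - {"gripper": 0, "tx": 0, "ty": 0.18, "tz": 0, "spin": 0}
    - {"gripper": 0, "tx": 0, "ty": 0.24, "tz": 0, "spin": 0}
    - {"gripper": 0, "tx": 0, "ty": 0.3, "tz": 0, "spin": 0}
    - {"gripper": 0, "tx": 0, "ty": 0.36, "tz": 0, "spin": 0}

```text
t: 54.75
tool_pos: [0.5632, -0.0562, 0.1398]
orientation: [[0.035, 0.999, 0.0], [0.999, -0.035, -0.0], [-0.0, 0.0, -1.0]]
wrist_force: [0.1, -0.7, 0.2]
gripper_width: 0.003
```

send_rows:
  targets:
    - {"gripper": 0, "tx": 0, "ty": 0.15, "tz": 0, "spin": 0}
    - {"gripper": 0, "tx": 0, "ty": 0.25, "tz": 0, "spin": 0}
    - {"gripper": 0, "tx": 0, "ty": 0.3, "tz": 0, "spin": 0}
    - {"gripper": 0, "tx": 0, "ty": 0.33, "tz": 0, "spin": 0}
    - {"gripper": 0, "tx": 0, "ty": 0.36, "tz": 0, "spin": 0}
    - {"gripper": 0, "tx": 0, "ty": 0.38, "tz": 0, "spin": 0}
    - {"gripper": 0, "tx": 0, "ty": 0.38, "tz": 0, "spin": 0}
    - {"gripper": 0, "tx": 0, "ty": 0.38, "tz": 0, "spin": 0}

```text
t: 55.42
tool_pos: [0.5725, -0.0565, 0.1396]
orientation: [[0.035, 0.999, -0.0], [0.999, -0.035, 0.0], [0.0, -0.0, -1.0]]
wrist_force: [-0.5, 1.1, 0.0]
gripper_width: 0.005
```

send_rows:
  targets:
    - {"gripper": 0, "tx": 0, "ty": 0.01, "tz": 0, "spin": 0}
    - {"gripper": 0, "tx": 0, "ty": 0.02, "tz": 0, "spin": 0}
    - {"gripper": 0, "tx": 0, "ty": 0.03, "tz": 0, "spin": 0}
    - {"gripper": 0, "tx": 0, "ty": 0.04, "tz": 0, "spin": 0}
    - {"gripper": 0, "tx": 0, "ty": 0.05, "tz": 0, "spin": 0}
    - {"gripper": 0, "tx": 0, "ty": 0.05, "tz": 0, "spin": 0}
    - {"gripper": 0, "tx": 0, "ty": 0.05, "tz": 0, "spin": 0}
    - {"gripper": 0, "tx": 0, "ty": 0.05, "tz": 0, "spin": 0}

```text
t: 56.08
tool_pos: [0.5729, -0.0565, 0.1396]
orientation: [[0.035, 0.999, -0.002], [0.999, -0.035, 0.0], [0.0, -0.002, -1.0]]
wrist_force: [-5.6, -0.1, 2.7]
gripper_width: 0.003
```

Run:
```python
from h import *
import cv2
from plant import imaging
im=imaging.camera("side")[190:290,270:340]
cv2.imwrite("pics/dz1.png",cv2.resize(im[:,:,::-1],None,fx=5.5,fy=5.5,interpolation=cv2.INTER_CUBIC))
```

```text
(no output)
```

View pics/dz1.png

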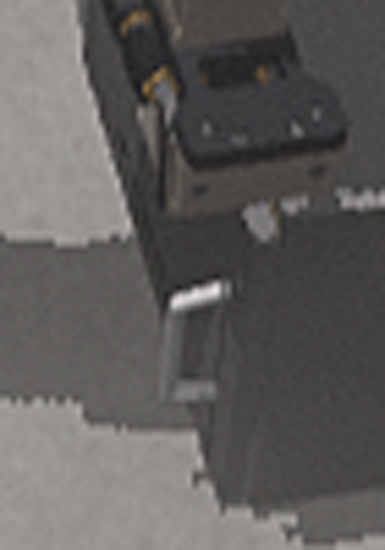

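The crop shows the fingers pressing the door against its stop: the free edge's lower end is at about u 219–245, v 500, which is the predicted 0° position. Next is a very slow release.

send_rows:
  targets:
    - {"gripper": 0, "tx": 0, "ty": -0.01, "tz": 0, "spin": 0}
    - {"gripper": 0, "tx": 0, "ty": -0.02, "tz": 0, "spin": 0}
    - {"gripper": 0, "tx": 0, "ty": -0.03, "tz": 0, "spin": 0}
    - {"gripper": 0, "tx": 0, "ty": -0.04, "tz": 0, "spin": 0}
    - {"gripper": 0, "tx": 0, "ty": -0.05, "tz": 0, "spin": 0}
    - {"gripper": 0, "tx": 0, "ty": -0.06, "tz": 0, "spin": 0}
    - {"gripper": 0, "tx": 0, "ty": -0.07, "tz": 0, "spin": 0}
    - {"gripper": 0, "tx": 0, "ty": -0.08, "tz": 0, "spin": 0}
    - {"gripper": 0, "tx": 0, "ty": -0.09, "tz": 0, "spin": 0}
    - {"gripper": 0, "tx": 0, "ty": -0.09, "tz": 0, "spin": 0}

```text
t: 56.97
tool_pos: [0.5718, -0.0565, 0.1398]
orientation: [[0.035, 0.999, 0.001], [0.999, -0.035, -0.0], [-0.0, 0.001, -1.0]]
wrist_force: [-0.1, -0.0, 0.1]
gripper_width: 0.003
```

send_rows:
  targets:
    - {"gripper": 0, "tx": 0, "ty": -0.02, "tz": 0, "spin": 0}
    - {"gripper": 0, "tx": 0, "ty": -0.05, "tz": 0, "spin": 0}
    - {"gripper": 0, "tx": 0, "ty": -0.1, "tz": 0, "spin": 0}
    - {"gripper": 0, "tx": 0, "ty": -0.2, "tz": 0, "spin": 0}
    - {"gripper": 0, "tx": 0, "ty": -0.4, "tz": 0, "spin": 0}
    - {"gripper": 0, "tx": 0, "ty": -1, "tz": 0, "spin": 0}
    - {"gripper": 0, "tx": 0, "ty": -2, "tz": 0, "spin": 0}
    - {"gripper": 0, "tx": 0, "ty": -3, "tz": 0, "spin": 0}
    - {"gripper": 0, "tx": 0, "ty": -3, "tz": -1, "spin": 0}

```text
t: 57.72
tool_pos: [0.4865, -0.0508, 0.1566]
orientation: [[0.035, 0.999, -0.018], [0.999, -0.035, 0.006], [0.006, -0.019, -1.0]]
wrist_force: [-1.2, 0.8, -1.2]
gripper_width: 0.006
```

send_rows:
  targets:
    - {"gripper": 0, "tx": 0, "ty": -1, "tz": -1.5, "spin": 0}
    - {"gripper": 0, "tx": 0, "ty": -2, "tz": -3, "spin": 0}
    - {"gripper": 0, "tx": 0, "ty": -2, "tz": -4.5, "spin": 0}
    - {"gripper": 0, "tx": 0, "ty": -2, "tz": -6, "spin": 0}
    - {"gripper": 0, "tx": 0, "ty": -2, "tz": -6, "spin": 0}
    - {"gripper": 0, "tx": 0, "ty": -2, "tz": -6, "spin": 0}
    - {"gripper": 0, "tx": 0, "ty": -2, "tz": -6, "spin": 0}
    - {"gripper": 0, "tx": 0, "ty": -2, "tz": -6, "spin": 0}

```text
t: 58.38
tool_pos: [0.4459, -0.0518, 0.3128]
orientation: [[0.035, 0.999, -0.003], [0.999, -0.035, 0.001], [0.001, -0.003, -1.0]]
wrist_force: [-0.6, 0.1, 0.0]
gripper_width: 0.003
```

Run:
```python
from h import *
import cv2
from plant import imaging
full=imaging.camera("side");im=full[190:290,270:340]
cv2.imwrite("pics/dz2.png",cv2.resize(im[:,:,::-1],None,fx=5.5,fy=5.5,interpolation=cv2.INTER_CUBIC))
cv2.imwrite("pics/dz2f.png",full[:,:,::-1])
cv2.imwrite("pics/dz2s.png",imaging.camera("scene")[:,:,::-1])
```

```text
(no output)
```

View pics/dz2.png

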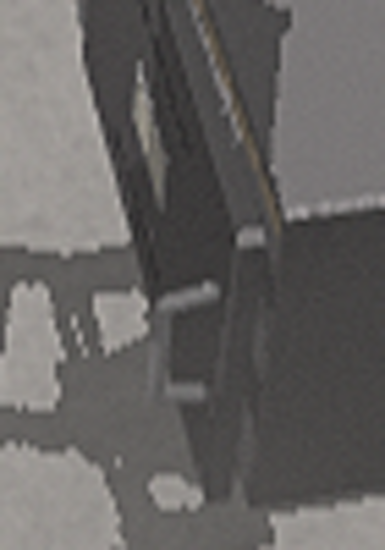

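View pics/dz2f.png

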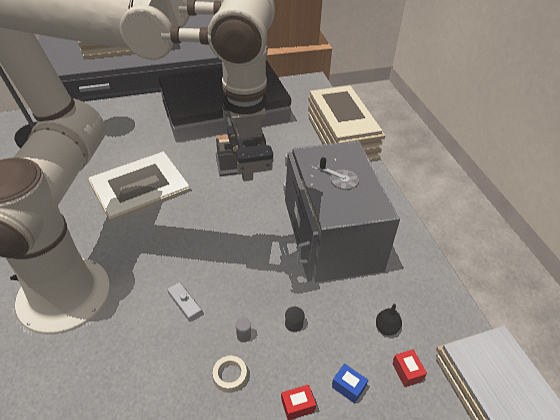

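View pics/dz2s.png

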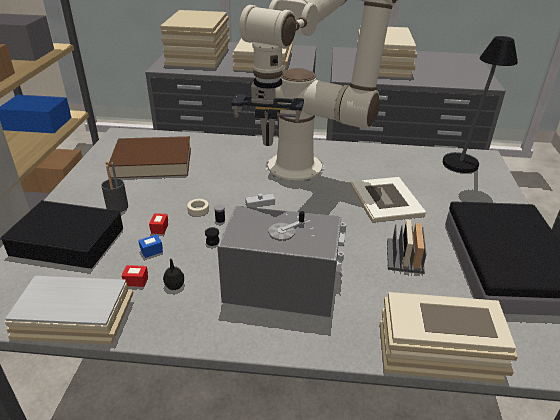

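send_rows:
  targets:
    - {"gripper": 0, "tx": 0, "ty": 0, "tz": 0, "spin": 0}
    - {"gripper": 0, "tx": 0, "ty": 0, "tz": 0, "spin": 0}
    - {"gripper": 0, "tx": 0, "ty": 0, "tz": 0, "spin": 0}
    - {"gripper": 0, "tx": 0, "ty": 0, "tz": 0, "spin": 0}
    - {"gripper": 0, "tx": 0, "ty": 0, "tz": 0, "spin": 0}
    - {"gripper": 0, "tx": 0, "ty": 0, "tz": 0, "spin": 0}
    - {"gripper": 0, "tx": 0, "ty": 0, "tz": 0, "spin": 0}
    - {"gripper": 0, "tx": 0, "ty": 0, "tz": 0, "spin": 0}
    - {"gripper": 0, "tx": 0, "ty": 0, "tz": 0, "spin": 0}
    - {"gripper": 0, "tx": 0, "ty": 0, "tz": 0, "spin": 0}

```text
t: 59.32
tool_pos: [0.4467, -0.0521, 0.3147]
orientation: [[0.035, 0.999, 0.0], [0.999, -0.035, -0.0], [-0.0, 0.0, -1.0]]
wrist_force: [-0.2, 0.1, 0.6]
gripper_width: 0.003
```

Run:
```python
from h import *
import cv2
from plant import imaging
full=imaging.camera("side");im=full[190:290,270:340]
cv2.imwrite("pics/dz3.png",cv2.resize(im[:,:,::-1],None,fx=5.5,fy=5.5,interpolation=cv2.INTER_CUBIC))
```

```text
(no output)
```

View pics/dz3.png

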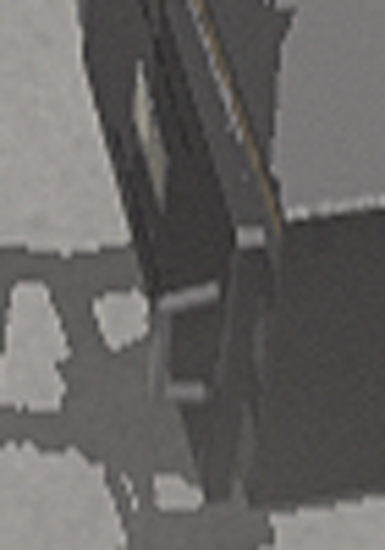

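send_rows:
  targets:
    - {"gripper": 0, "tx": 0, "ty": 0, "tz": 1.5, "spin": 0}
    - {"gripper": 0, "tx": 0, "ty": 0.5, "tz": 3, "spin": 0}
    - {"gripper": 0, "tx": 0, "ty": 1, "tz": 4.5, "spin": 0}
    - {"gripper": 0, "tx": 0, "ty": 1.5, "tz": 6, "spin": 0}
    - {"gripper": 0, "tx": 0, "ty": 2, "tz": 7, "spin": 0}
    - {"gripper": 0, "tx": 0, "ty": 3, "tz": 7, "spin": 0}
    - {"gripper": 0, "tx": 0, "ty": 4, "tz": 7, "spin": 0}
    - {"gripper": 0, "tx": 0, "ty": 4.5, "tz": 7, "spin": 0}
    - {"gripper": 0, "tx": 0, "ty": 4.6, "tz": 7, "spin": 0}
    - {"gripper": 0, "tx": 0, "ty": 4.6, "tz": 7, "spin": 0}

```text
t: 60.2
tool_pos: [0.5618, -0.0561, 0.1395]
orientation: [[0.035, 0.999, -0.0], [0.999, -0.035, 0.0], [0.0, -0.0, -1.0]]
wrist_force: [-0.6, -0.9, -0.3]
gripper_width: 0.003
```

send_rows:
  targets:
    - {"gripper": 0, "tx": 0, "ty": 0.04, "tz": 0, "spin": 0}
    - {"gripper": 0, "tx": 0, "ty": 0.08, "tz": 0, "spin": 0}
    - {"gripper": 0, "tx": 0, "ty": 0.12, "tz": 0, "spin": 0}
    - {"gripper": 0, "tx": 0, "ty": 0.15, "tz": 0, "spin": 0}
    - {"gripper": 0, "tx": 0, "ty": 0.18, "tz": 0, "spin": 0}
    - {"gripper": 0, "tx": 0, "ty": 0.2, "tz": 0, "spin": 0}
    - {"gripper": 0, "tx": 0, "ty": 0.22, "tz": 0, "spin": 0}
    - {"gripper": 0, "tx": 0, "ty": 0.24, "tz": 0, "spin": 0}
    - {"gripper": 0, "tx": 0, "ty": 0.26, "tz": 0, "spin": 0}
    - {"gripper": 0, "tx": 0, "ty": 0.28, "tz": 0, "spin": 0}

```text
t: 61.03
tool_pos: [0.5687, -0.0564, 0.1397]
orientation: [[0.035, 0.999, -0.0], [0.999, -0.035, 0.0], [0.0, -0.0, -1.0]]
wrist_force: [0.3, 0.7, -0.1]
gripper_width: 0.003
```

send_rows:
  targets:
    - {"gripper": 0, "tx": 0, "ty": 0.02, "tz": 0, "spin": 0}
    - {"gripper": 0, "tx": 0, "ty": 0.04, "tz": 0, "spin": 0}
    - {"gripper": 0, "tx": 0, "ty": 0.06, "tz": 0, "spin": 0}
    - {"gripper": 0, "tx": 0, "ty": 0.08, "tz": 0, "spin": 0}
    - {"gripper": 0, "tx": 0, "ty": 0.1, "tz": 0, "spin": 0}
    - {"gripper": 0, "tx": 0, "ty": 0.11, "tz": 0, "spin": 0}
    - {"gripper": 0, "tx": 0, "ty": 0.12, "tz": 0, "spin": 0}
    - {"gripper": 0, "tx": 0, "ty": 0.13, "tz": 0, "spin": 0}
    - {"gripper": 0, "tx": 0, "ty": 0.14, "tz": 0, "spin": 0}
    - {"gripper": 0, "tx": 0, "ty": 0.15, "tz": 0, "spin": 0}

```text
t: 61.87
tool_pos: [0.5724, -0.0565, 0.1397]
orientation: [[0.035, 0.999, -0.0], [0.999, -0.035, -0.0], [-0.0, -0.0, -1.0]]
wrist_force: [0.5, 0.4, -0.3]
gripper_width: 0.007
```

send_rows:
  targets:
    - {"gripper": 0, "tx": 0, "ty": 0.005, "tz": 0, "spin": 0}
    - {"gripper": 0, "tx": 0, "ty": 0.01, "tz": 0, "spin": 0}
    - {"gripper": 0, "tx": 0, "ty": 0.015, "tz": 0, "spin": 0}
    - {"gripper": 0, "tx": 0, "ty": 0.02, "tz": 0, "spin": 0}
    - {"gripper": 0, "tx": 0, "ty": 0.02, "tz": 0, "spin": 0}
    - {"gripper": 0, "tx": 0, "ty": 0.02, "tz": 0, "spin": 0}

```text
t: 62.37
tool_pos: [0.5728, -0.0565, 0.1397]
orientation: [[0.035, 0.999, -0.0], [0.999, -0.035, -0.0], [-0.0, -0.0, -1.0]]
wrist_force: [-0.9, -0.5, 0.9]
gripper_width: 0.004
```

send_rows:
  targets:
    - {"gripper": 0, "tx": 0, "ty": 0.004, "tz": 0, "spin": 0}
    - {"gripper": 0, "tx": 0, "ty": 0.008, "tz": 0, "spin": 0}
    - {"gripper": 0, "tx": 0, "ty": 0.008, "tz": 0, "spin": 0}
    - {"gripper": 0, "tx": 0, "ty": 0.008, "tz": 0, "spin": 0}
    - {"gripper": 0, "tx": 0, "ty": 0.008, "tz": 0, "spin": 0}
    - {"gripper": 0, "tx": 0, "ty": 0.008, "tz": 0, "spin": 0}

```text
t: 62.87
tool_pos: [0.5729, -0.0565, 0.1397]
orientation: [[0.035, 0.999, -0.0], [0.999, -0.035, 0.0], [0.0, -0.0, -1.0]]
wrist_force: [-2.3, 0.2, 0.8]
gripper_width: 0.003
```

Contact is now about 2 N, so I'll release it extremely slowly.

send_rows:
  targets:
    - {"gripper": 0, "tx": 0, "ty": -0.003, "tz": 0, "spin": 0}
    - {"gripper": 0, "tx": 0, "ty": -0.006, "tz": 0, "spin": 0}
    - {"gripper": 0, "tx": 0, "ty": -0.009, "tz": 0, "spin": 0}
    - {"gripper": 0, "tx": 0, "ty": -0.012, "tz": 0, "spin": 0}
    - {"gripper": 0, "tx": 0, "ty": -0.015, "tz": 0, "spin": 0}
    - {"gripper": 0, "tx": 0, "ty": -0.018, "tz": 0, "spin": 0}
    - {"gripper": 0, "tx": 0, "ty": -0.021, "tz": 0, "spin": 0}
    - {"gripper": 0, "tx": 0, "ty": -0.024, "tz": 0, "spin": 0}
    - {"gripper": 0, "tx": 0, "ty": -0.027, "tz": 0, "spin": 0}
    - {"gripper": 0, "tx": 0, "ty": -0.03, "tz": 0, "spin": 0}

```text
t: 63.7
tool_pos: [0.5724, -0.0565, 0.1397]
orientation: [[0.035, 0.999, 0.0], [0.999, -0.035, 0.0], [0.0, 0.0, -1.0]]
wrist_force: [-0.1, 0.3, -0.1]
gripper_width: 0.006
```

send_rows:
  targets:
    - {"gripper": 0, "tx": 0, "ty": -0.003, "tz": 0, "spin": 0}
    - {"gripper": 0, "tx": 0, "ty": -0.006, "tz": 0, "spin": 0}
    - {"gripper": 0, "tx": 0, "ty": -0.009, "tz": 0, "spin": 0}
    - {"gripper": 0, "tx": 0, "ty": -0.012, "tz": 0, "spin": 0}
    - {"gripper": 0, "tx": 0, "ty": -0.015, "tz": 0, "spin": 0}
    - {"gripper": 0, "tx": 0, "ty": -0.018, "tz": 0, "spin": 0}
    - {"gripper": 0, "tx": 0, "ty": -0.021, "tz": 0, "spin": 0}
    - {"gripper": 0, "tx": 0, "ty": -0.024, "tz": 0, "spin": 0}
    - {"gripper": 0, "tx": 0, "ty": -0.024, "tz": 0, "spin": 0}
    - {"gripper": 0, "tx": 0, "ty": -0.024, "tz": 0, "spin": 0}

```text
t: 64.53
tool_pos: [0.5717, -0.0565, 0.1397]
orientation: [[0.035, 0.999, 0.0], [0.999, -0.035, -0.0], [-0.0, 0.0, -1.0]]
wrist_force: [-0.2, 1.2, 0.5]
gripper_width: 0.005
```

send_rows:
  targets:
    - {"gripper": 0, "tx": 0, "ty": 0, "tz": 0, "spin": 0}
    - {"gripper": 0, "tx": 0, "ty": 0, "tz": 0, "spin": 0}
    - {"gripper": 0, "tx": 0, "ty": 0, "tz": 0, "spin": 0}
    - {"gripper": 0, "tx": 0, "ty": 0, "tz": 0, "spin": 0}
    - {"gripper": 0, "tx": 0, "ty": 0, "tz": 0, "spin": 0}
    - {"gripper": 0, "tx": 0, "ty": 0, "tz": 0, "spin": 0}

```text
t: 65.03
tool_pos: [0.5717, -0.0565, 0.1397]
orientation: [[0.035, 0.999, -0.0], [0.999, -0.035, -0.0], [-0.0, -0.0, -1.0]]
wrist_force: [-0.8, 0.5, -0.6]
gripper_width: 0.004
```

send_rows:
  targets:
    - {"gripper": 0, "tx": 0, "ty": -0.03, "tz": 0, "spin": 0}
    - {"gripper": 0, "tx": 0, "ty": -0.1, "tz": 0, "spin": 0}
    - {"gripper": 0, "tx": 0, "ty": -0.3, "tz": 0, "spin": 0}
    - {"gripper": 0, "tx": 0, "ty": -0.8, "tz": 0, "spin": 0}
    - {"gripper": 0, "tx": 0, "ty": -2, "tz": 0, "spin": 0}
    - {"gripper": 0, "tx": 0, "ty": -3, "tz": -1, "spin": 0}
    - {"gripper": 0, "tx": 0, "ty": -4, "tz": -2.5, "spin": 0}
    - {"gripper": 0, "tx": 0, "ty": -5, "tz": -4, "spin": 0}
    - {"gripper": 0, "tx": 0, "ty": -5, "tz": -5.5, "spin": 0}
    - {"gripper": 0, "tx": 0, "ty": -5, "tz": -6.5, "spin": 0}

```text
t: 65.87
tool_pos: [0.4459, -0.0521, 0.3061]
orientation: [[0.036, 0.999, 0.004], [0.999, -0.036, -0.002], [-0.002, 0.004, -1.0]]
wrist_force: [0.8, -0.9, -0.0]
gripper_width: 0.008
```

Run:
```python
from h import *
import cv2
from plant import imaging
full=imaging.camera("side");im=full[190:290,270:340]
cv2.imwrite("pics/dz4.png",cv2.resize(im[:,:,::-1],None,fx=5.5,fy=5.5,interpolation=cv2.INTER_CUBIC))
```

```text
(no output)
```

View pics/dz4.png

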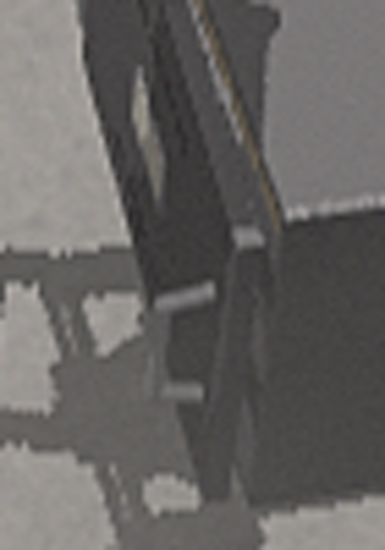

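send_rows:
  targets:
    - {"gripper": 0, "tx": -0.5, "ty": 0, "tz": 1.5, "spin": 0}
    - {"gripper": 0, "tx": -0.5, "ty": 0.5, "tz": 3, "spin": 0}
    - {"gripper": 0, "tx": -0.5, "ty": 1, "tz": 4.5, "spin": 0}
    - {"gripper": 0, "tx": -0.5, "ty": 1.5, "tz": 5.5, "spin": 0}
    - {"gripper": 0, "tx": -0.5, "ty": 2, "tz": 6, "spin": 0}
    - {"gripper": 0, "tx": -0.5, "ty": 3, "tz": 6.2, "spin": 0}
    - {"gripper": 0, "tx": -0.5, "ty": 4, "tz": 6.2, "spin": 0}
    - {"gripper": 0, "tx": -0.5, "ty": 4.5, "tz": 6.2, "spin": 0}
    - {"gripper": 0, "tx": -0.5, "ty": 4.6, "tz": 6.2, "spin": 0}
    - {"gripper": 0, "tx": -0.5, "ty": 4.6, "tz": 6.2, "spin": 0}

```text
t: 66.75
tool_pos: [0.5611, -0.0686, 0.1468]
orientation: [[0.035, 0.999, -0.001], [0.999, -0.035, 0.0], [0.0, -0.001, -1.0]]
wrist_force: [-0.1, 0.4, 0.1]
gripper_width: 0.002
```

send_rows:
  targets:
    - {"gripper": 0, "tx": 0, "ty": 0.06, "tz": 0, "spin": 0}
    - {"gripper": 0, "tx": 0, "ty": 0.12, "tz": 0, "spin": 0}
    - {"gripper": 0, "tx": 0, "ty": 0.18, "tz": 0, "spin": 0}
    - {"gripper": 0, "tx": 0, "ty": 0.24, "tz": 0, "spin": 0}
    - {"gripper": 0, "tx": 0, "ty": 0.28, "tz": 0, "spin": 0}
    - {"gripper": 0, "tx": 0, "ty": 0.32, "tz": 0, "spin": 0}
    - {"gripper": 0, "tx": 0, "ty": 0.36, "tz": 0, "spin": 0}
    - {"gripper": 0, "tx": 0, "ty": 0.38, "tz": 0, "spin": 0}
    - {"gripper": 0, "tx": 0, "ty": 0.4, "tz": 0, "spin": 0}
    - {"gripper": 0, "tx": 0, "ty": 0.4, "tz": 0, "spin": 0}

```text
t: 67.58
tool_pos: [0.5713, -0.069, 0.1472]
orientation: [[0.035, 0.999, -0.0], [0.999, -0.035, -0.0], [-0.0, -0.0, -1.0]]
wrist_force: [0.7, -0.4, 0.2]
gripper_width: 0.007
```

send_rows:
  targets:
    - {"gripper": 0, "tx": 0, "ty": 0.02, "tz": 0, "spin": 0}
    - {"gripper": 0, "tx": 0, "ty": 0.04, "tz": 0, "spin": 0}
    - {"gripper": 0, "tx": 0, "ty": 0.06, "tz": 0, "spin": 0}
    - {"gripper": 0, "tx": 0, "ty": 0.08, "tz": 0, "spin": 0}
    - {"gripper": 0, "tx": 0, "ty": 0.1, "tz": 0, "spin": 0}
    - {"gripper": 0, "tx": 0, "ty": 0.1, "tz": 0, "spin": 0}
    - {"gripper": 0, "tx": 0, "ty": 0.1, "tz": 0, "spin": 0}

```text
t: 68.17
tool_pos: [0.5724, -0.069, 0.1471]
orientation: [[0.035, 0.999, -0.004], [0.999, -0.035, 0.0], [0.0, -0.004, -1.0]]
wrist_force: [-6.5, 0.0, 3.4]
gripper_width: 0.006
```

send_rows:
  targets:
    - {"gripper": 0, "tx": 0, "ty": 0.04, "tz": 0, "spin": 0}
    - {"gripper": 0, "tx": 0, "ty": 0.04, "tz": -0.04, "spin": 0}
    - {"gripper": 0, "tx": 0, "ty": 0.04, "tz": -0.08, "spin": 0}
    - {"gripper": 0, "tx": 0, "ty": 0.04, "tz": -0.12, "spin": 0}
    - {"gripper": 0, "tx": 0, "ty": 0.04, "tz": -0.16, "spin": 0}
    - {"gripper": 0, "tx": 0, "ty": 0.04, "tz": -0.16, "spin": 0}

```text
t: 68.67
tool_pos: [0.5724, -0.0686, 0.1494]
orientation: [[0.035, 0.999, -0.006], [0.999, -0.035, 0.001], [0.001, -0.006, -1.0]]
wrist_force: [-5.6, 0.1, -2.2]
gripper_width: 0.002
```

Run:
```python
from h import *
import cv2
from plant import imaging
full=imaging.camera("side");im=full[190:290,270:340]
cv2.imwrite("pics/dz5.png",cv2.resize(im[:,:,::-1],None,fx=5.5,fy=5.5,interpolation=cv2.INTER_CUBIC))
```

```text
(no output)
```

View pics/dz5.png

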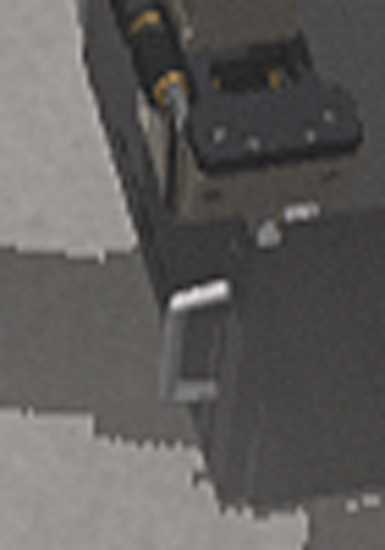

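send_rows:
  targets:
    - {"gripper": 0, "tx": 0, "ty": 0.05, "tz": -0.04, "spin": 0}
    - {"gripper": 0, "tx": 0, "ty": 0.05, "tz": -0.08, "spin": 0}
    - {"gripper": 0, "tx": 0, "ty": 0.05, "tz": -0.12, "spin": 0}
    - {"gripper": 0, "tx": 0, "ty": 0.05, "tz": -0.12, "spin": 0}
    - {"gripper": 0, "tx": 0, "ty": 0.05, "tz": -0.12, "spin": 0}

```text
t: 69.13
tool_pos: [0.5725, -0.0683, 0.1514]
orientation: [[0.035, 0.999, -0.009], [0.999, -0.035, 0.002], [0.002, -0.009, -1.0]]
wrist_force: [-8.1, -0.4, -3.8]
gripper_width: 0.007
```

send_rows:
  targets:
    - {"gripper": 0, "tx": 0, "ty": -0.01, "tz": 0.04, "spin": 0}
    - {"gripper": 0, "tx": 0, "ty": -0.02, "tz": 0.08, "spin": 0}
    - {"gripper": 0, "tx": 0, "ty": -0.03, "tz": 0.12, "spin": 0}
    - {"gripper": 0, "tx": 0, "ty": -0.04, "tz": 0.14, "spin": 0}
    - {"gripper": 0, "tx": 0, "ty": -0.05, "tz": 0.16, "spin": 0}
    - {"gripper": 0, "tx": 0, "ty": -0.06, "tz": 0.16, "spin": 0}
    - {"gripper": 0, "tx": 0, "ty": -0.07, "tz": 0.16, "spin": 0}
    - {"gripper": 0, "tx": 0, "ty": -0.08, "tz": 0.16, "spin": 0}
    - {"gripper": 0, "tx": 0, "ty": -0.08, "tz": 0.16, "spin": 0}

```text
t: 69.88
tool_pos: [0.5725, -0.0686, 0.1505]
orientation: [[0.035, 0.999, -0.004], [0.999, -0.035, 0.001], [0.001, -0.004, -1.0]]
wrist_force: [-7.8, 1.1, 5.5]
gripper_width: 0.007
```

send_rows:
  targets:
    - {"gripper": 0, "tx": 0, "ty": 0, "tz": -0.03, "spin": 0}
    - {"gripper": 0, "tx": 0, "ty": -0.01, "tz": -0.05, "spin": 0}
    - {"gripper": 0, "tx": 0, "ty": -0.02, "tz": -0.05, "spin": 0}
    - {"gripper": 0, "tx": 0, "ty": -0.03, "tz": -0.05, "spin": 0}
    - {"gripper": 0, "tx": 0, "ty": -0.04, "tz": -0.05, "spin": 0}
    - {"gripper": 0, "tx": 0, "ty": -0.045, "tz": -0.05, "spin": 0}
    - {"gripper": 0, "tx": 0, "ty": -0.05, "tz": -0.05, "spin": 0}
    - {"gripper": 0, "tx": 0, "ty": -0.05, "tz": -0.05, "spin": 0}

```text
t: 70.55
tool_pos: [0.5725, -0.0689, 0.1512]
orientation: [[0.035, 0.999, -0.001], [0.999, -0.035, 0.0], [0.0, -0.001, -1.0]]
wrist_force: [-4.1, 1.9, -3.3]
gripper_width: 0.009
```

send_rows:
  targets:
    - {"gripper": 0, "tx": 0, "ty": -0.005, "tz": 0, "spin": 0}
    - {"gripper": 0, "tx": 0, "ty": -0.01, "tz": 0, "spin": 0}
    - {"gripper": 0, "tx": 0, "ty": -0.015, "tz": 0, "spin": 0}
    - {"gripper": 0, "tx": 0, "ty": -0.02, "tz": 0, "spin": 0}
    - {"gripper": 0, "tx": 0, "ty": -0.025, "tz": 0, "spin": 0}
    - {"gripper": 0, "tx": 0, "ty": -0.03, "tz": 0, "spin": 0}
    - {"gripper": 0, "tx": 0, "ty": -0.035, "tz": 0, "spin": 0}
    - {"gripper": 0, "tx": 0, "ty": -0.04, "tz": 0, "spin": 0}
    - {"gripper": 0, "tx": 0, "ty": -0.045, "tz": 0, "spin": 0}
    - {"gripper": 0, "tx": 0, "ty": -0.05, "tz": 0, "spin": 0}

```text
t: 71.38
tool_pos: [0.5723, -0.0693, 0.1521]
orientation: [[0.035, 0.999, 0.002], [0.999, -0.035, -0.001], [-0.001, 0.002, -1.0]]
wrist_force: [-0.6, -0.2, -0.8]
gripper_width: 0.004
```

send_rows:
  targets:
    - {"gripper": 0, "tx": 0, "ty": -0.03, "tz": 0, "spin": 0}
    - {"gripper": 0, "tx": 0, "ty": -0.1, "tz": 0, "spin": 0}
    - {"gripper": 0, "tx": 0, "ty": -0.3, "tz": 0, "spin": 0}
    - {"gripper": 0, "tx": 0, "ty": -0.8, "tz": 0, "spin": 0}
    - {"gripper": 0, "tx": 0, "ty": -2, "tz": 0, "spin": 0}
    - {"gripper": 0, "tx": 0, "ty": -3, "tz": -1, "spin": 0}
    - {"gripper": 0, "tx": 0, "ty": -4, "tz": -2.5, "spin": 0}
    - {"gripper": 0, "tx": 0, "ty": -5, "tz": -4, "spin": 0}
    - {"gripper": 0, "tx": 0, "ty": -5, "tz": -5.5, "spin": 0}
    - {"gripper": 0, "tx": 0, "ty": -5, "tz": -6.2, "spin": 0}

```text
t: 72.22
tool_pos: [0.4467, -0.065, 0.312]
orientation: [[0.036, 0.999, 0.007], [0.999, -0.036, -0.003], [-0.003, 0.008, -1.0]]
wrist_force: [-0.0, 0.3, 0.3]
gripper_width: 0.001
```

Run:
```python
from h import *
import cv2
from plant import imaging
full=imaging.camera("side");im=full[190:290,270:340]
cv2.imwrite("pics/dz6.png",cv2.resize(im[:,:,::-1],None,fx=5.5,fy=5.5,interpolation=cv2.INTER_CUBIC))
```

```text
(no output)
```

View pics/dz6.png

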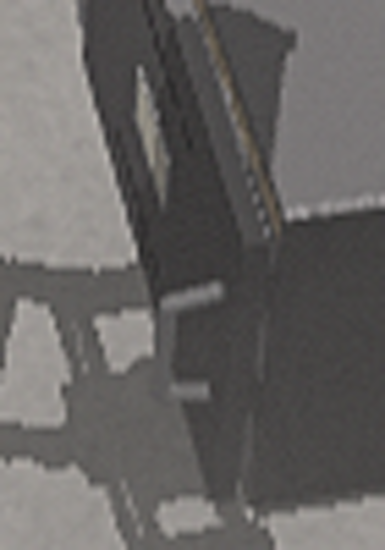

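send_rows:
  targets:
    - {"gripper": 0, "tx": 0, "ty": -1, "tz": 0, "spin": 0}
    - {"gripper": 0, "tx": 0, "ty": -1, "tz": 0, "spin": 0}
    - {"gripper": 0, "tx": 0, "ty": -1, "tz": 0, "spin": 0}
    - {"gripper": 0, "tx": 0, "ty": -1, "tz": 0, "spin": 0}
    - {"gripper": 0, "tx": 0, "ty": -1, "tz": 0, "spin": 0}
    - {"gripper": 0, "tx": 0, "ty": -1, "tz": 0, "spin": 0}
    - {"gripper": 0, "tx": 0, "ty": -1, "tz": 0, "spin": 0}
    - {"gripper": 0, "tx": 0, "ty": -1, "tz": 0, "spin": 0}

```text
t: 72.93
tool_pos: [0.4218, -0.0637, 0.3062]
orientation: [[0.035, 0.999, -0.0], [0.999, -0.035, 0.0], [0.0, -0.0, -1.0]]
wrist_force: [0.3, -0.4, -0.6]
gripper_width: 0.003
```

Run:
```python
from h import *
import cv2,numpy as np
from plant import imaging
a=imaging.camera("side");b=imaging.camera("scene")
r=lambda im:cv2.resize(im[:,:,::-1],None,fx=5.5,fy=5.5,interpolation=cv2.INTER_CUBIC)
A=r(a[190:290,270:340]);B=r(b[205:305,300:365])
cv2.imwrite("pics/dz7.png",np.hstack([A,B]))
```

```text
(no output)
```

View pics/dz7.png

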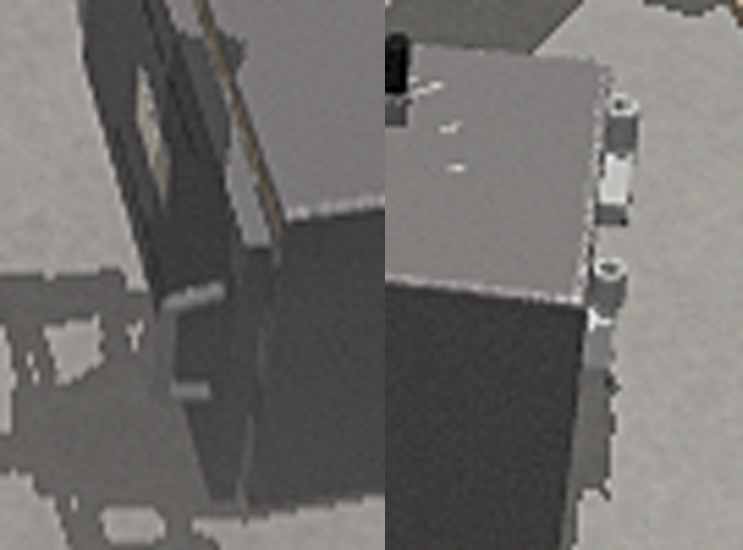

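The free edge's corners are at u ≈ 245 and 272, about 0.2° from shut and stable. Both knuckles sit down on their brackets, with the pin tips showing in the bores. I'm handing it in.

```bash
python3 -c "
from plant import arm
print(arm.sign_off())"
```

```text
the job is handed in; nothing more can be done
None
```

I finished the job and handed it in at about 73 s. There is no verdict, so what follows rests on my own camera and force readings.

- **Boxes:** There were only two buff boxes. Both stood upright, lid up, in the tray before I pushed it in. One had been knocked about 3 cm inside the tray but was still standing. I could not see them again once the tray was shut.
- **Tray:** I pushed it most of the way with the fingers, then used the door's lower knuckle until it hit a hard stop at about 21 N. The side picture showed the pull strip about 5 mm behind the front plane, against 4 mm when fully home.
- **Door:** It is hung on both pins, and the pin tips show in the knuckle bores with the knuckles down on their shoulders. After the first closings it settled back 1° to 2.5° ajar. I pressed it shut again while easing the free edge up, and it then stayed at about 0.2° from shut in two pictures about 0.7 s apart.
- **Vent lever:** It measured 45° within about 1°. I did not measure it again after the last door pushes, but nothing touched it.
- **Other things:** The blue and red look-alikes, loupe, tape, blower and film can were not touched. My last force readings were just noise, with the arm clear of everything.

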